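Hang up the cover and load the dry-block heater

TASK

Get the dry-block heater ready for a run: swing the folded hook on the end of the reagent rack out until it stands straight out from the panel, lift the cover off the heater and hang it on the hook by its handle, then put every loose aluminium tube block into a well of the heater, pushed fully home, and last of all switch the heater on at its rocker switch. Leave the cover hanging freely, and do not knock over the glassware standing about.

Things in the scene. Friction and masses are not known exactly. Their poses are not given: they have to be found in the camera images.
- hook (a joint): angle of the folding hook about its upright hinge pin on the end panel of the reagent rack: 0 = folded flat along the panel, 1.57 = straight out (end stop). A stiff hinge: it stays where it is left, about 1.2 N at the tip moves it
- hook_hinge (a point): point on the hook's hinge axis, level with the top of its arm and of the rack (190 mm above the bench), 18 mm out from the rack's end panel. Fixed to the rack: its -y points straight out from the panel, its -x is where the folded arm points. Seen from above the hook opens counter-clockwise. The rack's top is bare for 130 mm behind the panel
- hook_tip (a point): the upturned end of the hook: an upright round steel post, 14 mm diameter, standing 24 mm above the arm's top, 105 mm from the hinge axis. This point is on the post's axis 12 mm above the arm's top (12 mm below the post's top). It turns with the hook; its -x points from the hinge to the tip
- hook_seat (a point): middle of the top of the hook's arm, a flat steel bar 12 mm wide and 10 mm high, 52 mm from the hinge axis: where the cover's handle should rest. It turns with the hook; its -x points from the hinge to the tip, z up
- cover_grip (a point): centre of the bar of the cover's black strap handle, over the cover's middle, 110 mm above its lower edge; z up. The bar runs along y: 96 mm long, 8 mm thick (x), 22 mm high; the opening under it is 72 mm long (y) and 54 mm high, down to the cover's top. When hung, the hook's arm passes through this opening, the bar resting crosswise on the arm behind the upturned post
- well1 (a point): one of four equal wells in the heater's deck, in a row along y, 68 mm apart: centre of the hole's mouth, 85 mm above the bench. Hole 57 mm along x, 63 mm along y, 20 mm deep, edges broken 2 mm; z up. A block goes in with its x along the well's x (either way round); fully home its centre is 3 mm above this point and it stands 26 mm out of the deck
- well2 (a point): one of four equal wells in the heater's deck, in a row along y, 68 mm apart: centre of the hole's mouth, 85 mm above the bench. Hole 57 mm along x, 63 mm along y, 20 mm deep, edges broken 2 mm; z up. A block goes in with its x along the well's x (either way round); fully home its centre is 3 mm above this point and it stands 26 mm out of the deck
- well3 (a point): one of four equal wells in the heater's deck, in a row along y, 68 mm apart: centre of the hole's mouth, 85 mm above the bench. Hole 57 mm along x, 63 mm along y, 20 mm deep, edges broken 2 mm; z up. A block goes in with its x along the well's x (either way round); fully home its centre is 3 mm above this point and it stands 26 mm out of the deck
- well4 (a point): one of four equal wells in the heater's deck, in a row along y, 68 mm apart: centre of the hole's mouth, 85 mm above the bench. Hole 57 mm along x, 63 mm along y, 20 mm deep, edges broken 2 mm; z up. A block goes in with its x along the well's x (either way round); fully home its centre is 3 mm above this point and it stands 26 mm out of the deck
- block1_c (a point): solid aluminium tube block, 54 mm (its x) by 60 mm (its y) by 46 mm high, 0.25 to 0.42 kg, six 15 mm tube holes in its top, flat sides, foot chamfered 3 mm; stands upright on the bench at the start, tube holes up. May be absent (None). This point is its centre, 23 mm above its underside; z is up out of the tube holes
- block2_c (a point): solid aluminium tube block, 54 mm (its x) by 60 mm (its y) by 46 mm high, 0.25 to 0.42 kg, six 15 mm tube holes in its top, flat sides, foot chamfered 3 mm; stands upright on the bench at the start, tube holes up. May be absent (None). This point is its centre, 23 mm above its underside; z is up out of the tube holes
- block3_c (a point): solid aluminium tube block, 54 mm (its x) by 60 mm (its y) by 46 mm high, 0.25 to 0.42 kg, six 15 mm tube holes in its top, flat sides, foot chamfered 3 mm; stands upright on the bench at the start, tube holes up. May be absent (None). This point is its centre, 23 mm above its underside; z is up out of the tube holes
- block4_c (a point): solid aluminium tube block, 54 mm (its x) by 60 mm (its y) by 46 mm high, 0.25 to 0.42 kg, six 15 mm tube holes in its top, flat sides, foot chamfered 3 mm; stands upright on the bench at the start, tube holes up. May be absent (None). This point is its centre, 23 mm above its underside; z is up out of the tube holes
- rocker (a joint): angle of the heater's black rocker switch, in the deck strip in front of the wells: 0 = off, 0.4 = on (end stop); it stays where it is left. About 4 N on its raised end turns it
- rocker_press (a point): where to press the rocker switch: on top of its end that is raised when off, about 18 mm above the heater's deck; pressed straight down it sinks by 6 mm. The rocker is 42 mm long (along the wells' y) by 28 mm wide, this point 15 mm from its pivot. Turns with the rocker
- flask_c (a point): conical glass flask, 76 mm diameter at the foot, 112 mm high; bystander, not to be knocked over; this point is near mid height on its axis, z up
- reagent_c (a point): amber glass reagent bottle with a glass stopper, 68 mm diameter, 134 mm high; bystander, not to be knocked over; this point is near mid height on its axis, z up
- beaker_c (a point): glass beaker, 70 mm diameter, 85 mm high; bystander, not to be knocked over; this point is near mid height on its axis, z up
- cover: the heater's lift-off cover: open-bottomed steel box 88 mm (x) by 284 mm (y) by 45 mm high, 0.25 to 0.42 kg, strap handle on top; at the start it stands on the heater's deck over the wells. Origin: middle of its open lower side; z up
There are look-alikes about, which are no part of the job. Leave any blue or green look-alike of the part that bears block4_c alone.

How it is judged:
By the outcome, as a careful person would: the job done as asked, in the order asked, and still so for the second after the job is handed in, with the robot touching nothing.
Of block1, block2, block3, block4 only 3 to 4 are there at a start; the rules pass over those that are not, and their reading is None.
At some moment in a run one of block1, block2, block3, block4 may be knocked a few centimetres aside while the robot is not near it.
It also fails if it takes over 210 s, if anything falls off the work surface, if the arm or the gripper's body presses on something with over 40 N, if the wrist force passes 120 N, or if a joint passes its speed limit or range.

ROBOT

A 6-joint arm with a two-finger parallel gripper is mounted at the origin on the work surface. World frame = base frame: x ahead of the robot, y to its left, z up, the work surface at z = 0. Lengths are in m, angles in rad, forces in N, time in s.
With the tool pointing down it reaches from about 0.25 to 0.775 m from the base axis. Payload 4 kg.
Tool frame: the origin (TCP) lies at the very end of the fingers, on their centre line; the grasp point (between the pads) lies 19 mm behind it; z points along the fingers, y is the direction in which the jaws open and shut (so a half turn about z gives the same grasp; the last joint's range is limited). The gripper opens to 85 mm and grips with 20 to 120 N. Pads are 22 mm wide; open, the fingers measure 114 mm over their backs; the gripper's body (76 mm by 85 mm) begins 54 mm behind the grasp point. The pads swing forward as they close: fully open they stand 13 mm farther back than shut.
Start: joints at [-1.357, 0.087, 1.371, -0, 1.684, -0.103], TCP at [0.171, -0.523, 0.209] pointing down, gripper open.
Joint ranges: [-3.1, 3.1], [-0.76, 2.03], [0.27, 2.55], [-1.08, 4.22], [0.17, 2.65], [-2.57, 2.57]. Speed limits (rad/s): [2.79, 2.79, 3.14, 3.14, 3.14, 3.14].

INTERFACE

Orientations are given as [roll, pitch, yaw] about the fixed x, y, z axes, in that order (R = Rz(yaw) Ry(pitch) Rx(roll)).
In Python, from workcell import bot, imaging gives the robot as it stands.
- The arm moves only by the tool arm_command, never from a script. Its argument "increments" is a list of rows, each an object with "linear": the shift along the tool's x, y, z in cm, a list of three; "spin": the turn about the tool's z in degrees. In form: [{"linear": [tx, ty, tz], "spin": spin}, ...]. A call has 1 to 10 rows; each row shifts and turns the pose as measured when the row begins, along the tool's axes as they then stand; what a row does not reach is not made up. A row lasts 1/8 s, in which the tool goes at most 62.5 mm and 10.7 degrees, less where a joint would pass 70% of its speed; a pose out of reach is approached as far as the arm can. A call with a gripper value outside its range is refused whole. "jaw" is the opening, from 0 (shut) to 1 (fully open), set as the call begins (left out, the last holds). The fingers move at their own pace and stop on an object; the grip force is fixed at half the most. Time passes only in rows, so rows that do not move let the fingers close. It gives the time, the measured TCP pose, the force and the opening at its end, in the units of the state.
- bot.state(): the state, without advancing time (a new reading comes with each control period).
- imaging.read_camera(name): name is "scene" or "top"; returns the picture (420x560x3 uint8, red, green, blue); there is no depth.
- imaging.camera_info(name): a dict with "fx", "fy", "cx", "cy" (pixels), "dist_coeffs" ([k1, k2, p1, p2, k3] as OpenCV has them; the pictures are not rectified), "R" (3x3) and "t" (3): a world point X has camera coordinates R X + t. Camera axes: x right, y down, z forward; pixel columns grow to the right and rows downward; lengths in m; the calibration is good to about 2 mm. A picture is of the moment at which its call begins. camera_info takes no time and is no camera call.
- bot.sign_off(): hands the job in, once; it reports no verdict.
The state is a dict: "clock": time; "joint_pos": joint angles; "joint_vel": joint speeds; "tau": joint torques, N m; "position": TCP position; "eef_rot": TCP orientation; "contact_force": force on the tool from outside, world axes, zero at the start; "moment": the same for the moment, N m; "width": finger opening in m.
Only numpy, scipy, OpenCV 4.12 (cv2) and the standard library are available. Lean on these libraries where they do the work, as an engineer would, in place of code of your own. Each camera call takes 0.05 s, during which the arm holds its last target.

## Working session

There is one attempt and no reset: what is moved stays moved. The work goes in short steps, Python scripts to look and compute and a tool call to move; the robot and the scene stay as the last step left them, time stands still between calls to the robot, and variables do not carry over. Pictures are saved under pics/ and viewed, and the job is handed in when it is done.

Besides the shell and the picture viewer there is one more tool, called after ">>>" as name([rows], argument=value, ...), one row to a line, values as JSON. arm_command: Moves the arm, as the interface text tells. Its arguments: {"type":"object","properties":{"increments":{"type":"array"},"jaw":{"type":"number"}},"required":["increments"]}

```bash
mkdir -p pics; ls
python3 - <<'E'
from workcell import bot, imaging
import cv2
print(bot.state())
for n in ("scene","top"):
    print(n,imaging.camera_info(n))
    im=imaging.read_camera(n)
    cv2.imwrite(f"pics/{n}0.png",cv2.cvtColor(im,cv2.COLOR_RGB2BGR))
E
```

```text
pics
{'clock': 0.0, 'joint_pos': array([-1.35708653e+00,  8.79973859e-02,  1.37229538e+00,  2.94023104e-05,
        1.68360795e+00, -1.03110153e-01]), 'joint_vel': array([0.00104877, 0.00123861, 0.00257219, 0.00129996, 0.00051709,
       0.00086731]), 'tau': array([ 1.56624592e-04, -3.51869595e+01, -3.13272679e+01, -1.45164236e-04,
        1.07577676e-02, -1.00198599e-05]), 'position': array([ 0.17123098, -0.52207634,  0.20779517]), 'eef_rot': array([-3.13929986e+00, -2.66630895e-04,  3.16822920e-01]), 'contact_force': array([ 0.73150012, -0.5899697 , -0.10009237]), 'moment': array([-0.02164184, -0.02912869,  0.01038794]), 'width': 0.0853518807898373}
scene {'fx': 502.9426101291463, 'fy': 502.9426101291463, 'cx': 279.51143677957435, 'cy': 207.13433810208244, 'dist_coeffs': array([-0.17867644,  0.        ,  0.        ,  0.        ,  0.        ]), 'R': array([[ 0.64151912,  0.76701843,  0.01165957],
       [ 0.56892686, -0.46553377, -0.67793845],
       [-0.51456336,  0.44154392, -0.7350262 ]]), 't': array([-0.28455101, -0.18785113,  1.57384231])}
top {'fx': 516.6841472873393, 'fy': 516.6841472873393, 'cx': 273.794243094991, 'cy': 211.79234915842278, 'dist_coeffs': array([-0.06353616,  0.        ,  0.        ,  0.        ,  0.        ]), 'R': array([[ 2.80945582e-04, -9.99981909e-01, -6.00860907e-03],
       [-9.96227390e-01,  2.41551332e-04, -8.67809238e-02],
       [ 8.67808052e-02,  6.01032165e-03, -9.96209299e-01]]), 't': array([-0.00598945,  0.52569569,  1.6561599 ])}
```

View pics/scene0.png

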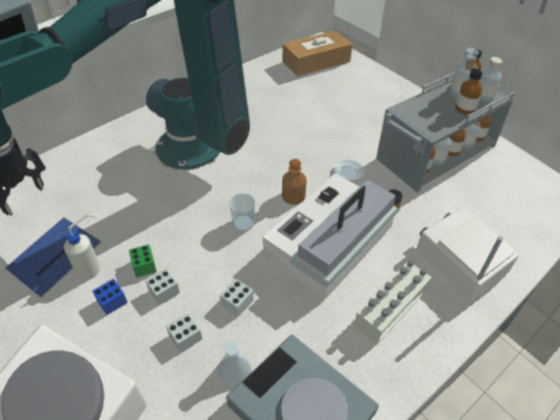

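View pics/top0.png

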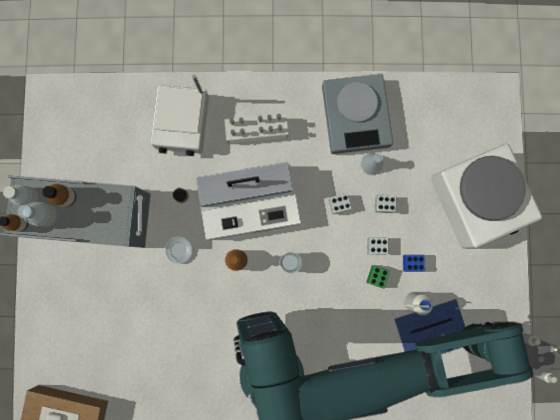

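```bash
cat > h.py <<'E'
import numpy as np, cv2
from workcell import bot, imaging
def info(n):
    c=imaging.camera_info(n)
    K=np.array([[c['fx'],0,c['cx']],[0,c['fy'],c['cy']],[0,0,1]]);return K,np.array(c['dist_coeffs']),np.array(c['R']),np.array(c['t'])
def ray(n,px):
    K,d,R,t=info(n)
    u=cv2.undistortPointsIter(np.array(px,float).reshape(-1,1,2),K,d,None,None,(3,100,1e-10)).reshape(-1,2)
    D=np.c_[u,np.ones(len(u))]@R
    return -R.T@t,D
def plane(n,px,z):
    o,D=ray(n,px); s=(z-o[2])/D[:,2]
    return o+s[:,None]*D
def proj(n,X):
    K,d,R,t=info(n)
    return cv2.projectPoints(np.array(X,float).reshape(-1,3),cv2.Rodrigues(R)[0],t,K,d)[0].reshape(-1,2)
def tri(p1,p2):
    o1,D1=ray('scene',[p1]);o2,D2=ray('top',[p2])
    a=D1[0]/np.linalg.norm(D1[0]);b=D2[0]/np.linalg.norm(D2[0])
    s=np.linalg.lstsq(np.c_[a,-b],o2-o1,rcond=None)[0]
    x=o1+s[0]*a;y=o2+s[1]*b
    return (x+y)/2,np.linalg.norm(x-y)
def shot(n,name=None):
    im=cv2.cvtColor(imaging.read_camera(n),cv2.COLOR_RGB2BGR)
    if name: cv2.imwrite(f'pics/{name}.png',im)
    return im
def crop(im,x0,y0,x1,y1,k,name):
    c=cv2.resize(im[y0:y1,x0:x1],None,fx=k,fy=k,interpolation=cv2.INTER_CUBIC)
    cv2.imwrite(f'pics/{name}.png',c)
def st():
    s=bot.state();print('t%.2f'%s['clock'],'p',s['position'].round(4),'rpy',s['eef_rot'].round(3),'F',s['contact_force'].round(1),'w %.4f'%s['width'],'q',s['joint_pos'].round(2))
E
python3 - <<'E'
from h import *
im=cv2.imread('pics/top0.png')
crop(im,110,150,310,270,4,'t_a')
crop(im,310,150,510,300,4,'t_b')
im=cv2.imread('pics/scene0.png')
crop(im,370,50,520,190,4,'s_a')
crop(im,255,170,415,290,5,'s_b')
E
```

```text
(no output)
```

View pics/t_a.png

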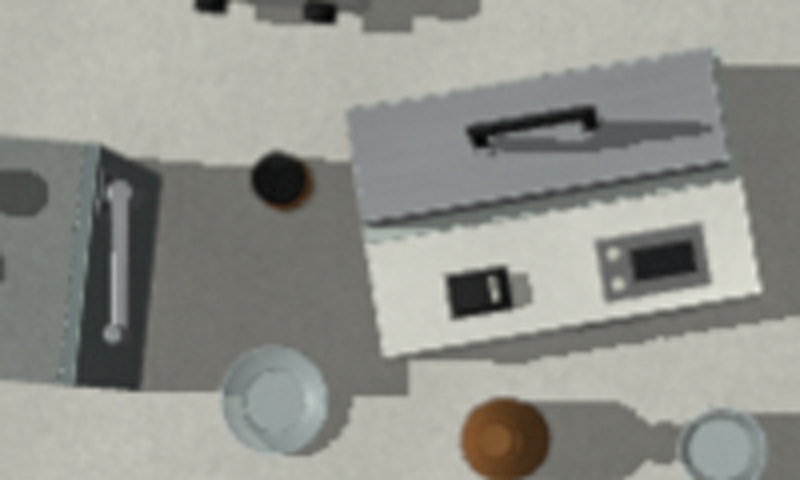

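View pics/t_b.png

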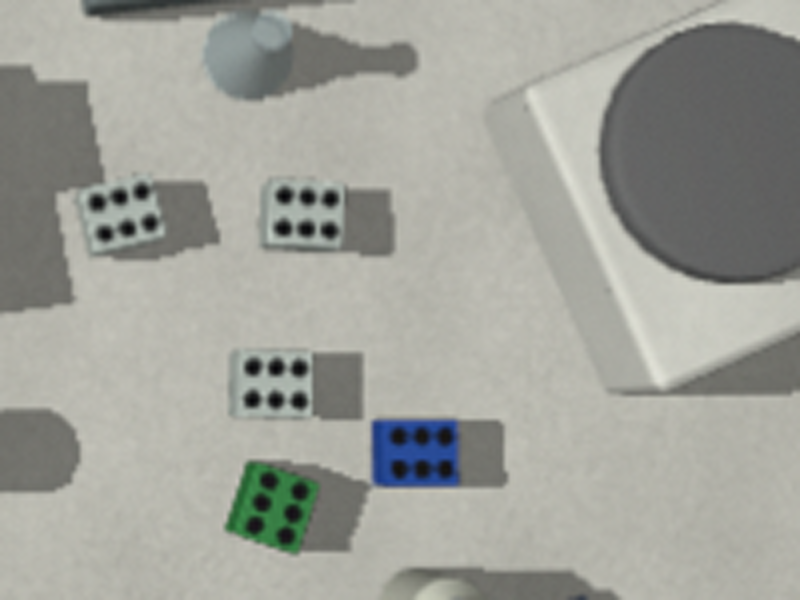

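View pics/s_a.png

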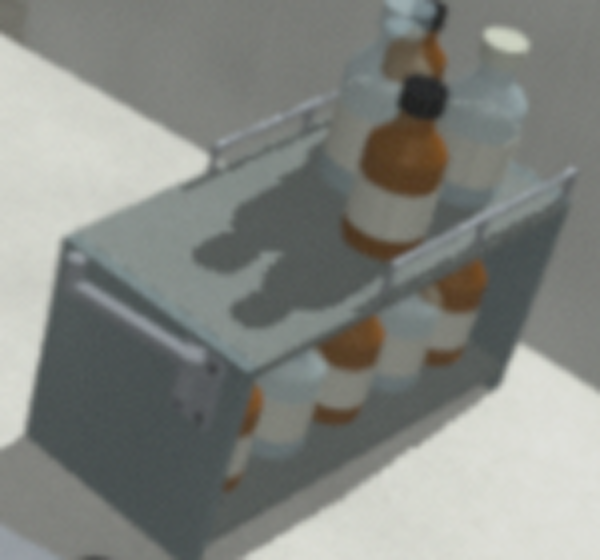

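View pics/s_b.png

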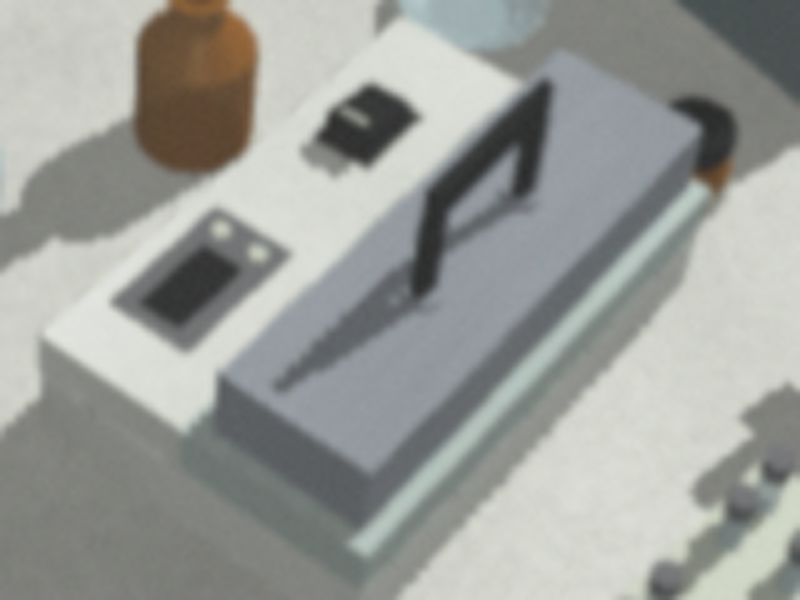

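Run:
```python
from h import *
T=cv2.imread('pics/top0.png');S=cv2.imread('pics/scene0.png')
for nm,im,pts in (('T',T,[(220,180),(225,190),(250,170),(215,215),(260,230),(341,197),(334,204),(386,196),(386,203),(143,215),(400,300)]),('S',S,[(360,225),(330,240),(345,262),(290,230),(238,285)])):
    h=cv2.cvtColor(im,cv2.COLOR_BGR2HSV)
    for p in pts: print(nm,p,im[p[1],p[0]],h[p[1],p[0]])
for n,b in (('top',(195,160,305,245)),):
    crop(T,*b,7,'t_c')
crop(T,100,170,200,260,8,'t_d')
crop(S,375,95,475,195,6,'s_c')
```

```text
T (220, 180) [141 140 136] [ 96   9 141]
T (225, 190) [142 140 137] [102   9 142]
T (250, 170) [143 141 138] [102   9 143]
T (215, 215) [194 203 202] [ 33  11 203]
T (260, 230) [127 133 132] [ 35  12 133]
T (341, 197) [124 130 123] [ 64  14 130]
T (334, 204) [172 180 171] [ 63  13 180]
T (386, 196) [150 156 148] [ 68  13 156]
T (386, 203) [171 178 169] [ 67  13 178]
T (143, 215) [49 50 46] [83 20 50]
T (400, 300) [170 179 179] [ 30  13 179]
S (360, 225) [161 156 150] [104  17 161]
S (330, 240) [161 156 149] [103  19 161]
S (345, 262) [177 183 170] [ 76  18 183]
S (290, 230) [53 54 53] [60  5 54]
S (238, 285) [72 72 68] [90 14 72]
```

View pics/t_c.png

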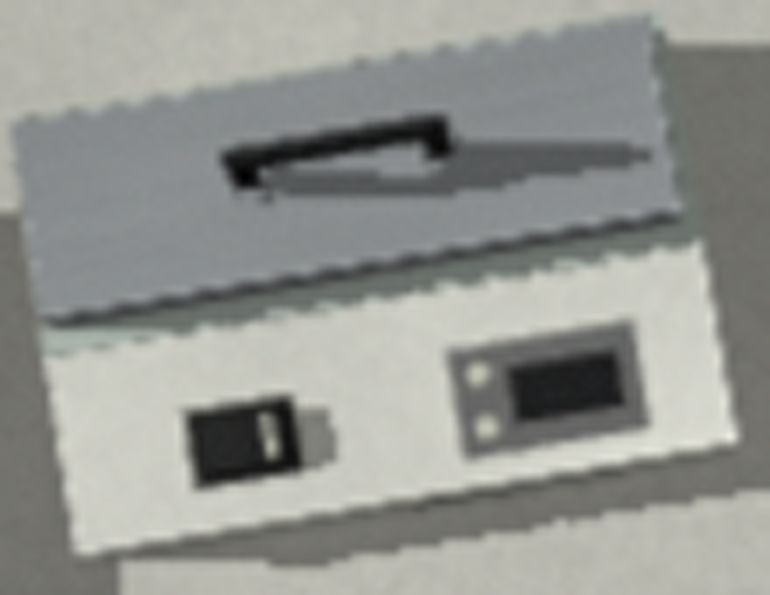

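View pics/t_d.png

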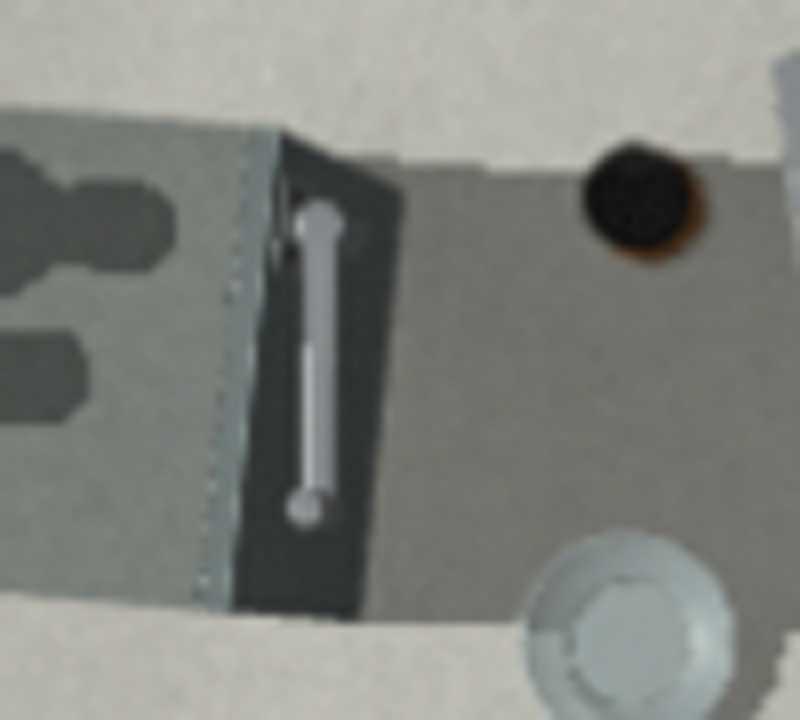

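View pics/s_c.png

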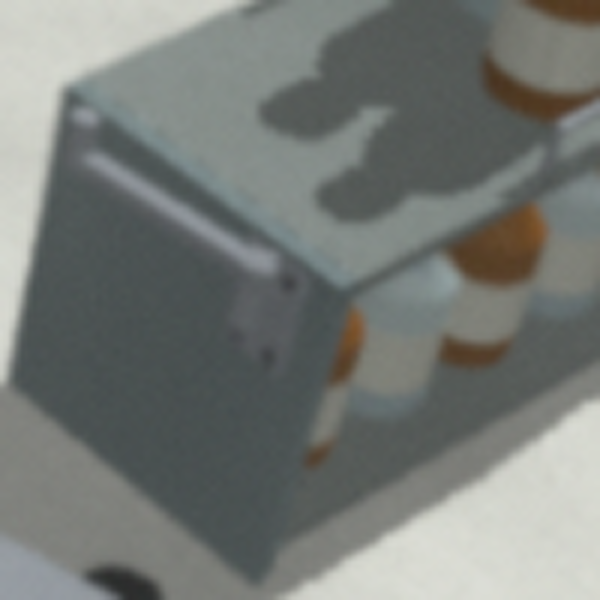

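Run:
```python
from h import *
def m(p,x0,y0,k): return [((a+.5)/k-.5+x0,(b+.5)/k-.5+y0) for a,b in p]
np.set_printoptions(precision=4,suppress=True)
d=lambda p:m(p,100,170,8); c=lambda p:m(p,195,160,7); s=lambda p:m(p,375,95,6); sb=lambda p:m(p,255,170,5)
print('hinge,tip', plane('top',d([(319,222)]),.19),plane('top',d([(305,507)]),.214))
print('panel top', plane('top',d([(282,130),(232,608)]),.19))
print('scene tip',plane('scene',s([(84,115)]),.214),'panel',plane('scene',s([(68,92),(348,287)]),.19))
print('tri tip',tri(s([(84,115)])[0],d([(305,507)])[0]))
print('panel foot top', plane('top',d([(402,190),(358,618)]),0))
C=plane('top',c([(12,122),(650,14),(682,215),(45,325)]),.130);print('cover',C, C.mean(0),[np.linalg.norm(C[i]-C[i-1]) for i in range(4)])
C2=plane('scene',sb([(218,372),(558,48),(700,130),(372,475)]),.130);print('cover scene',C2, C2.mean(0),[np.linalg.norm(C2[i]-C2[i-1]) for i in range(4)])
D=plane('top',c([(80,553),(738,440)]),.085);print('deck front',D,np.linalg.norm(D[0]-D[1]))
H=plane('top',c([(226,156),(444,122)]),.206);print('handle',H,H.mean(0),np.linalg.norm(H[0]-H[1]))
Hs=plane('scene',sb([(432,193),(548,82)]),.206);print('handle scene',Hs,Hs.mean(0),np.linalg.norm(Hs[0]-Hs[1]))
R=plane('top',c([(190,410),(292,396),(302,470),(198,487)]),.1);print('rocker',R,R.mean(0))
print('bottle black cap z.1', plane('top',d([(636,195)]),.1),plane('top',d([(636,195)]),.0))
T=cv2.imread('pics/top0.png');S=cv2.imread('pics/scene0.png')
h=cv2.cvtColor(T,cv2.COLOR_BGR2GRAY)
```

```text
hinge,tip [[0.5541 0.3893 0.19  ]] [[0.4479 0.3856 0.214 ]]
panel top [[0.5883 0.404  0.19  ]
 [0.412  0.4183 0.19  ]]
scene tip [[0.4485 0.3813 0.214 ]] panel [[0.4126 0.4167 0.19  ]
 [0.5876 0.4081 0.19  ]]
tri tip (array([0.4471, 0.3854, 0.2114]), np.float64(0.002459201835514341))
panel foot top [[0.5894 0.406  0.    ]
 [0.412  0.4206 0.    ]]
cover [[ 0.6235  0.2312  0.13  ]
 [ 0.6711 -0.0484  0.13  ]
 [ 0.5822 -0.0622  0.13  ]
 [ 0.5342  0.2155  0.13  ]] [0.6027 0.084  0.13  ] [np.float64(0.09075960124445222), np.float64(0.283592028482079), np.float64(0.08987099806835668), np.float64(0.2817775366112998)]
cover scene [[ 0.5825 -0.0624  0.13  ]
 [ 0.5342  0.2158  0.13  ]
 [ 0.6212  0.229   0.13  ]
 [ 0.67   -0.0481  0.13  ]] [0.602  0.0836 0.13  ] [np.float64(0.0886547313656969), np.float64(0.28238615678130424), np.float64(0.08799489691950645), np.float64(0.2813473296426506)]
deck front [[ 0.4364  0.2052  0.085 ]
 [ 0.4869 -0.0882  0.085 ]] 0.2977327238493945
handle [[0.5973 0.1296 0.206 ]
 [0.6115 0.0389 0.206 ]] [0.6044 0.0843 0.206 ] 0.09178982676734239
handle scene [[0.6103 0.0372 0.206 ]
 [0.5946 0.1296 0.206 ]] [0.6024 0.0834 0.206 ] 0.09378003658436662
rocker [[0.4993 0.155  0.1   ]
 [0.5055 0.1098 0.1   ]
 [0.4727 0.1052 0.1   ]
 [0.4651 0.1512 0.1   ]] [0.4856 0.1303 0.1   ]
bottle black cap z.1 [[0.575  0.2891 0.1   ]] [[0.5872 0.3082 0.    ]]
```

Run:
```python
from h import *
np.set_printoptions(precision=4,suppress=True)
S=cv2.imread('pics/scene0.png');T=cv2.imread('pics/top0.png')
print('cap',tri((396.5,193.5),(179.1,194.2)))
crop(S,275,150,415,230,5.5,'s_d') if 0 else cv2.imwrite('pics/s_d.png',cv2.resize(S[150:230,275:415],None,fx=5,fy=5,interpolation=cv2.INTER_CUBIC))
crop(S,210,130,310,240,5,'s_e')
```

```text
cap (array([0.5808, 0.2983, 0.0603]), np.float64(0.004973106047104938))
```

View pics/s_d.png

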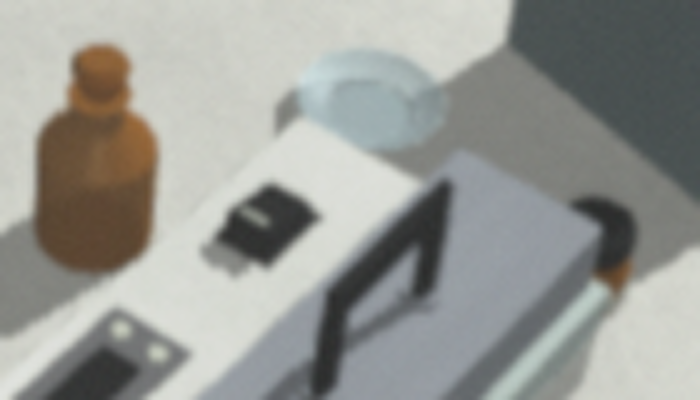

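View pics/s_e.png

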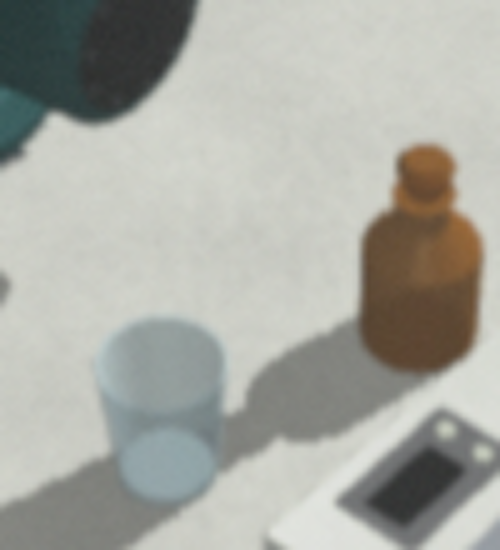

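```bash
cat >> h.py <<'E'
def holes(im,n,box,z,thr=75):
    x0,y0,x1,y1=box
    g=cv2.cvtColor(im,cv2.COLOR_BGR2GRAY)[y0:y1,x0:x1]
    g=cv2.resize(g,None,fx=6,fy=6,interpolation=cv2.INTER_CUBIC)
    m=(g<thr).astype(np.uint8)
    k,l,s,c=cv2.connectedComponentsWithStats(m)
    P=[((c[i][0]+.5)/6-.5+x0,(c[i][1]+.5)/6-.5+y0) for i in range(1,k) if 36*4<s[i][4]<36*60]
    return np.array(P)
def fit(P,n,z):
    X=plane(n,P,z)[:,:2]; c=X.mean(0)
    e,v=np.linalg.eigh(np.cov((X-c).T)); a=v[:,1]
    return c,np.degrees(np.arctan2(a[1],a[0]))%180,np.sqrt(e)
E
python3 - <<'E'
from h import *
np.set_printoptions(precision=4,suppress=True)
S=cv2.imread('pics/scene0.png');T=cv2.imread('pics/top0.png')
for b in ((328,192,354,216),(374,192,399,216),(366,235,391,256)):
    P=holes(T,'top',b,.046);print(len(P),fit(P,'top',.046))
for b in ((222,278,256,308),(164,314,204,350),(144,268,180,302)):
    P=holes(S,'scene',b,.046,85);print('S',len(P),fit(P,'scene',.046))
print('reagent top',plane('top',[(236,260)],.134), 'beaker',plane('top',[(290,262)],.085),'dish',plane('top',[(179,250)],.03),'flask',plane('top',[(372,162)],.06))
E
```

```text
6 (array([ 0.5528, -0.22  ]), np.float64(103.36995844335014), array([0.0143, 0.0165]))
6 (array([ 0.5524, -0.3677]), np.float64(85.94911164008357), array([0.0142, 0.0166]))
6 (array([ 0.4155, -0.3404]), np.float64(87.9683816044617), array([0.0142, 0.0167]))
S 6 (array([ 0.5503, -0.2214]), np.float64(104.07083713116526), array([0.0142, 0.0165]))
S 6 (array([ 0.55  , -0.3694]), np.float64(87.24172432040393), array([0.0143, 0.0166]))
S 7 (array([ 0.4062, -0.3432]), np.float64(12.229806536215108), array([0.0151, 0.0219]))
reagent top [[0.3702 0.1072 0.134 ]] beaker [[ 0.3638 -0.0567  0.085 ]] dish [[0.4014 0.2998 0.03  ]] flask [[ 0.6828 -0.3214  0.06  ]]
```

```bash
cat >> h.py <<'E'
def goto(x,y,z,yaw=None):
    s=bot.state();p=s['position'];r=s['eef_rot']
    from scipy.spatial.transform import Rotation as Ro
    R=Ro.from_euler('xyz',r).as_matrix()
    d=R.T@(np.array([x,y,z])-p)*100
    out='lin cm %s'%d.round(2)
    if yaw is not None:
        a=-(yaw-np.degrees(r[2])); a=(a+180)%360-180
        out+=' spin %.1f'%a
    print(out,'norm',np.linalg.norm(d).round(1))
E
python3 - <<'E'
from h import *
st(); goto(.4472,.3855,.2078,2)
E
```

```text
t0.10 p [ 0.1712 -0.5221  0.2079] rpy [-3.14  -0.     0.317] F [-0.1 -0.7 -0.2] w 0.0854 q [-1.36  0.09  1.37 -0.    1.68 -0.1 ]
lin cm [ 54.5  -77.65   0.18] spin 16.1 norm 94.9
```

>>> arm_command([
  {"linear": [0,0,-6],"spin": 0},
  {"linear": [0,0,-6],"spin": 0},
  {"linear": [3.4,-4.8,0],"spin": 2},
  {"linear": [3.4,-4.8,0],"spin": 2},
  {"linear": [3.4,-4.8,0],"spin": 2},
  {"linear": [3.4,-4.8,0],"spin": 2},
  {"linear": [3.4,-4.8,0],"spin": 2},
  {"linear": [3.4,-4.8,0],"spin": 2},
  {"linear": [3.4,-4.8,0],"spin": 2},
  {"linear": [3.4,-4.8,0],"spin": 2},
], jaw=0.35)

```text
clock: 1.35
position: [0.3684, -0.0843, 0.328]
eef_rot: [-3.12, 0.002, 0.018]
contact_force: [0.7, -1.2, 0.5]
width: 0.0297
```

Run:
```python
from h import *
st(); goto(.4472,.3855,.25,2)
```

```text
t1.35 p [ 0.3684 -0.0843  0.328 ] rpy [-3.12e+00  2.00e-03  1.80e-02] F [ 0.7 -1.2  0.5] w 0.0297 q [-0.39 -0.28  1.47  0.02  1.96  1.17]
lin cm [  8.76 -46.65   8.81] spin -1.0 norm 48.3
```

>>> arm_command([
  {"linear": [1.1,-5.8,0],"spin": 0},
  {"linear": [1.1,-5.8,0],"spin": 0},
  {"linear": [1.1,-5.8,0],"spin": 0},
  {"linear": [1.1,-5.8,0],"spin": 0},
  {"linear": [1.1,-5.8,0],"spin": 0},
  {"linear": [1.1,-5.8,0],"spin": 0},
  {"linear": [1.1,-5.8,0],"spin": 0},
  {"linear": [1,-5.4,0],"spin": 0},
  {"linear": [0,0,0],"spin": 0},
])

```text
clock: 2.48
position: [0.4461, 0.3964, 0.3293]
eef_rot: [-3.125, 0.011, 0.024]
contact_force: [0.2, 0.5, -0.6]
width: 0.0302
```

Run:
```python
from h import *
st(); goto(.4472,.3855,.25,2)
im=shot('top','t1');crop(im,90,130,250,270,5,'t1c')
im=shot('scene','s1');crop(im,340,30,500,170,5,'s1c')
```

```text
t2.48 p [0.4461 0.3964 0.3293] rpy [-3.125  0.011  0.024] F [ 0.2  0.5 -0.6] w 0.0302 q [0.62 0.2  1.   0.02 1.93 2.17]
lin cm [0.17 1.22 7.91] spin -0.6 norm 8.0
```

View pics/s1c.png

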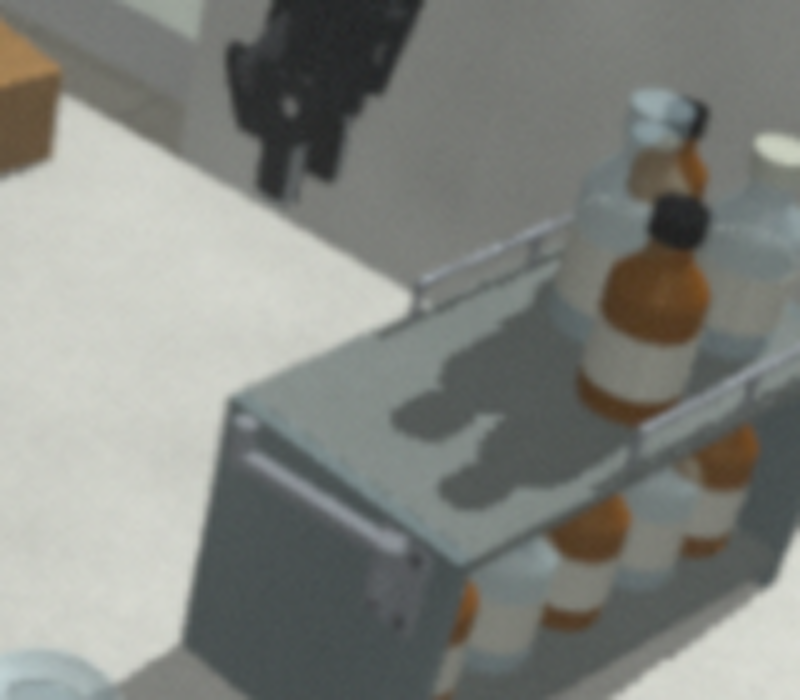

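View pics/t1.png

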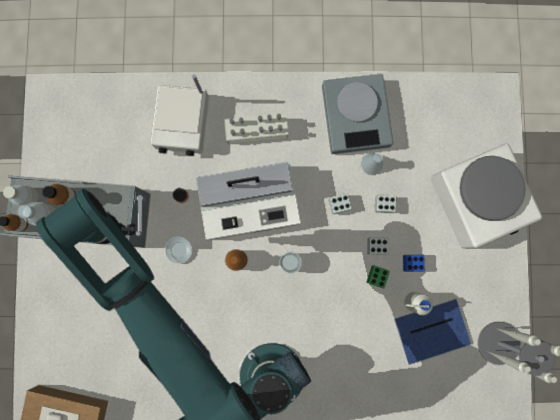

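>>> arm_command([
  {"linear": [0.2,1.2,4],"spin": 0},
  {"linear": [0,0,4],"spin": 0},
  {"linear": [0,0,0],"spin": 0},
])

```text
clock: 2.95
position: [0.4486, 0.3784, 0.2527]
eef_rot: [-3.123, 0.003, 0.016]
contact_force: [0.1, 0.5, 0.8]
width: 0.0297
```

Run:
```python
from h import *
st(); goto(.4472,.3855,.197,2)
im=shot('scene','s2');crop(im,370,60,470,160,6,'s2c')
```

```text
t2.95 p [0.4486 0.3784 0.2527] rpy [-3.123e+00  3.000e-03  1.600e-02] F [0.1 0.5 0.8] w 0.0297 q [0.59 0.16 1.21 0.02 1.77 2.15]
lin cm [-0.11 -0.61  5.58] spin -1.1 norm 5.6
```

View pics/s2c.png

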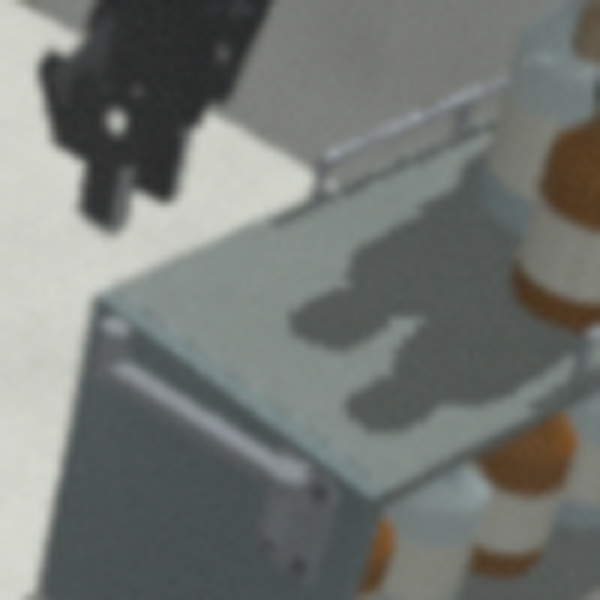

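>>> arm_command([
  {"linear": [-0.1,-0.6,0],"spin": 0},
  {"linear": [0,0,0],"spin": 0},
  {"linear": [0,0,0],"spin": 0},
])

```text
clock: 3.38
position: [0.4505, 0.3858, 0.2633]
eef_rot: [-3.114, -0.011, 0.014]
contact_force: [1.0, 0.8, 0.7]
width: 0.0301
```

Run:
```python
from h import *
st(); goto(.4472,.3855,.197,2)
```

```text
t3.38 p [0.4505 0.3858 0.2633] rpy [-3.114 -0.011  0.014] F [1.  0.8 0.7] w 0.0301 q [0.6  0.16 1.18 0.02 1.77 2.16]
lin cm [-0.41  0.21  6.63] spin -1.2 norm 6.6
```

>>> arm_command([
  {"linear": [0,0,0],"spin": 0},
])

```text
clock: 3.5
position: [0.4507, 0.3861, 0.2642]
eef_rot: [-3.113, -0.012, 0.015]
contact_force: [0.3, 0.4, 0.1]
width: 0.0298
```

>>> arm_command([
  {"linear": [0,0,0],"spin": 0},
])

```text
clock: 3.62
position: [0.4508, 0.3862, 0.2645]
eef_rot: [-3.113, -0.013, 0.015]
contact_force: [0.1, 0.1, -1.1]
width: 0.0299
```

>>> arm_command([
  {"linear": [0,0,1],"spin": 0},
])

```text
clock: 3.75
position: [0.4513, 0.3868, 0.2552]
eef_rot: [-3.112, -0.014, 0.015]
contact_force: [-1.0, 0.2, -0.7]
width: 0.03
```

>>> arm_command([
  {"linear": [0,0,1],"spin": 0},
])

```text
clock: 3.88
position: [0.4513, 0.387, 0.244]
eef_rot: [-3.112, -0.014, 0.015]
contact_force: [0.2, 0.8, -0.5]
width: 0.0298
```

>>> arm_command([
  {"linear": [0,0,0],"spin": 0},
])

```text
clock: 4.0
position: [0.4507, 0.3866, 0.2419]
eef_rot: [-3.114, -0.011, 0.015]
contact_force: [0.4, 0.1, 0.3]
width: 0.0297
```

Run:
```python
from h import *
st(); goto(.4472,.3855,.197,2)
```

```text
t4.00 p [0.4507 0.3866 0.2419] rpy [-3.114 -0.011  0.015] F [0.4 0.1 0.3] w 0.0297 q [0.6  0.16 1.22 0.02 1.73 2.16]
lin cm [-0.4   0.23  4.48] spin -1.2 norm 4.5
```

>>> arm_command([
  {"linear": [-0.3,0.1,1],"spin": 0},
  {"linear": [-0.1,0,1],"spin": 0},
  {"linear": [0,0,1],"spin": 0},
  {"linear": [0,0,1],"spin": 0},
  {"linear": [0,0,0.3],"spin": 0},
  {"linear": [0,0,0],"spin": 0},
])

```text
clock: 4.75
position: [0.4465, 0.3864, 0.1947]
eef_rot: [-3.115, -0.009, 0.015]
contact_force: [0.3, 0.3, 0.8]
width: 0.03
```

Run:
```python
from h import *
st(); goto(.4472,.3855,.197,2)
im=shot('scene','s3');crop(im,370,60,470,160,6,'s3c')
```

```text
t4.75 p [0.4465 0.3864 0.1947] rpy [-3.115 -0.009  0.015] F [0.3 0.3 0.8] w 0.0300 q [0.61 0.16 1.32 0.02 1.64 2.16]
lin cm [ 0.07  0.09 -0.23] spin -1.2 norm 0.3
```

View pics/s3c.png

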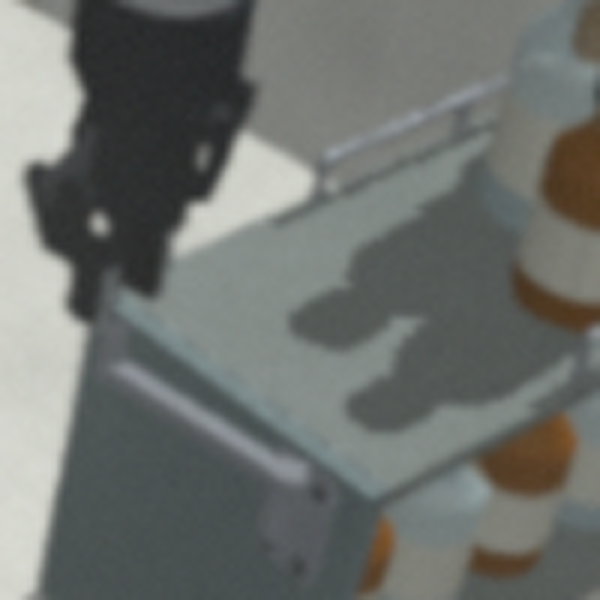

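>>> arm_command([
  {"linear": [0,0,0],"spin": 0},
  {"linear": [0,0,0],"spin": 0},
  {"linear": [0,0,0],"spin": 0},
], jaw=0.1)

```text
clock: 5.18
position: [0.4471, 0.3868, 0.1963]
eef_rot: [-3.114, -0.011, 0.015]
contact_force: [0.4, -0.3, 0.8]
width: 0.0087
```

Run:
```python
from h import *
p=bot.state()['position']
print(proj('scene',[p,[.4472,.3855,.214],[.4472,.3855,.19]]),proj('top',[p]))
im=shot('scene','s4');crop(im,370,80,440,140,10,'s4c')
im=shot('top','t4');crop(im,110,170,170,230,10,'t4c')
```

```text
[[388.48605638 117.921389  ]
 [389.22385504 112.95527502]
 [387.84365285 119.92415442]] [[138.89056716 233.49238779]]
```

View pics/s4c.png

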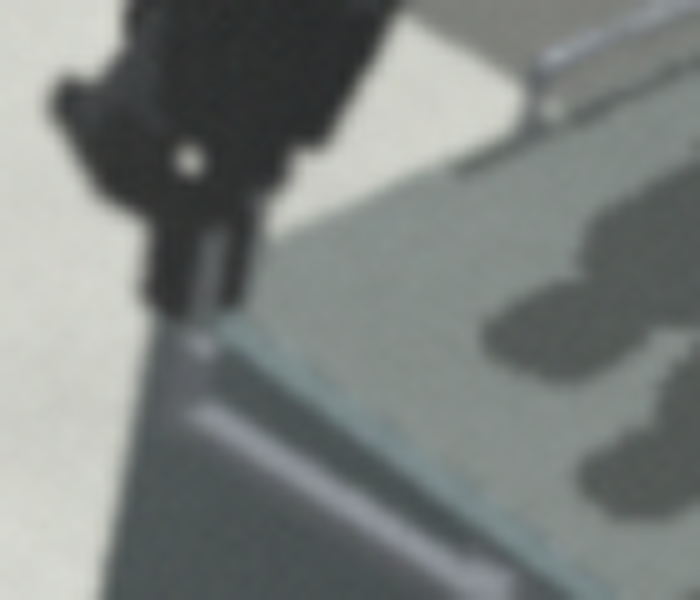

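View pics/t4c.png

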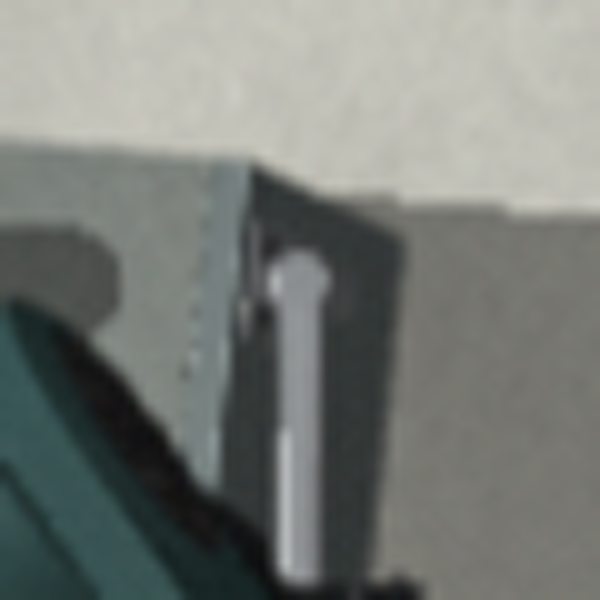

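Run:
```python
from h import *
im=cv2.imread('pics/t4.png');crop(im,100,190,180,260,8,'t4d')
im=cv2.imread('pics/s4.png');crop(im,340,10,460,140,5,'s4d')
print(-info('scene')[2].T@info('scene')[3],-info('top')[2].T@info('top')[3])
```

```text
[ 1.09926006 -0.56411567  1.03278157] [ 0.37999124 -0.01607038  1.69546626]
```

View pics/t4d.png

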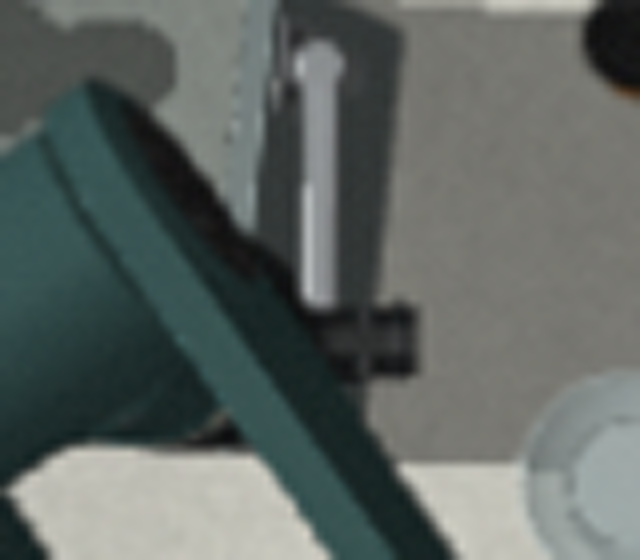

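View pics/s4d.png

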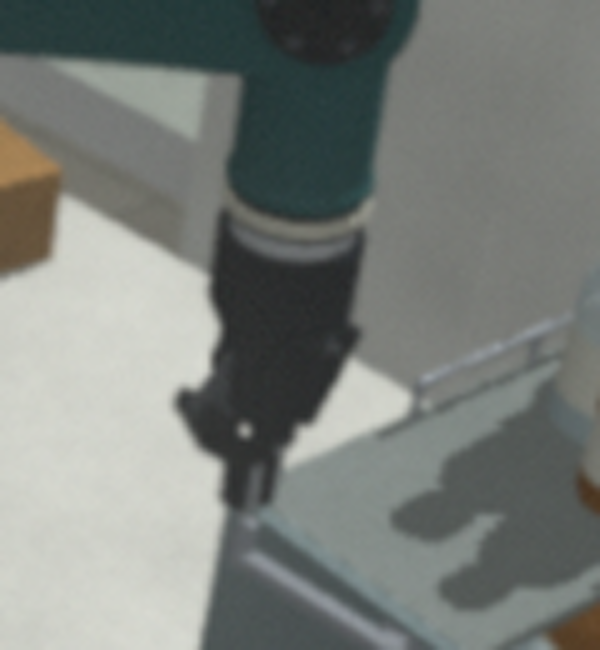

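Run:
```python
from h import *
p=np.array([.1712,-.5221,.2079]); a=.317-np.pi/2; y=np.array([np.cos(a),np.sin(a),0])
for dz in (0,.013,.02):
    print(proj('scene',[p+[0,0,dz],p+[0,0,dz]+.0427*y,p+[0,0,dz]-.0427*y]).round(1).tolist())
im=cv2.imread('pics/scene0.png');crop(im,0,120,70,220,7,'s0g')
p=np.array([.4461,.3964,.3293]);
print(proj('scene',[p,p+[0,.015,0],p-[0,.015,0]]))
```

```text
[[30.8, 212.2], [16.9, 224.0], [44.5, 200.8]]
[[28.9, 208.4], [14.8, 220.2], [42.7, 197.0]]
[[27.9, 206.3], [13.7, 218.1], [41.8, 194.9]]
[[398.54836975  75.66771414]
 [402.2018091   73.82028872]
 [394.84516793  77.5424855 ]]
```

View pics/s0g.png

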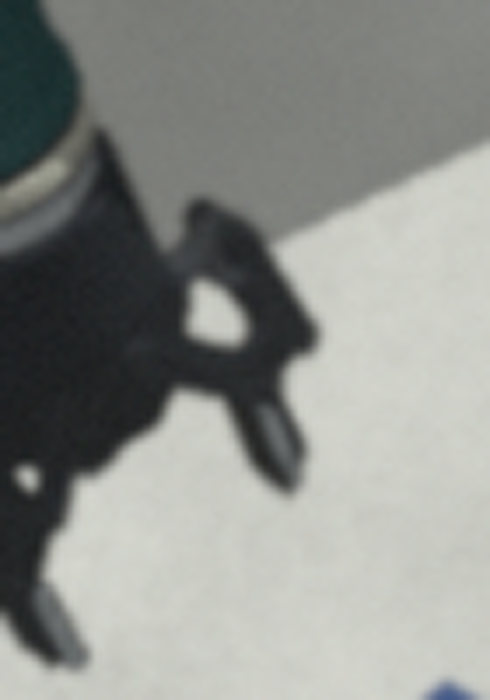

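>>> arm_command([
  {"linear": [0,0,0],"spin": 0},
  {"linear": [0,0,0],"spin": 0},
  {"linear": [0,0,0.5],"spin": 0},
  {"linear": [0,0,0.5],"spin": 0},
  {"linear": [0,0,0],"spin": 0},
], jaw=0.35)

```text
clock: 5.9
position: [0.447, 0.387, 0.1851]
eef_rot: [-3.114, -0.011, 0.015]
contact_force: [0.6, -0.0, -0.1]
width: 0.0301
```

>>> arm_command([
  {"linear": [0,0,0.4],"spin": 0},
  {"linear": [0,0,0.4],"spin": 0},
  {"linear": [0,0,0],"spin": 0},
])

```text
clock: 6.28
position: [0.447, 0.3872, 0.1763]
eef_rot: [-3.115, -0.01, 0.015]
contact_force: [-0.9, -0.8, -0.2]
width: 0.0301
```

>>> arm_command([
  {"linear": [0,0,0],"spin": 0},
  {"linear": [0,0,0],"spin": 0},
], jaw=0.1)

```text
clock: 6.52
position: [0.447, 0.3871, 0.1766]
eef_rot: [-3.115, -0.011, 0.015]
contact_force: [0.2, 0.1, -0.4]
width: 0.0107
```

Run:
```python
from h import *
st()
p=bot.state()['position']
im=shot('scene','s5');crop(im,370,80,440,140,10,'s5c')
```

```text
t6.53 p [0.447  0.3871 0.1766] rpy [-3.115 -0.011  0.015] F [ 0.2  0.1 -0.4] w 0.0107 q [0.61 0.17 1.35 0.02 1.6  2.16]
```

View pics/s5c.png

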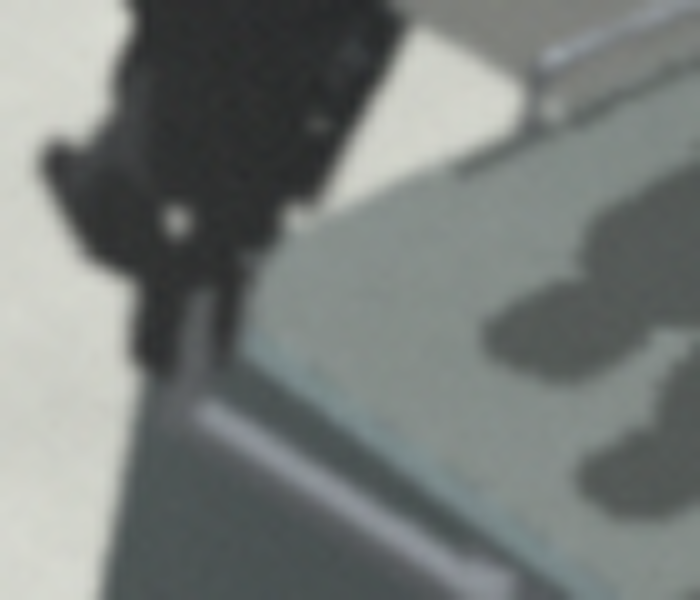

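>>> arm_command([
  {"linear": [0,0,0],"spin": 0},
  {"linear": [0,0,0],"spin": 0},
], jaw=0)

```text
clock: 6.82
position: [0.447, 0.3871, 0.1766]
eef_rot: [-3.115, -0.011, 0.015]
contact_force: [0.3, -0.4, -0.0]
width: 0.0106
```

Run:
```python
from h import *
st()
im=shot('top','t5');crop(im,100,190,180,260,8,'t5d')
```

```text
t6.83 p [0.447  0.3871 0.1766] rpy [-3.115 -0.011  0.015] F [ 0.3 -0.4 -0. ] w 0.0106 q [0.61 0.17 1.35 0.02 1.6  2.16]
```

View pics/t5d.png

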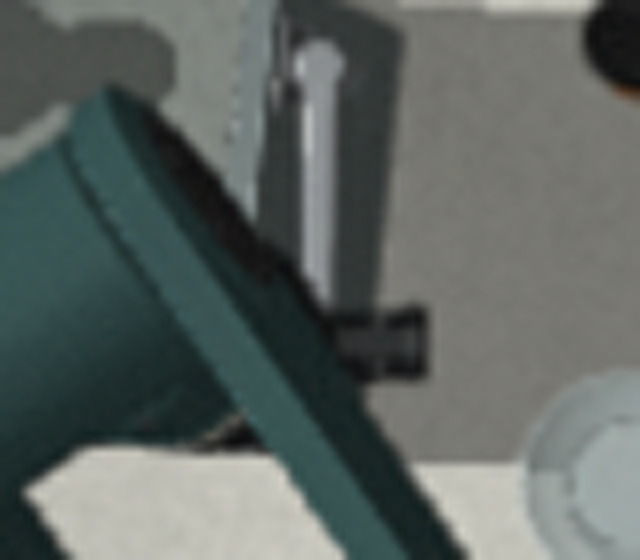

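>>> arm_command([
  {"linear": [0.04,0.92,0],"spin": -5},
  {"linear": [0.04,0.92,0],"spin": -5},
  {"linear": [0.04,0.92,0],"spin": -5},
  {"linear": [0.04,0.92,0],"spin": -5},
  {"linear": [0,0,0],"spin": 0},
])

```text
clock: 7.5
position: [0.4538, 0.3507, 0.1766]
eef_rot: [-3.119, -0.02, 0.374]
contact_force: [0.6, -1.0, 0.9]
width: 0.0103
```

Run:
```python
from h import *
st()
p=bot.state()['position'];v=p[:2]-[.5541,.3893];print(np.linalg.norm(v),np.degrees(np.arctan2(v[1],v[0])))
im=shot('top','t6');crop(im,100,170,180,250,7,'t6d')
im=shot('scene','s6');crop(im,370,80,450,150,8,'s6c')
```

```text
t7.50 p [0.4538 0.3507 0.1766] rpy [-3.119 -0.02   0.374] F [ 0.6 -1.   0.9] w 0.0103 q [0.55 0.13 1.39 0.02 1.6  1.75]
0.10746331295021591 -158.94286919218618
```

View pics/t6d.png

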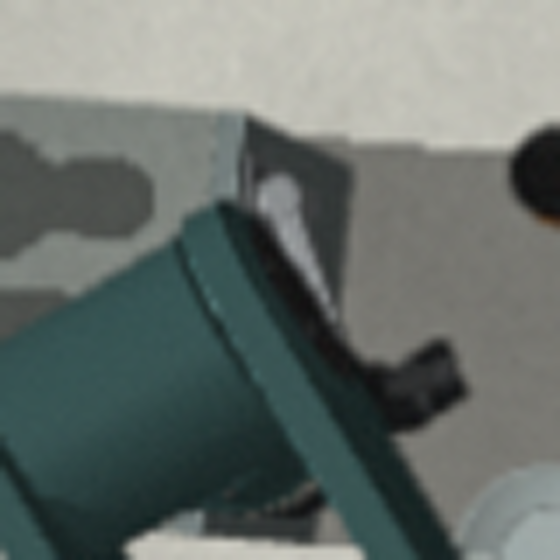

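View pics/s6c.png

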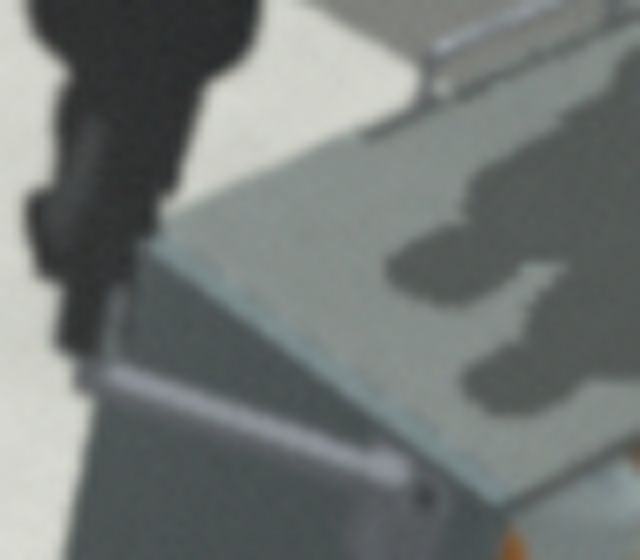

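>>> arm_command([
  {"linear": [0.04,0.93,0],"spin": -5},
  {"linear": [0.04,0.93,0],"spin": -5},
  {"linear": [0.04,0.93,0],"spin": -5},
  {"linear": [0.04,0.93,0],"spin": -5},
  {"linear": [0.04,0.93,0],"spin": -5},
  {"linear": [0.04,0.93,0],"spin": -5},
  {"linear": [0.04,0.93,0],"spin": -5},
  {"linear": [0.04,0.93,0],"spin": -5},
  {"linear": [0,0,0],"spin": 0},
])

```text
clock: 8.72
position: [0.5004, 0.2953, 0.1766]
eef_rot: [-3.135, -0.023, 1.083]
contact_force: [2.3, -2.6, 0.5]
width: 0.0102
```

Run:
```python
from h import *
st()
p=bot.state()['position'];v=p[:2]-[.5541,.3893];print(np.linalg.norm(v),np.degrees(np.arctan2(v[1],v[0])))
```

```text
t8.72 p [0.5004 0.2953 0.1766] rpy [-3.135 -0.023  1.083] F [ 2.3 -2.6  0.5] w 0.0102 q [0.42 0.15 1.36 0.02 1.61 0.91]
0.108233270363601 -119.73737661534368
```

>>> arm_command([
  {"linear": [0.1,0.93,0],"spin": -5},
  {"linear": [0.06,0.93,0],"spin": -5},
  {"linear": [0.06,0.93,0],"spin": -5},
  {"linear": [0.06,0.93,0],"spin": -5},
  {"linear": [0,0,0],"spin": 0},
])

```text
clock: 9.35
position: [0.5352, 0.2824, 0.1766]
eef_rot: [-3.141, -0.015, 1.43]
contact_force: [2.3, -1.8, 0.3]
width: 0.0105
```

>>> arm_command([
  {"linear": [0.03,0.5,0],"spin": -3},
  {"linear": [0,0,0],"spin": 0},
])

```text
clock: 9.6
position: [0.54, 0.2816, 0.1767]
eef_rot: [3.14, -0.014, 1.478]
contact_force: [2.8, -3.6, 0.4]
width: 0.0104
```

Run:
```python
from h import *
st()
p=bot.state()['position'];v=p[:2]-[.5541,.3893];print(np.linalg.norm(v),np.degrees(np.arctan2(v[1],v[0])))
```

```text
t9.60 p [0.54   0.2816 0.1767] rpy [ 3.14  -0.014  1.478] F [ 2.8 -3.6  0.4] w 0.0104 q [0.38 0.22 1.28 0.01 1.63 0.47]
0.10861679731198501 -97.46498403704399
```

>>> arm_command([
  {"linear": [0.05,0.4,0],"spin": -2},
  {"linear": [0,0,0],"spin": 0},
])

```text
clock: 9.85
position: [0.5437, 0.2811, 0.1766]
eef_rot: [3.14, -0.012, 1.512]
contact_force: [2.4, -3.0, 0.4]
width: 0.0104
```

>>> arm_command([
  {"linear": [0.03,0.4,0],"spin": -2},
  {"linear": [0,0,0],"spin": 0},
])

```text
clock: 10.1
position: [0.5451, 0.281, 0.1766]
eef_rot: [-3.137, -0.01, 1.549]
contact_force: [2.1, -4.1, 1.3]
width: 0.0101
```

>>> arm_command([
  {"linear": [0.0,0.4,0],"spin": -1},
  {"linear": [0,0.1,0],"spin": 0},
])

```text
clock: 10.35
position: [0.5449, 0.2809, 0.1766]
eef_rot: [-3.125, -0.009, 1.569]
contact_force: [-1.2, -4.4, 1.7]
width: 0.0108
```

>>> arm_command([
  {"linear": [0.0,0.6,0],"spin": 0},
  {"linear": [0,0.4,0],"spin": 0},
])

```text
clock: 10.6
position: [0.5446, 0.2809, 0.1765]
eef_rot: [-3.101, -0.006, 1.573]
contact_force: [-9.5, -5.7, 5.2]
width: 0.0107
```

>>> arm_command([
  {"linear": [0,0,0],"spin": 0},
  {"linear": [0,0,0],"spin": 0},
])

```text
clock: 10.85
position: [0.5443, 0.2809, 0.1767]
eef_rot: [-3.101, -0.006, 1.573]
contact_force: [0.1, -4.0, 1.0]
width: 0.0104
```

>>> arm_command([
  {"linear": [0,0,0],"spin": 0},
  {"linear": [0,0,0],"spin": 0},
  {"linear": [0,0,-1],"spin": 0},
  {"linear": [0,0,-2],"spin": 0},
  {"linear": [0,0,-2],"spin": 0},
  {"linear": [0,0,-2],"spin": 0},
  {"linear": [0,0,-3],"spin": 0},
  {"linear": [0,0,0],"spin": 0},
], jaw=0.35)

```text
clock: 11.85
position: [0.5485, 0.2854, 0.2829]
eef_rot: [-3.104, -0.017, 1.581]
contact_force: [0.2, -0.3, 0.4]
width: 0.0297
```

Run:
```python
from h import *
st(); goto(.6025,.084,.28,99.7)
```

```text
t11.85 p [0.5485 0.2854 0.2829] rpy [-3.104 -0.017  1.581] F [ 0.2 -0.3  0.4] w 0.0297 q [0.37 0.26 1.02 0.03 1.88 0.37]
lin cm [-20.19   5.19  -0.25] spin -9.1 norm 20.9
```

Run:
```python
from h import *
im=shot('scene','s7');crop(im,320,60,480,190,5,'s7c')
```

```text
(no output)
```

View pics/s7c.png

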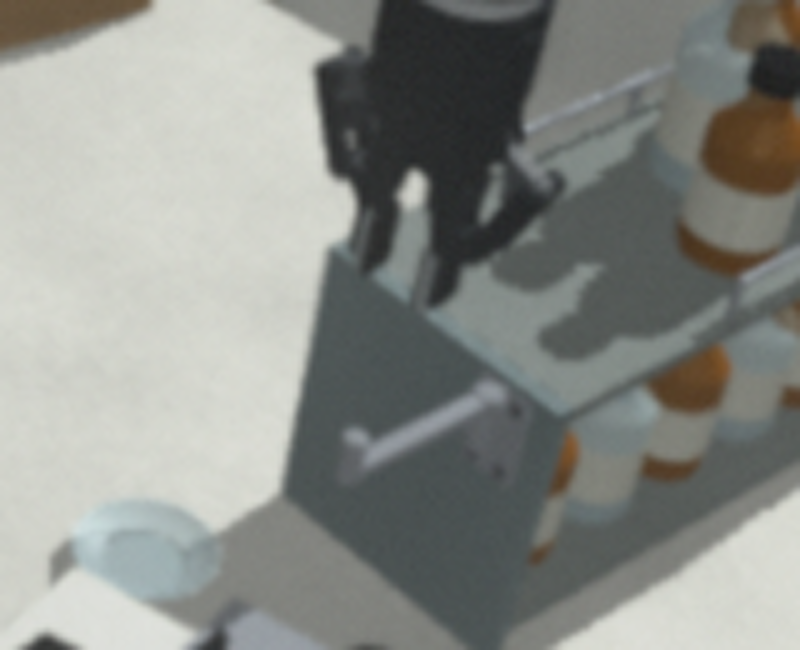

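>>> arm_command([
  {"linear": [-3.4,0.9,0],"spin": 0},
  {"linear": [-3.4,0.9,0],"spin": 0},
  {"linear": [-3.4,0.9,0],"spin": 0},
  {"linear": [-3.4,0.9,0],"spin": 0},
  {"linear": [-3.4,0.8,0],"spin": 0},
  {"linear": [-2.5,0.6,0],"spin": 0},
  {"linear": [0,0,0],"spin": -5},
  {"linear": [0,0,0],"spin": -4},
  {"linear": [0,0,0],"spin": 0},
])

```text
clock: 13.02
position: [0.5962, 0.0857, 0.2558]
eef_rot: [-3.076, -0.026, 1.745]
contact_force: [0.3, -0.5, -0.4]
width: 0.0296
```

Run:
```python
from h import *
st(); goto(.6025,.084,.165,99.7)
print(plane('scene',[((355.5)/5-.5+320,(438.5)/5-.5+60)],.214))
```

```text
t13.03 p [0.5962 0.0857 0.2558] rpy [-3.076 -0.026  1.745] F [ 0.3 -0.5 -0.4] w 0.0296 q [ 0.04  0.25  1.09  0.02  1.87 -0.13]
lin cm [-0.52  1.19  9.01] spin 0.3 norm 9.1
[[0.54584494 0.27777686 0.214     ]]
```

>>> arm_command([
  {"linear": [0,0,-5],"spin": 0},
  {"linear": [0,0,-5],"spin": 0},
])

```text
clock: 13.28
position: [0.5999, 0.0846, 0.3464]
eef_rot: [-3.054, -0.029, 1.742]
contact_force: [1.1, 0.5, -0.4]
width: 0.0301
```

>>> arm_command([
  {"linear": [0,0,5],"spin": 0},
  {"linear": [0,0,0],"spin": 0},
])

```text
clock: 13.52
position: [0.5949, 0.0859, 0.2945]
eef_rot: [-3.052, -0.03, 1.741]
contact_force: [0.6, 0.1, -1.9]
width: 0.03
```

>>> arm_command([
  {"linear": [0,5,0],"spin": 0},
  {"linear": [0,0,0],"spin": 0},
])

```text
clock: 13.78
position: [0.6462, 0.095, 0.2904]
eef_rot: [-3.052, -0.03, 1.74]
contact_force: [-0.1, -0.5, -0.7]
width: 0.0298
```

>>> arm_command([
  {"linear": [0,-5,0],"spin": 0},
  {"linear": [0,0,0],"spin": 0},
])

```text
clock: 14.02
position: [0.5985, 0.0866, 0.2977]
eef_rot: [-3.055, -0.029, 1.74]
contact_force: [-0.1, -0.3, -0.1]
width: 0.0298
```

>>> arm_command([
  {"linear": [5,0,0],"spin": 0},
  {"linear": [0,0,0],"spin": 0},
])

```text
clock: 14.28
position: [0.5924, 0.1369, 0.307]
eef_rot: [-3.07, -0.029, 1.738]
contact_force: [0.1, 0.5, -0.0]
width: 0.03
```

>>> arm_command([
  {"linear": [-5,0,0],"spin": 0},
  {"linear": [0,0,0],"spin": 0},
])

```text
clock: 14.52
position: [0.6035, 0.0868, 0.3123]
eef_rot: [-3.082, -0.026, 1.74]
contact_force: [0.3, -0.3, -0.3]
width: 0.0299
```

>>> arm_command([
  {"linear": [5,0,0],"spin": 0},
  {"linear": [0,0,0],"spin": 0},
])

```text
clock: 14.78
position: [0.5972, 0.1362, 0.3188]
eef_rot: [-3.092, -0.026, 1.736]
contact_force: [0.3, -0.2, -0.3]
width: 0.0299
```

>>> arm_command([
  {"linear": [-5,0,0],"spin": 0},
  {"linear": [0,0,0],"spin": 0},
])

```text
clock: 15.02
position: [0.6071, 0.0861, 0.3211]
eef_rot: [-3.099, -0.024, 1.738]
contact_force: [0.3, 0.1, 0.5]
width: 0.0302
```

>>> arm_command([
  {"linear": [0,0,5],"spin": 0},
])

```text
clock: 15.15
position: [0.6078, 0.0866, 0.2778]
eef_rot: [-3.113, -0.023, 1.737]
contact_force: [0.0, 0.5, 0.6]
width: 0.0301
```

>>> arm_command([
  {"linear": [0,0,0],"spin": 0},
])

```text
clock: 15.28
position: [0.6045, 0.0865, 0.2702]
eef_rot: [-3.098, -0.025, 1.736]
contact_force: [-0.1, 0.6, -0.7]
width: 0.0299
```

>>> arm_command([
  {"linear": [0,0,-5],"spin": 0},
])

```text
clock: 15.4
position: [0.6057, 0.0858, 0.3183]
eef_rot: [-3.091, -0.026, 1.737]
contact_force: [0.6, -1.3, 1.1]
width: 0.0295
```

>>> arm_command([
  {"linear": [0,0,0],"spin": 0},
])

```text
clock: 15.52
position: [0.6081, 0.0862, 0.3276]
eef_rot: [-3.106, -0.024, 1.737]
contact_force: [-0.1, -0.3, 0.5]
width: 0.0298
```

>>> arm_command([
  {"linear": [5,0,0],"spin": 0},
  {"linear": [0,0,0],"spin": 0},
  {"linear": [-5,0,0],"spin": 0},
  {"linear": [0,0,0],"spin": 0},
  {"linear": [5,0,0],"spin": 0},
  {"linear": [0,0,0],"spin": 0},
  {"linear": [-5,0,0],"spin": 0},
  {"linear": [0,0,0],"spin": 0},
])

```text
clock: 16.52
position: [0.615, 0.0868, 0.3458]
eef_rot: [-3.139, -0.021, 1.739]
contact_force: [0.1, 0.4, 0.2]
width: 0.0297
```

>>> arm_command([
  {"linear": [5,0,0],"spin": 0},
  {"linear": [0,0,0],"spin": 0},
  {"linear": [-5,0,0],"spin": 0},
  {"linear": [0,0,0],"spin": 0},
  {"linear": [5,0,0],"spin": 0},
  {"linear": [0,0,0],"spin": 0},
  {"linear": [-5,0,0],"spin": 0},
  {"linear": [0,0,0],"spin": 0},
])

```text
clock: 17.52
position: [0.6169, 0.0864, 0.3505]
eef_rot: [3.136, -0.02, 1.738]
contact_force: [0.6, 1.0, 0.8]
width: 0.0299
```

Run:
```python
from h import *
st(); goto(.6025,.084,.22,99.7)
```

```text
t17.52 p [0.6169 0.0864 0.3505] rpy [ 3.136 -0.02   1.738] F [0.6 1.  0.8] w 0.0299 q [ 0.04  0.27  0.88  0.02  1.99 -0.12]
lin cm [-0.26 -1.53 13.04] spin -0.1 norm 13.1
```

>>> arm_command([
  {"linear": [-0.2,-1.5,2],"spin": 0},
  {"linear": [0,0,2],"spin": 0},
  {"linear": [0,0,2],"spin": 0},
  {"linear": [0,0,2],"spin": 0},
  {"linear": [0,0,2],"spin": 0},
  {"linear": [0,0,1.5],"spin": 0},
  {"linear": [0,0,1],"spin": 0},
  {"linear": [0,0,0],"spin": 0},
])

```text
clock: 18.52
position: [0.6035, 0.0859, 0.2255]
eef_rot: [3.129, -0.021, 1.739]
contact_force: [-0.1, -0.7, -0.1]
width: 0.03
```

Run:
```python
from h import *
st(); goto(.6025,.084,.165,99.7)
im=shot('scene','s8');crop(im,300,130,400,230,6,'s8c')
im=shot('top','t8')
```

```text
t18.52 p [0.6035 0.0859 0.2255] rpy [ 3.129 -0.021  1.739] F [-0.1 -0.7 -0.1] w 0.0300 q [ 0.04  0.21  1.2   0.02  1.72 -0.13]
lin cm [-0.29 -0.2   6.04] spin -0.1 norm 6.1
```

View pics/s8c.png

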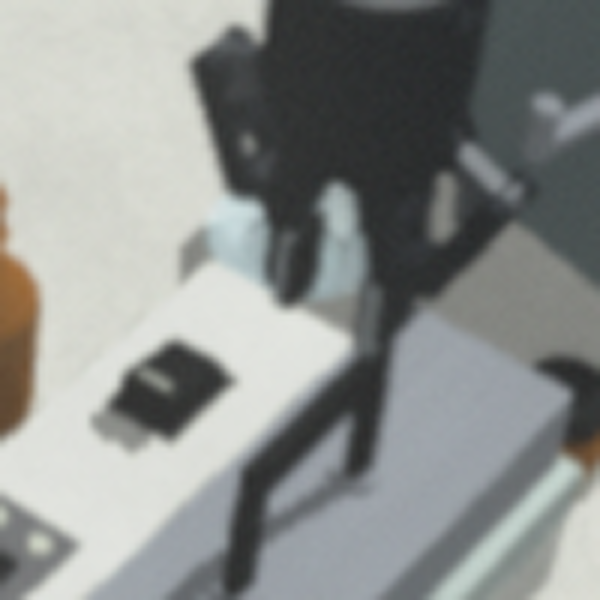

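>>> arm_command([
  {"linear": [-0.2,-0.2,1],"spin": 0},
  {"linear": [0,0,1],"spin": 0},
  {"linear": [0,0,1],"spin": 0},
  {"linear": [0,0,1],"spin": 0},
  {"linear": [0,0,1],"spin": 0},
  {"linear": [0,0,0.7],"spin": 0},
  {"linear": [0,0,0],"spin": 0},
])

```text
clock: 19.5
position: [0.6033, 0.0846, 0.1665]
eef_rot: [3.125, -0.02, 1.738]
contact_force: [0.3, -0.1, 0.6]
width: 0.03
```

Run:
```python
from h import *
st(); goto(.6025,.084,.165,99.7)
im=shot('scene','s9');crop(im,300,130,400,230,6,'s9c')
```

```text
t19.50 p [0.6033 0.0846 0.1665] rpy [ 3.125 -0.02   1.738] F [ 0.3 -0.1  0.6] w 0.0300 q [ 0.03  0.22  1.31  0.02  1.6  -0.13]
lin cm [-0.05 -0.09  0.15] spin -0.1 norm 0.2
```

View pics/s9c.png

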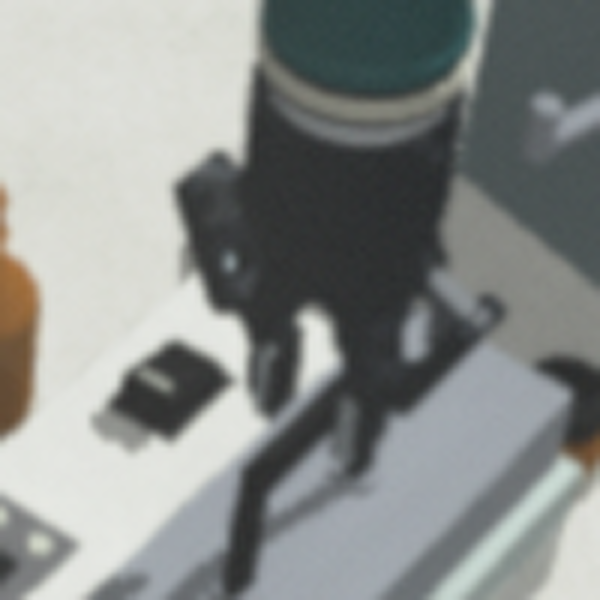

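>>> arm_command([
  {"linear": [0,0,0],"spin": 0},
  {"linear": [0,0,0],"spin": 0},
  {"linear": [0,0,0],"spin": 0},
  {"linear": [0,0,0],"spin": 0},
], jaw=0)

```text
clock: 20.05
position: [0.604, 0.0846, 0.1679]
eef_rot: [3.123, -0.02, 1.739]
contact_force: [0.4, 0.2, -0.0]
width: 0.0064
```

>>> arm_command([
  {"linear": [0,0,-1],"spin": 0},
  {"linear": [0,0,-1],"spin": 0},
  {"linear": [0,0,0],"spin": 0},
])

```text
clock: 20.42
position: [0.603, 0.0841, 0.1878]
eef_rot: [3.126, -0.02, 1.738]
contact_force: [-1.2, 0.3, -3.3]
width: 0.0064
```

Run:
```python
from h import *
st()
im=shot('scene','s10');crop(im,250,100,410,230,5,'s10c')
```

```text
t20.43 p [0.603  0.0841 0.1878] rpy [ 3.126 -0.02   1.738] F [-1.2  0.3 -3.3] w 0.0064 q [ 0.03  0.21  1.27  0.02  1.65 -0.13]
```

View pics/s10c.png

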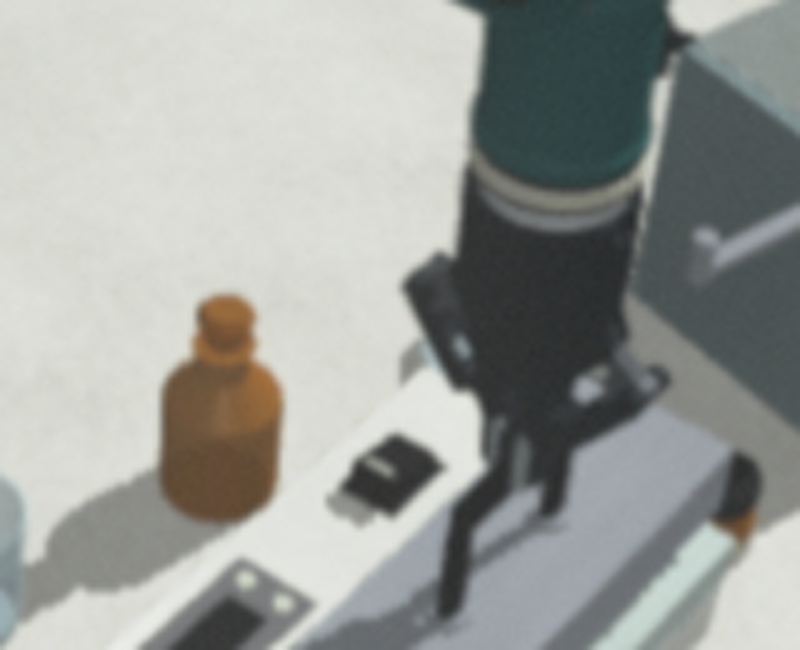

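>>> arm_command([
  {"linear": [0,0,-2],"spin": 0},
  {"linear": [0,0,-2],"spin": 0},
  {"linear": [0,0,-2],"spin": 0},
  {"linear": [0,0,-2],"spin": 0},
  {"linear": [0,0,-2],"spin": 0},
  {"linear": [0,0,-1.5],"spin": 0},
  {"linear": [0,0,0],"spin": 0},
])

```text
clock: 21.35
position: [0.6002, 0.0814, 0.3014]
eef_rot: [3.135, -0.021, 1.738]
contact_force: [-0.6, -0.9, -4.1]
width: 0.0065
```

Run:
```python
from h import *
st()
im=shot('top','t11');crop(im,100,160,310,270,3.8,'t11c')
crop(im,110,170,180,240,8,'t11d')
```

```text
t21.35 p [0.6002 0.0814 0.3014] rpy [ 3.135 -0.021  1.738] F [-0.6 -0.9 -4.1] w 0.0065 q [ 0.03  0.21  1.05  0.02  1.88 -0.13]
```

View pics/t11c.png

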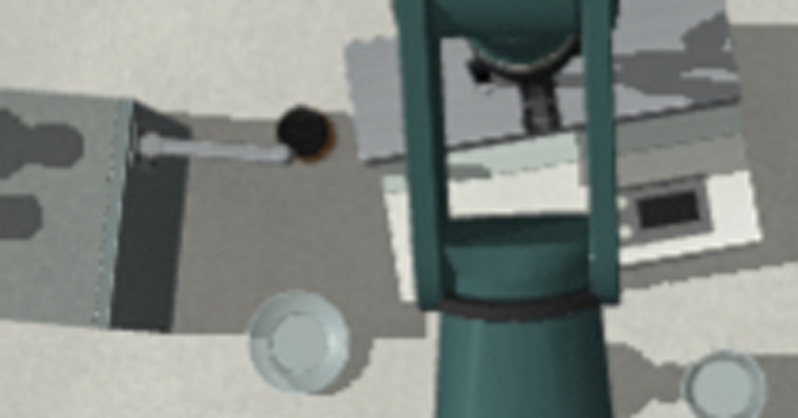

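View pics/t11d.png

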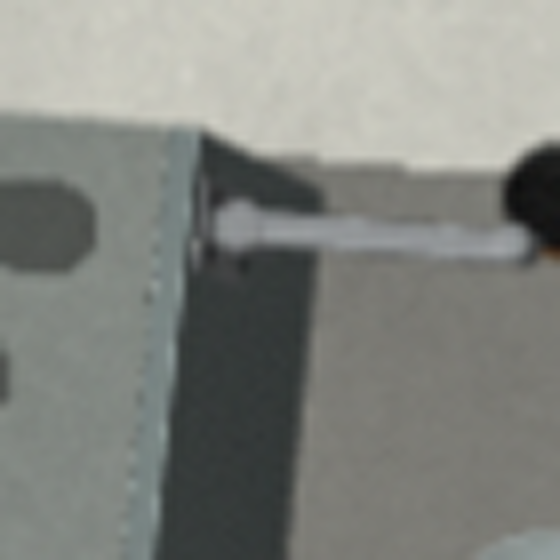

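Run:
```python
from h import *
f=lambda a,b:((a+.5)/8-.5+110,(b+.5)/8-.5+170)
H=plane('top',[f(238,222)],.19)[0];T=plane('top',[f(516,243)],.214)[0];print(H,T,T-H)
```

```text
[0.55410136 0.38969653 0.19      ] [0.54355473 0.28153645 0.214     ] [-0.01054662 -0.10816007  0.024     ]
```

Run:
```python
from h import *
goto(.540,.230,.33,175)
```

```text
lin cm [15.71 -3.42 -2.65] spin -75.4 norm 16.3
```

>>> arm_command([
  {"linear": [0,0,-1.5],"spin": 0},
  {"linear": [0,0,-1.5],"spin": 0},
  {"linear": [2,-0.4,0],"spin": 0},
  {"linear": [2,-0.4,0],"spin": 0},
  {"linear": [0,0,0],"spin": 0},
  {"linear": [2,-0.4,0],"spin": 0},
  {"linear": [2,-0.4,0],"spin": 0},
  {"linear": [0,0,0],"spin": 0},
  {"linear": [2,-0.4,0],"spin": 0},
  {"linear": [0,0,0],"spin": 0},
])

```text
clock: 22.65
position: [0.5598, 0.1833, 0.3317]
eef_rot: [-3.141, -0.023, 1.74]
contact_force: [0.4, -0.6, -3.4]
width: 0.0063
```

>>> arm_command([
  {"linear": [0,0,0],"spin": -5},
  {"linear": [0,0,0],"spin": -5},
  {"linear": [0,0,0],"spin": -5},
  {"linear": [0,0,0],"spin": -5},
  {"linear": [0,0,0],"spin": -5},
  {"linear": [0,0,0],"spin": -5},
  {"linear": [0,0,0],"spin": -5},
  {"linear": [0,0,0],"spin": 0},
])

```text
clock: 23.65
position: [0.5606, 0.1813, 0.3312]
eef_rot: [3.131, -0.016, 2.366]
contact_force: [0.7, 1.1, -4.1]
width: 0.0063
```

>>> arm_command([
  {"linear": [0,0,0],"spin": -5},
  {"linear": [0,0,0],"spin": -5},
  {"linear": [0,0,0],"spin": -5},
  {"linear": [0,0,0],"spin": -5},
  {"linear": [0,0,0],"spin": -5},
  {"linear": [0,0,0],"spin": -5},
  {"linear": [0,0,0],"spin": -5},
  {"linear": [0,0,0],"spin": 0},
])

```text
clock: 24.65
position: [0.5613, 0.1797, 0.3309]
eef_rot: [3.126, -0.006, 2.979]
contact_force: [0.5, 0.6, -3.9]
width: 0.0062
```

Run:
```python
from h import *
st();goto(.540,.230,.33,175)
im=shot('scene','s12')
```

```text
t24.65 p [0.5613 0.1797 0.3309] rpy [ 3.126 -0.006  2.979] F [ 0.5  0.6 -3.9] w 0.0062 q [ 0.2   0.19  1.02  0.02  1.94 -1.2 ]
lin cm [2.91 4.62 0.18] spin -4.3 norm 5.5
```

View pics/s12.png

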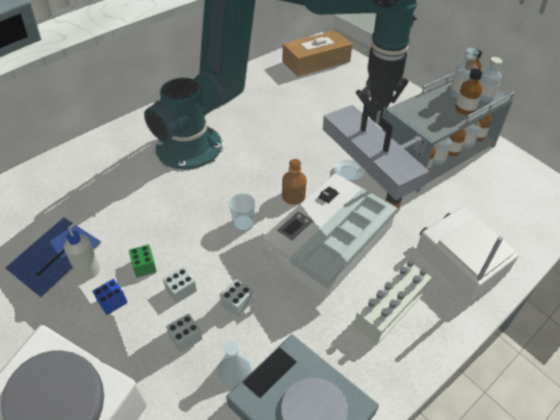

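>>> arm_command([
  {"linear": [0,0,0],"spin": -4.3},
  {"linear": [0,0,0],"spin": 0},
])

```text
clock: 24.95
position: [0.5613, 0.1795, 0.3308]
eef_rot: [3.126, -0.005, 3.052]
contact_force: [0.8, -0.6, -4.8]
width: 0.0066
```

Run:
```python
from h import *
st();goto(.539,.2197,.208,175)
```

```text
t24.95 p [0.5613 0.1795 0.3308] rpy [ 3.126 -0.005  3.052] F [ 0.8 -0.6 -4.8] w 0.0066 q [ 0.2   0.19  1.02  0.02  1.94 -1.27]
lin cm [ 2.52  3.61 12.36] spin -0.2 norm 13.1
```

>>> arm_command([
  {"linear": [1.3,1.8,0],"spin": 0},
  {"linear": [1.2,1.8,0],"spin": 0},
  {"linear": [0,0,0],"spin": 0},
  {"linear": [0,0,2],"spin": 0},
  {"linear": [0,0,2],"spin": 0},
  {"linear": [0,0,2],"spin": 0},
  {"linear": [0,0,2],"spin": 0},
  {"linear": [0,0,2],"spin": 0},
  {"linear": [0,0,1.5],"spin": 0},
  {"linear": [0,0,0],"spin": 0},
])

```text
clock: 26.2
position: [0.5423, 0.2147, 0.2132]
eef_rot: [3.13, -0.001, 3.028]
contact_force: [-0.7, -0.1, -3.8]
width: 0.0064
```

Run:
```python
from h import *
st();goto(.539,.2197,.208,175)
im=shot('scene','s13');crop(im,300,60,480,210,4.4,'s13c')
```

```text
t26.20 p [0.5423 0.2147 0.2132] rpy [ 3.130e+00 -1.000e-03  3.028e+00] F [-0.7 -0.1 -3.8] w 0.0064 q [ 0.27  0.16  1.28  0.01  1.7  -1.18]
lin cm [0.39 0.45 0.53] spin -1.5 norm 0.8
```

View pics/s13c.png

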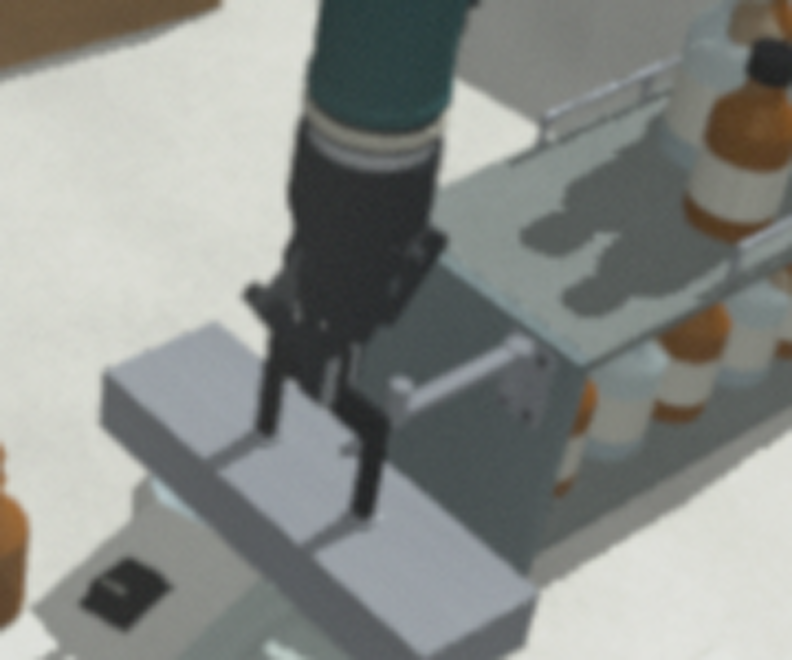

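Run:
```python
from h import *
goto(.5495,.337,.208,175)
```

```text
lin cm [ 0.72 12.2   0.78] spin -1.5 norm 12.3
```

>>> arm_command([
  {"linear": [0.1,0,0.5],"spin": -1.5},
  {"linear": [0,1.2,0],"spin": 0},
  {"linear": [0,1.2,0],"spin": 0},
  {"linear": [0,1.2,0],"spin": 0},
  {"linear": [0,0,0],"spin": 0},
])

```text
clock: 26.88
position: [0.5466, 0.2548, 0.2132]
eef_rot: [3.126, 0.007, 3.057]
contact_force: [0.4, -0.2, -3.8]
width: 0.0064
```

Run:
```python
from h import *
st();goto(.5495,.337,.208,175)
im=shot('scene','s14');crop(im,300,60,480,210,4.4,'s14c')
```

```text
t26.88 p [0.5466 0.2548 0.2132] rpy [3.126 0.007 3.057] F [ 0.4 -0.2 -3.8] w 0.0064 q [ 0.34  0.19  1.24  0.01  1.69 -1.15]
lin cm [0.41 8.21 0.64] spin 0.1 norm 8.2
```

View pics/s14c.png

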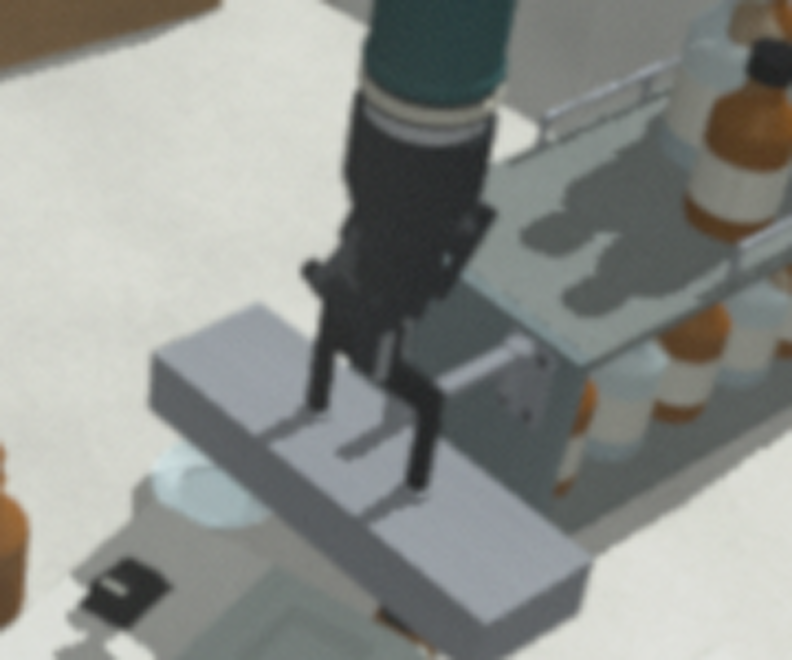

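>>> arm_command([
  {"linear": [0.1,0.5,0.5],"spin": 0},
  {"linear": [0.1,1.2,0.1],"spin": 0},
  {"linear": [0,1.2,0.1],"spin": 0},
  {"linear": [0,1.2,0.1],"spin": 0},
  {"linear": [0,0,0],"spin": 0},
])

```text
clock: 27.55
position: [0.5481, 0.2982, 0.2047]
eef_rot: [3.127, 0.006, 3.056]
contact_force: [0.3, 0.7, -3.9]
width: 0.0065
```

Run:
```python
from h import *
st();goto(.5495,.337,.208,175)
im=shot('scene','s15');crop(im,300,60,480,210,4.4,'s15c')
```

```text
t27.55 p [0.5481 0.2982 0.2047] rpy [3.127 0.006 3.056] F [ 0.3  0.7 -3.9] w 0.0065 q [ 0.4   0.24  1.2   0.01  1.69 -1.08]
lin cm [ 0.18  3.88 -0.28] spin 0.1 norm 3.9
```

View pics/s15c.png

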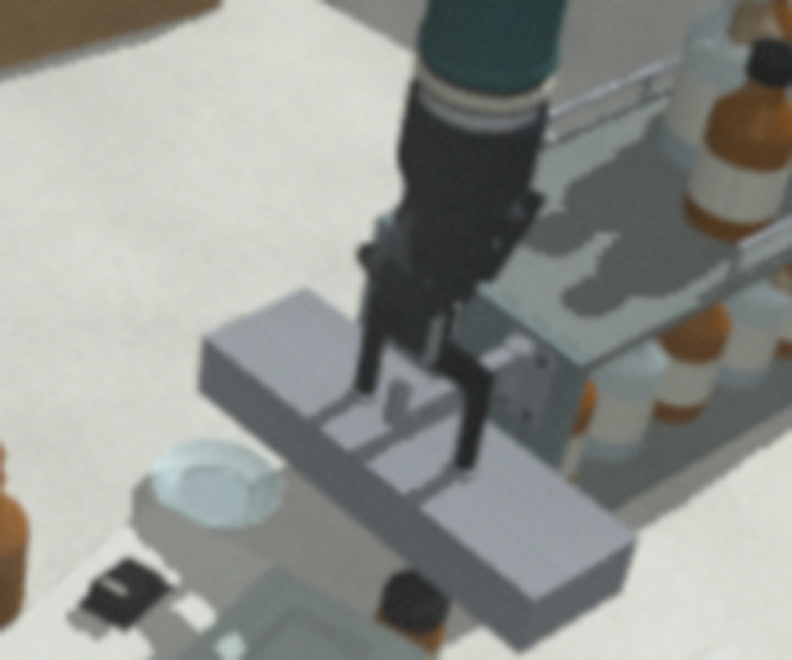

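>>> arm_command([
  {"linear": [0.1,1.2,-0.1],"spin": 0},
  {"linear": [0.1,1.2,0],"spin": 0},
  {"linear": [0,1.2,0],"spin": 0},
  {"linear": [0,0,0],"spin": 0},
  {"linear": [0,0,0.8],"spin": 0},
  {"linear": [0,0,0.8],"spin": 0},
  {"linear": [0,0,0],"spin": 0},
])

```text
clock: 28.48
position: [0.5494, 0.3357, 0.1887]
eef_rot: [3.128, 0.006, 3.055]
contact_force: [0.1, 0.1, -3.4]
width: 0.0062
```

Run:
```python
from h import *
st();goto(.5495,.337,.174,175)
im=shot('scene','s16');crop(im,300,60,480,210,4.4,'s16c')
```

```text
t28.48 p [0.5494 0.3357 0.1887] rpy [3.128 0.006 3.055] F [ 0.1  0.1 -3.4] w 0.0062 q [ 0.46  0.29  1.17  0.01  1.67 -1.03]
lin cm [0.01 0.11 1.47] spin 0.0 norm 1.5
```

View pics/s16c.png

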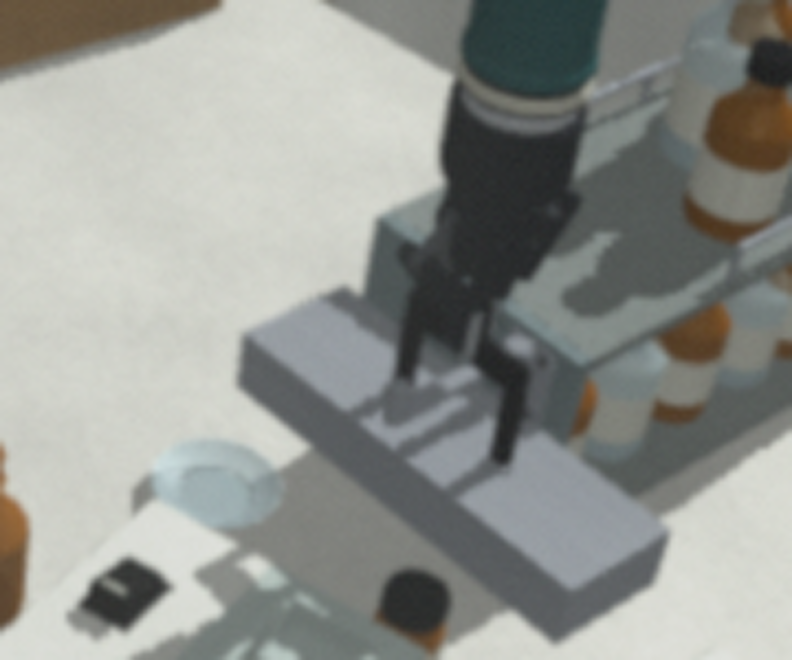

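>>> arm_command([
  {"linear": [0,0.1,0.6],"spin": 0},
  {"linear": [0,0,0.4],"spin": 0},
  {"linear": [0,0,0],"spin": 0},
])

```text
clock: 28.9
position: [0.55, 0.3366, 0.179]
eef_rot: [3.128, 0.007, 3.054]
contact_force: [0.4, -0.5, -3.0]
width: 0.0066
```

>>> arm_command([
  {"linear": [0,0,0.3],"spin": 0},
  {"linear": [0,0,0],"spin": 0},
])

```text
clock: 29.15
position: [0.5501, 0.3367, 0.1759]
eef_rot: [3.128, 0.007, 3.054]
contact_force: [0.5, -0.1, -3.6]
width: 0.0066
```

>>> arm_command([
  {"linear": [0,0,0.3],"spin": 0},
  {"linear": [0,0,0],"spin": 0},
])

```text
clock: 29.4
position: [0.5505, 0.337, 0.1737]
eef_rot: [3.127, 0.009, 3.054]
contact_force: [0.3, 1.3, -3.2]
width: 0.0064
```

>>> arm_command([
  {"linear": [0,0,0.2],"spin": 0},
  {"linear": [0,0,0],"spin": 0},
])

```text
clock: 29.65
position: [0.5507, 0.3371, 0.1736]
eef_rot: [3.126, 0.01, 3.054]
contact_force: [-0.2, 0.4, -3.6]
width: 0.0064
```

>>> arm_command([
  {"linear": [0,0,0.2],"spin": 0},
  {"linear": [0,0,0],"spin": 0},
])

```text
clock: 29.9
position: [0.5508, 0.3371, 0.1735]
eef_rot: [3.125, 0.012, 3.054]
contact_force: [-0.5, -1.0, -1.8]
width: 0.0066
```

Run:
```python
from h import *
st()
im=shot('scene','s17');crop(im,340,80,460,200,5,'s17c')
```

```text
t29.90 p [0.5508 0.3371 0.1735] rpy [3.125 0.012 3.054] F [-0.5 -1.  -1.8] w 0.0066 q [ 0.46  0.29  1.2   0.01  1.63 -1.03]
```

View pics/s17c.png

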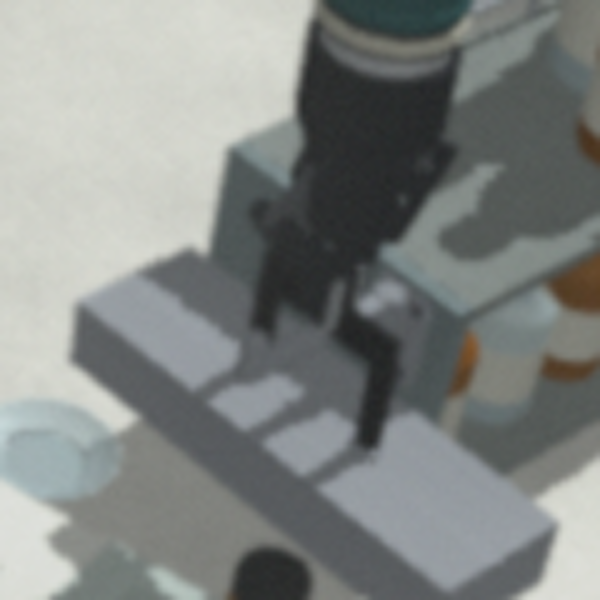

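>>> arm_command([
  {"linear": [0,0,0],"spin": 0},
  {"linear": [0,0,0],"spin": 0},
  {"linear": [0,0,0],"spin": 0},
  {"linear": [0,0,0],"spin": 0},
], jaw=0.3)

```text
clock: 30.45
position: [0.5517, 0.3376, 0.1733]
eef_rot: [3.124, 0.014, 3.054]
contact_force: [-0.3, -0.3, 0.3]
width: 0.0257
```

>>> arm_command([
  {"linear": [0,0,-1],"spin": 0},
  {"linear": [0,0,-1],"spin": 0},
  {"linear": [0,0,-1],"spin": 0},
  {"linear": [0,0,-1],"spin": 0},
  {"linear": [0,0,-2],"spin": 0},
  {"linear": [0,0,-2],"spin": 0},
  {"linear": [0,0,-2],"spin": 0},
  {"linear": [0,0,-2],"spin": 0},
  {"linear": [0,0,0],"spin": 0},
])

```text
clock: 31.58
position: [0.5502, 0.3357, 0.3033]
eef_rot: [3.12, 0.019, 3.054]
contact_force: [-0.2, 0.1, 0.2]
width: 0.0257
```

Run:
```python
from h import *
st()
im=shot('scene','s18');crop(im,340,80,460,200,5,'s18c')
im=shot('top','t18');
```

```text
t31.57 p [0.5502 0.3357 0.3033] rpy [3.12  0.019 3.054] F [-0.2  0.1  0.2] w 0.0257 q [ 0.46  0.29  0.95  0.01  1.87 -1.03]
```

View pics/s18c.png

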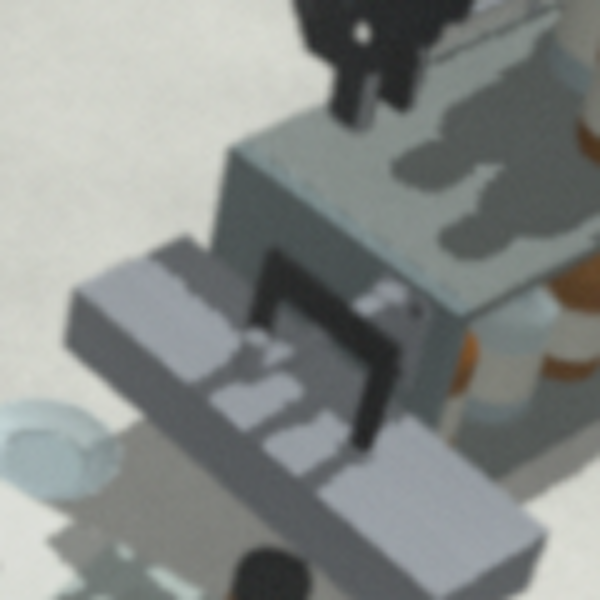

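View pics/t18.png

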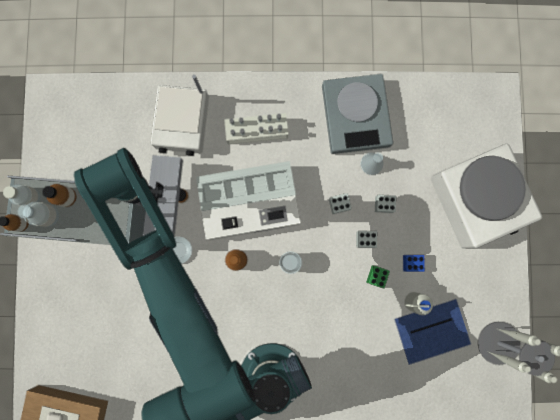

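Run:
```python
from h import *
np.set_printoptions(precision=4,suppress=True)
T=cv2.imread('pics/t18.png');S=cv2.imread('pics/s18.png')
crop(T,195,155,305,245,7,'t18c')
crop(S,255,175,405,290,5,'s18w')
for b in ((328,192,354,216),(374,192,399,216),(355,228,381,252)):
    P=holes(T,'top',b,.046);print(len(P),fit(P,'top',.046))
for b in ((222,278,256,308),(164,314,204,350),(164,266,200,300)):
    P=holes(S,'scene',b,.046,85);print('S',len(P),fit(P,'scene',.046))
```

```text
6 (array([ 0.5525, -0.2199]), np.float64(101.51015356346967), array([0.0138, 0.0165]))
6 (array([ 0.5524, -0.3678]), np.float64(89.78384050303163), array([0.0141, 0.0165]))
6 (array([ 0.437 , -0.3051]), np.float64(87.50497591226504), array([0.0142, 0.0165]))
S 6 (array([ 0.5498, -0.2214]), np.float64(101.38684820735662), array([0.0138, 0.0165]))
S 6 (array([ 0.5499, -0.3695]), np.float64(90.27669025251244), array([0.0141, 0.0164]))
S 6 (array([ 0.4342, -0.3068]), np.float64(89.01310761047327), array([0.0143, 0.0166]))
```

View pics/t18c.png

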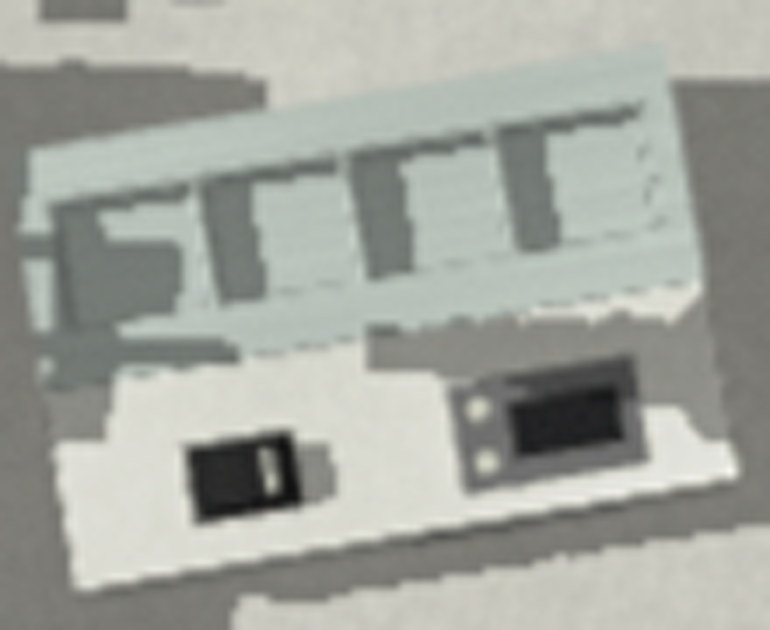

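View pics/s18w.png

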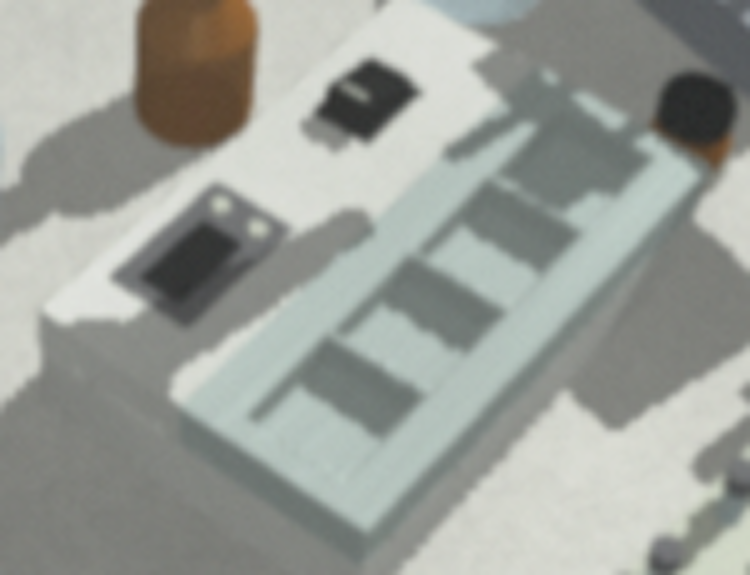

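Run:
```python
from h import *
np.set_printoptions(precision=4,suppress=True)
c=lambda p:[((a+.5)/7-.5+195,(b+.5)/7-.5+155) for a,b in p]
W={'B':[(201,180),(338,158),(356,281),(219,303)],'C':[(348,155),(488,132),(505,256),(368,279)],'D':[(497,128),(640,104),(659,233),(519,253)]}
for k,v in W.items():
    X=plane('top',c(v),.085);print(k,X.mean(0),[np.linalg.norm(X[i]-X[i-1]).round(4) for i in range(4)])
D=plane('top',c([(28,152),(660,45),(700,285)]),.085);print(D,np.linalg.norm(D[0]-D[1]),np.linalg.norm(D[2]-D[1]))
# predicted from cover
ce=np.array([.6024,.0838]);ax=np.array([-np.sin(.1703),np.cos(.1703)])
for k in (102,34,-34,-102): print(k,ce+ax*k/1000)
s=lambda p:[((a+.5)/5-.5+255,(b+.5)/5-.5+175) for a,b in p]
X=plane('scene',s([(250,417),(325,340),(422,400),(345,475)]),.085);print('sceneD',X.mean(0),[np.linalg.norm(X[i]-X[i-1]).round(4) for i in range(4)])
```

```text
B [0.597  0.1177 0.085 ] [np.float64(0.0564), np.float64(0.0624), np.float64(0.0564), np.float64(0.0622)]
C [0.6083 0.0509 0.085 ] [np.float64(0.057), np.float64(0.0638), np.float64(0.0568), np.float64(0.0623)]
D [ 0.6201 -0.0172  0.085 ] [np.float64(0.0576), np.float64(0.0653), np.float64(0.0592), np.float64(0.0635)]
[[ 0.6328  0.2311  0.085 ]
 [ 0.6812 -0.0539  0.085 ]
 [ 0.5722 -0.0715  0.085 ]] 0.28901650416016184 0.11042094249308472
102 [0.5851 0.1843]
34 [0.5966 0.1173]
-34 [0.6082 0.0503]
-102 [ 0.6197 -0.0167]
sceneD [ 0.6195 -0.0185  0.085 ] [np.float64(0.0543), np.float64(0.06), np.float64(0.0572), np.float64(0.0587)]
```

>>> arm_command([
  {"linear": [0,0,-2],"spin": 10},
  {"linear": [0,0,0],"spin": 10},
  {"linear": [0,0,0],"spin": 10},
  {"linear": [0,0,0],"spin": 10},
  {"linear": [0,0,0],"spin": 10},
  {"linear": [0,0,0],"spin": 10},
  {"linear": [0,0,0],"spin": 10},
  {"linear": [0,0,0],"spin": 3},
  {"linear": [0,0,0],"spin": 0},
], jaw=1)

```text
clock: 32.8
position: [0.5459, 0.3334, 0.3044]
eef_rot: [-3.134, -0.007, 1.738]
contact_force: [0.0, 0.4, -0.2]
width: 0.0851
```

Run:
```python
from h import *
st();goto(.551,-.2207,.2,101.5)
```

```text
t32.80 p [0.5459 0.3334 0.3044] rpy [-3.134 -0.007  1.738] F [ 0.   0.4 -0.2] w 0.0851 q [0.46 0.3  0.93 0.01 1.91 0.29]
lin cm [-54.8   -8.62  10.14] spin -1.9 norm 56.4
```

>>> arm_command([
  {"linear": [-5.5,-0.9,0],"spin": 0},
  {"linear": [0,0,0],"spin": 0},
  {"linear": [-5.5,-0.9,0],"spin": 0},
  {"linear": [0,0,0],"spin": 0},
  {"linear": [-5.5,-0.9,0],"spin": 0},
  {"linear": [0,0,0],"spin": 0},
  {"linear": [-5.5,-0.9,0],"spin": 0},
  {"linear": [0,0,0],"spin": 0},
  {"linear": [-5.5,-0.9,0],"spin": 0},
  {"linear": [0,0,0],"spin": 0},
])

```text
clock: 34.05
position: [0.5494, 0.0607, 0.2946]
eef_rot: [-3.126, -0.014, 1.759]
contact_force: [0.2, 0.7, -1.2]
width: 0.0849
```

Run:
```python
from h import *
st();goto(.551,-.2207,.2,101.5)
```

```text
t34.05 p [0.5494 0.0607 0.2946] rpy [-3.126 -0.014  1.759] F [ 0.2  0.7 -1.2] w 0.0849 q [ 0.    0.11  1.18  0.01  1.87 -0.18]
lin cm [-27.81  -4.96   9.14] spin -0.7 norm 29.7
```

Tilt stays fine with this pattern.

>>> arm_command([
  {"linear": [-5.5,-1,0],"spin": 0},
  {"linear": [0,0,0],"spin": 0},
  {"linear": [-5.5,-1,1],"spin": 0},
  {"linear": [0,0,0],"spin": 0},
  {"linear": [-5.5,-1,1],"spin": 0},
  {"linear": [0,0,0],"spin": 0},
  {"linear": [-5.5,-1,1],"spin": 0},
  {"linear": [0,0,0],"spin": 0},
  {"linear": [-5.5,-1,1],"spin": 0},
  {"linear": [0,0,0],"spin": 0},
])

```text
clock: 35.3
position: [0.5651, -0.1932, 0.2492]
eef_rot: [-3.138, -0.032, 1.796]
contact_force: [0.0, 0.5, -0.8]
width: 0.0852
```

Run:
```python
from h import *
st();goto(.551,-.2207,.12,101.5)
im=shot('scene','s19')
T=shot('top','t19')
P=holes(im,'scene',(222,278,256,308),.046,85);print('S',len(P),fit(P,'scene',.046) if len(P) else '')
crop(im,180,200,320,330,5,'s19c')
crop(T,150,140,200,260,5,'t19c')
```

```text
t35.30 p [ 0.5651 -0.1932  0.2492] rpy [-3.138 -0.032  1.796] F [ 0.   0.5 -0.8] w 0.0852 q [-0.44  0.21  1.16  0.02  1.8  -0.66]
lin cm [-2.77 -1.95 12.84] spin 1.4 norm 13.3
S 6 (array([ 0.55034382, -0.22144246]), np.float64(103.94338606781982), array([0.01422578, 0.01649974]))
```

View pics/s19.png

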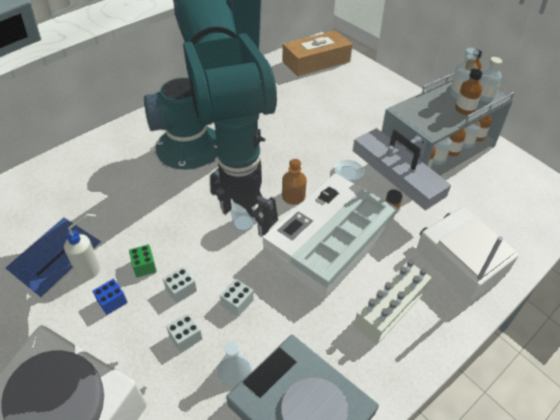

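>>> arm_command([
  {"linear": [-1.4,-1,2],"spin": 0},
  {"linear": [-1.3,-0.9,2],"spin": 0},
  {"linear": [0,0,2],"spin": 0},
  {"linear": [0,0,2],"spin": 0},
  {"linear": [0,0,2],"spin": 0},
  {"linear": [0,0,2],"spin": 0},
  {"linear": [0,0,0],"spin": 0},
  {"linear": [0,0,0],"spin": 0},
])

```text
clock: 36.4
position: [0.562, -0.1984, 0.1388]
eef_rot: [3.123, -0.028, 1.824]
contact_force: [-0.1, 0.5, 0.8]
width: 0.0852
```

Run:
```python
from h import *
st();goto(.551,-.2207,.03,103)
im=shot('scene','s20');crop(im,190,180,300,320,4.2,'s20c')
```

```text
t36.40 p [ 0.562  -0.1984  0.1388] rpy [ 3.123 -0.028  1.824] F [-0.1  0.5  0.8] w 0.0852 q [-0.45  0.21  1.37  0.03  1.56 -0.71]
lin cm [-2.18 -1.83 10.79] spin 1.5 norm 11.2
```

View pics/s20c.png

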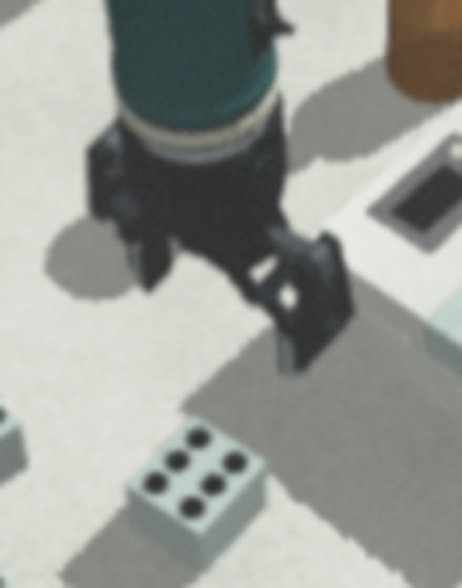

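>>> arm_command([
  {"linear": [-1.1,-0.9,0],"spin": 1.5},
  {"linear": [-1.1,-0.9,0],"spin": 0},
  {"linear": [0,0,0],"spin": 0},
])

```text
clock: 36.83
position: [0.5498, -0.2267, 0.1403]
eef_rot: [3.121, -0.025, 1.795]
contact_force: [-0.5, -0.2, 0.7]
width: 0.0855
```

Run:
```python
from h import *
st();goto(.551,-.2207,.03,103)
```

```text
t36.83 p [ 0.5498 -0.2267  0.1403] rpy [ 3.121 -0.025  1.795] F [-0.5 -0.2  0.7] w 0.0855 q [-0.51  0.21  1.37  0.03  1.56 -0.73]
lin cm [ 0.28  0.02 11.04] spin -0.1 norm 11.0
```

>>> arm_command([
  {"linear": [0.2,0,1.5],"spin": 0},
  {"linear": [0.1,0,1.5],"spin": 0},
  {"linear": [0,0,1.5],"spin": 0},
  {"linear": [0,0,1.5],"spin": 0},
  {"linear": [0,0,1],"spin": 0},
  {"linear": [0,0,0],"spin": 0},
])

```text
clock: 37.58
position: [0.5486, -0.2204, 0.0629]
eef_rot: [3.124, -0.029, 1.795]
contact_force: [0.4, 1.1, 0.1]
width: 0.0853
```

Run:
```python
from h import *
st();goto(.551,-.2207,.03,103)
im=shot('scene','s21');crop(im,190,200,300,320,5,'s21c')
```

```text
t37.58 p [ 0.5486 -0.2204  0.0629] rpy [ 3.124 -0.029  1.795] F [0.4 1.1 0.1] w 0.0853 q [-0.5   0.25  1.48  0.03  1.42 -0.73]
lin cm [-0.18  0.17  3.29] spin -0.2 norm 3.3
```

View pics/s21c.png

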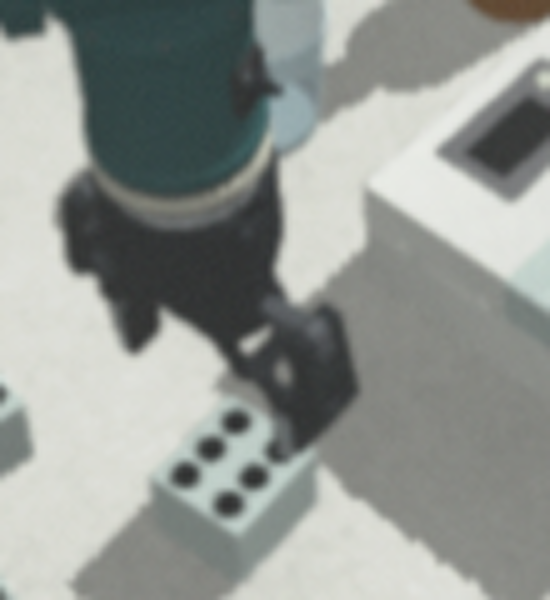

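>>> arm_command([
  {"linear": [-0.1,0.1,1.2],"spin": 0},
  {"linear": [-0.1,0.1,1.2],"spin": 0},
  {"linear": [0,0,1],"spin": 0},
  {"linear": [0,0,0],"spin": 0},
])

```text
clock: 38.12
position: [0.5529, -0.2215, 0.0283]
eef_rot: [3.122, -0.027, 1.795]
contact_force: [-0.6, 0.5, -0.2]
width: 0.0852
```

Run:
```python
from h import *
st();goto(.551,-.2207,.0,103)
im=shot('scene','s22');crop(im,190,200,300,320,5,'s22c')
```

```text
t38.12 p [ 0.5529 -0.2215  0.0283] rpy [ 3.122 -0.027  1.795] F [-0.6  0.5 -0.2] w 0.0852 q [-0.5   0.29  1.51  0.03  1.35 -0.73]
lin cm [ 0.05 -0.22  2.83] spin -0.2 norm 2.8
```

View pics/s22c.png

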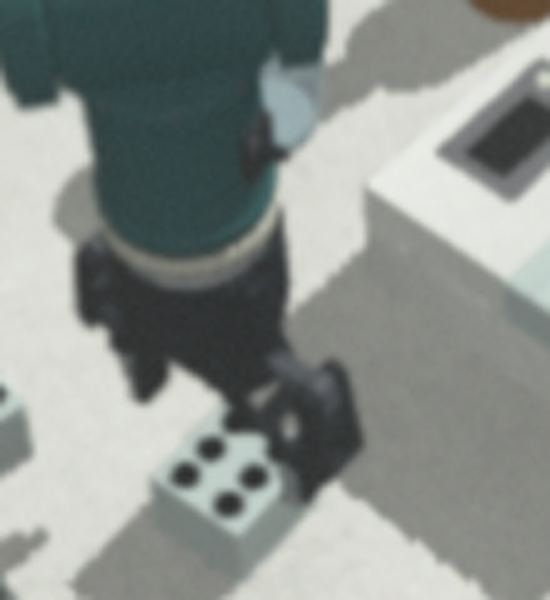

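>>> arm_command([
  {"linear": [0,-0.1,0.9],"spin": 0},
  {"linear": [0,-0.1,0.9],"spin": 0},
  {"linear": [0,0,0.8],"spin": 0},
  {"linear": [0,0,0],"spin": 0},
])

```text
clock: 38.67
position: [0.5518, -0.2216, 0.0017]
eef_rot: [3.12, -0.025, 1.795]
contact_force: [-0.8, -0.3, 0.1]
width: 0.0852
```

Run:
```python
from h import *
st();goto(.551,-.2207,.0,103)
im=shot('scene','s23');crop(im,190,200,300,320,5,'s23c')
```

```text
t38.67 p [ 0.5518 -0.2216  0.0017] rpy [ 3.12  -0.025  1.795] F [-0.8 -0.3  0.1] w 0.0852 q [-0.5   0.31  1.53  0.03  1.3  -0.73]
lin cm [ 0.1  -0.06  0.17] spin -0.2 norm 0.2
```

View pics/s23c.png

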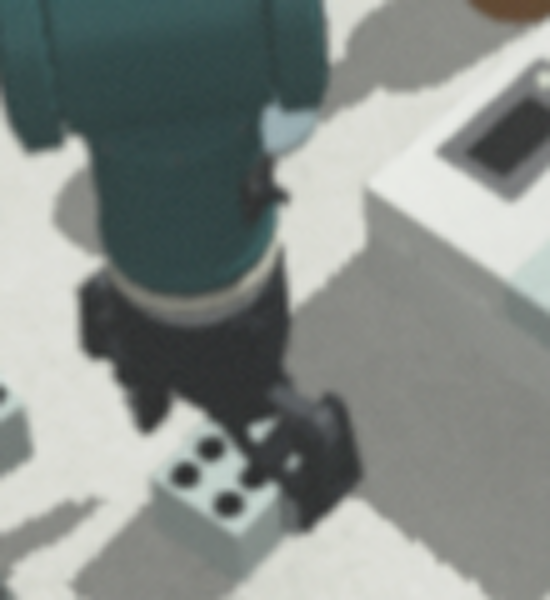

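Run:
```python
from h import *
c=np.array([.551,-.2207]);a=np.radians(13);ux=np.array([np.cos(a),np.sin(a)]);uy=np.array([-ux[1],ux[0]])
def pp(x,y,z): 
    P=c+ux*x+uy*y; u,v=proj('scene',[[P[0],P[1],z]])[0]; return ((u-190+.5)*5,(v-200+.5)*5)
for n,q in {'+x face top -y':(.027,-.03,.046),'+x face top +y':(.027,.03,.046),'-x top +y':(-.027,.03,.046),'-x -y':(-.027,-.03,.046),'finger tip -11':(.0427,-.011,.035),'tip+11':(.0427,.011,.035),'back -11':(.057,-.011,.035),'back+11':(.057,.011,.035),'ltip':(-.0427,0,.035)}.items(): print(n,np.round(pp(*q)))
```

```text
+x face top -y [238. 538.]
+x face top +y [321. 450.]
-x top +y [232. 392.]
-x -y [149. 476.]
finger tip -11 [292. 540.]
tip+11 [322. 508.]
back -11 [316. 557.]
back+11 [346. 524.]
ltip [167. 429.]
```

>>> arm_command([
  {"linear": [0.1,0,0.5],"spin": 0},
  {"linear": [0,0,0.5],"spin": 0},
  {"linear": [0,0,0],"spin": 0},
])

```text
clock: 39.1
position: [0.5526, -0.2207, -0.0077]
eef_rot: [3.118, -0.024, 1.795]
contact_force: [0.0, 0.3, 0.3]
width: 0.0852
```

>>> arm_command([
  {"linear": [0,0,0],"spin": 0},
  {"linear": [0,0,0],"spin": 0},
  {"linear": [0,0,0],"spin": 0},
  {"linear": [0,0,0],"spin": 0},
], jaw=0.3)

```text
clock: 39.6
position: [0.5535, -0.2209, -0.0068]
eef_rot: [3.116, -0.022, 1.795]
contact_force: [0.2, -0.2, -0.1]
width: 0.0533
```

Run:
```python
from h import *
st()
im=shot('scene','s24');crop(im,190,200,300,320,5,'s24c')
```

```text
t39.60 p [ 0.5535 -0.2209 -0.0068] rpy [ 3.116 -0.022  1.795] F [ 0.2 -0.2 -0.1] w 0.0533 q [-0.49  0.32  1.54  0.03  1.28 -0.73]
```

View pics/s24c.png

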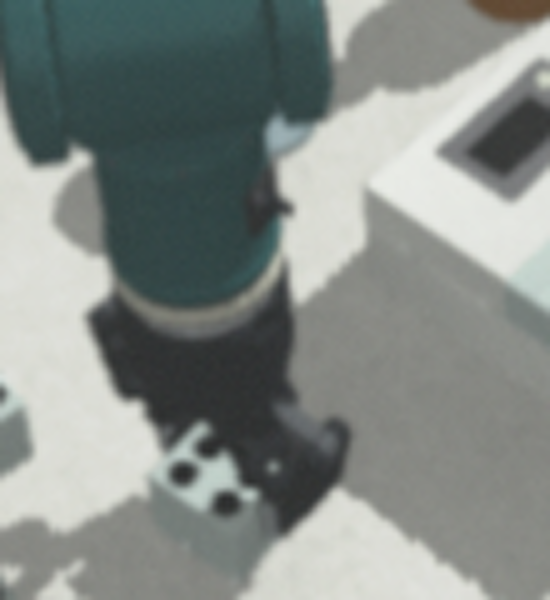

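>>> arm_command([
  {"linear": [0,0,-1.5],"spin": 0},
  {"linear": [0,0,-1.5],"spin": 0},
  {"linear": [0,0,-2],"spin": 0},
  {"linear": [0,0,-2],"spin": 0},
  {"linear": [0,0,-2],"spin": 0},
  {"linear": [0,0,-2],"spin": 0},
  {"linear": [0,0,-2],"spin": 0},
  {"linear": [0,0,-2],"spin": 0},
  {"linear": [0,0,0],"spin": 0},
], jaw=0.2)

```text
clock: 40.78
position: [0.5488, -0.2249, 0.1531]
eef_rot: [3.117, -0.022, 1.795]
contact_force: [0.4, -0.0, -3.4]
width: 0.0531
```

Run:
```python
from h import *
st();goto(.6198,-.017,.15,99.76)
im=shot('scene','s25');crop(im,190,150,330,320,3.5,'s25c')
```

```text
t40.77 p [ 0.5488 -0.2249  0.1531] rpy [ 3.117 -0.022  1.795] F [ 0.4 -0.  -3.4] w 0.0531 q [-0.5   0.19  1.36  0.03  1.58 -0.73]
lin cm [18.68 11.52  1.01] spin 3.1 norm 22.0
```

View pics/s25c.png

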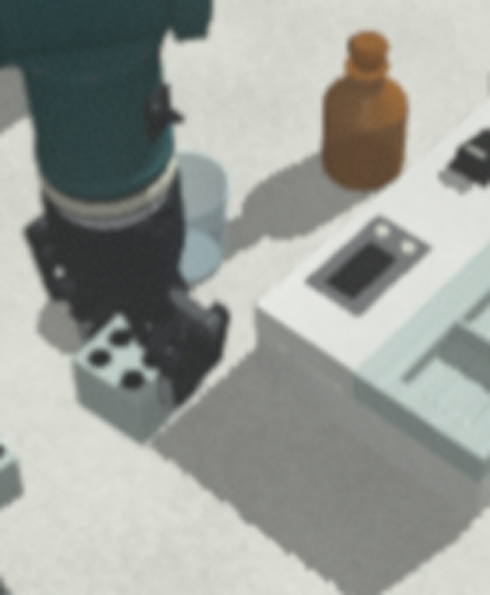

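>>> arm_command([
  {"linear": [4.6,2.9,0],"spin": 0},
  {"linear": [0,0,0],"spin": 0},
  {"linear": [4.6,2.9,0],"spin": 0},
  {"linear": [0,0,0],"spin": 0},
  {"linear": [4.6,2.9,0],"spin": 0},
  {"linear": [0,0,0],"spin": 0},
  {"linear": [4,2.4,0],"spin": 3},
  {"linear": [0,0,0],"spin": 0},
  {"linear": [0,0,0],"spin": 0},
])

```text
clock: 41.95
position: [0.6125, -0.0277, 0.1468]
eef_rot: [3.14, -0.027, 1.734]
contact_force: [-0.4, -0.5, -4.1]
width: 0.0529
```

Run:
```python
from h import *
st();goto(.6198,-.017,.15,99.76)
```

```text
t41.95 p [ 0.6125 -0.0277  0.1468] rpy [ 3.14  -0.027  1.734] F [-0.4 -0.5 -4.1] w 0.0529 q [-0.15  0.25  1.31  0.03  1.59 -0.32]
lin cm [ 0.94  0.89 -0.29] spin -0.4 norm 1.3
```

>>> arm_command([
  {"linear": [0.9,0.9,0],"spin": -0.4},
  {"linear": [0,0,0],"spin": 0},
  {"linear": [0,0,0],"spin": 0},
])

```text
clock: 42.32
position: [0.6198, -0.0195, 0.1464]
eef_rot: [3.141, -0.027, 1.739]
contact_force: [0.2, 0.1, -3.6]
width: 0.0531
```

Run:
```python
from h import *
st();goto(.6198,-.017,.08,99.76)
im=shot('scene','s26');crop(im,240,130,400,290,4,'s26c')
```

```text
t42.33 p [ 0.6198 -0.0195  0.1464] rpy [ 3.141 -0.027  1.739] F [ 0.2  0.1 -3.6] w 0.0531 q [-0.14  0.27  1.29  0.03  1.59 -0.3 ]
lin cm [0.06 0.04 6.64] spin -0.1 norm 6.6
```

View pics/s26c.png

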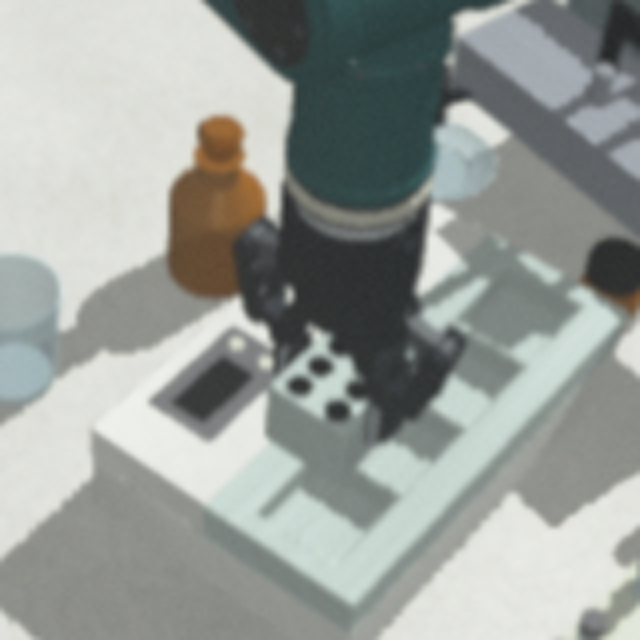

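>>> arm_command([
  {"linear": [0,0,1.5],"spin": 0},
  {"linear": [0,0,1.5],"spin": 0},
  {"linear": [0,0,1.5],"spin": 0},
  {"linear": [0,0,1.2],"spin": 0},
  {"linear": [0,0,0],"spin": 0},
])

```text
clock: 43.0
position: [0.6179, -0.018, 0.0832]
eef_rot: [-3.138, -0.028, 1.738]
contact_force: [-0.3, 0.2, -3.3]
width: 0.0532
```

Run:
```python
from h import *
st();goto(.6198,-.017,.06,99.76)
im=shot('scene','s27');crop(im,270,170,370,290,5,'s27c')
```

```text
t43.00 p [ 0.6179 -0.018   0.0832] rpy [-3.138 -0.028  1.738] F [-0.3  0.2 -3.3] w 0.0532 q [-0.14  0.3   1.38  0.03  1.48 -0.31]
lin cm [0.   0.21 2.32] spin -0.2 norm 2.3
```

View pics/s27c.png

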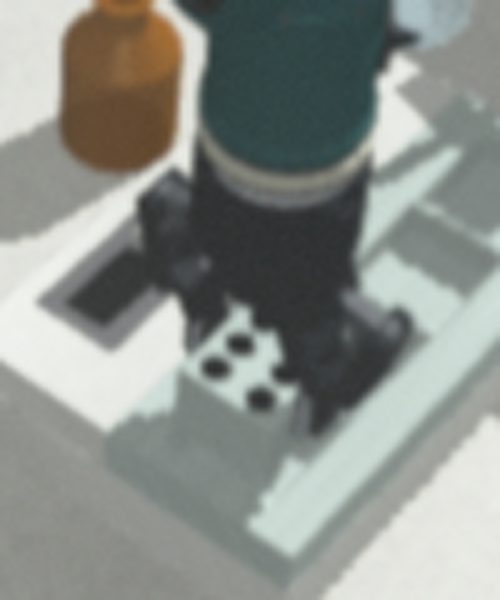

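Run:
```python
from h import *
im=cv2.imread('pics/s27.png')
P=holes(im,'scene',(305,230,330,256),.136,70);print(P)
def pr(c,yaw,z):
    a=np.radians(yaw);ux=np.array([np.cos(a),np.sin(a)]);uy=np.array([-ux[1],ux[0]])
    return proj('scene',[[*(np.array(c)+ux*x+uy*y),z] for x,y in ((-.013,-.0185),(.013,-.0185),(-.013,0))])
print(pr((.6179,-.018),9.8,.136));
```

```text
[[310.68720802 231.84961528]
 [317.59177215 238.36251758]
 [312.57921811 243.16152263]
 [321.67267503 249.54885057]]
[[313.63200893 243.95131354]
 [322.7235909  249.82808545]
 [318.55131459 239.16895295]]
```

```bash
cat >> h.py <<'E'
from scipy.spatial.transform import Rotation as Ro
def rel(tcp,rpy,c): return Ro.from_euler('xyz',rpy).inv().apply(np.array(c)-np.array(tcp))
def cur(loc,tcp=None,rpy=None):
    s=bot.state();return s['position']+Ro.from_euler('xyz',s['eef_rot']).apply(loc)
def seat(loc,c):
    "shift in tool cm that brings block point loc to world c"
    s=bot.state();return (Ro.from_euler('xyz',s['eef_rot']).inv().apply(np.array(c)-cur(loc))*100).round(2)
E
python3 - <<'E'
from h import *
l=rel([.5535,-.2209,-.0068],[3.116,-.022,1.795],[.551,-.2207,.023]);print(l)
print(cur(l)); print(seat(l,(.6198,-.017,.108)))
E
```

```text
[ 0.00140618 -0.00163021 -0.02982776]
[ 0.61678071 -0.01775539  0.1138696 ]
[0.01 0.31 0.59]
```

>>> arm_command([
  {"linear": [0,0.3,0],"spin": 0},
  {"linear": [0,0,0],"spin": 0},
])

```text
clock: 43.3
position: [0.6227, -0.0177, 0.0855]
eef_rot: [3.141, -0.027, 1.738]
contact_force: [0.6, 0.6, -2.6]
width: 0.0535
```

>>> arm_command([
  {"linear": [0,0,0.4],"spin": 0},
  {"linear": [0,0,0.4],"spin": 0},
  {"linear": [0,0,0],"spin": 0},
])

```text
clock: 43.68
position: [0.6233, -0.0175, 0.0781]
eef_rot: [3.139, -0.026, 1.738]
contact_force: [-0.0, 0.1, -2.8]
width: 0.053
```

Run:
```python
from h import *
st()
l=np.array([ 0.0014,-0.0016,-0.0298]);print(cur(l),seat(l,(.6198,-.017,.088)))
```

```text
t43.67 p [ 0.6233 -0.0175  0.0781] rpy [ 3.139 -0.026  1.738] F [-0.   0.1 -2.8] w 0.0530 q [-0.13  0.31  1.37  0.03  1.46 -0.3 ]
[ 0.62152141 -0.0171568   0.10790295] [-0.01 -0.17  1.99]
```

>>> arm_command([
  {"linear": [0,-0.15,0.3],"spin": 0},
  {"linear": [0,0,0.3],"spin": 0},
  {"linear": [0,0,0],"spin": 0},
])

```text
clock: 44.05
position: [0.6215, -0.0176, 0.0715]
eef_rot: [3.139, -0.026, 1.738]
contact_force: [0.5, 0.3, -2.5]
width: 0.0529
```

>>> arm_command([
  {"linear": [0,0,0.4],"spin": 0},
  {"linear": [0,0,0],"spin": 0},
])

```text
clock: 44.3
position: [0.6215, -0.0175, 0.0672]
eef_rot: [3.139, -0.026, 1.738]
contact_force: [-0.5, 0.1, -3.2]
width: 0.053
```

Run:
```python
from h import *
st()
l=np.array([ 0.0014,-0.0016,-0.0298]);print(cur(l),seat(l,(.6198,-.017,.088)))
im=shot('scene','s28');crop(im,270,170,370,290,5,'s28c')
```

```text
t44.30 p [ 0.6215 -0.0175  0.0672] rpy [ 3.139 -0.026  1.738] F [-0.5  0.1 -3.2] w 0.0530 q [-0.13  0.31  1.39  0.03  1.44 -0.3 ]
[ 0.6197127  -0.01716684  0.09702637] [-0.01  0.01  0.9 ]
```

View pics/s28c.png

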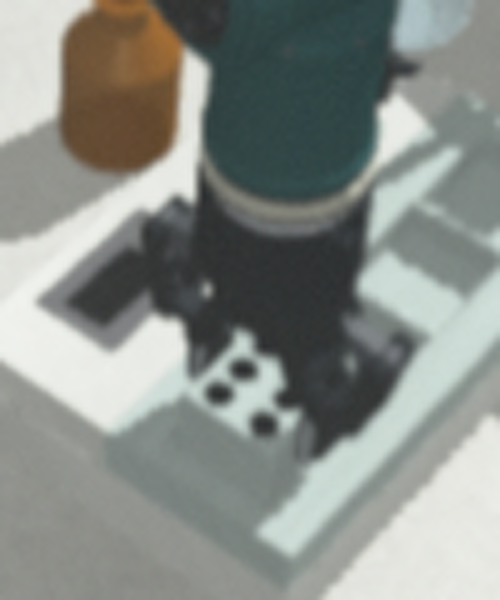

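>>> arm_command([
  {"linear": [0,0,0.4],"spin": 0},
  {"linear": [0,0,0.3],"spin": 0},
  {"linear": [0,0,0],"spin": 0},
])

```text
clock: 44.72
position: [0.6218, -0.0173, 0.0602]
eef_rot: [3.138, -0.026, 1.738]
contact_force: [-0.3, 0.1, -3.0]
width: 0.0532
```

>>> arm_command([
  {"linear": [0,0,0.3],"spin": 0},
  {"linear": [0,0,0],"spin": 0},
])

```text
clock: 44.98
position: [0.6227, -0.0174, 0.0601]
eef_rot: [3.136, -0.025, 1.738]
contact_force: [-0.4, -0.3, -3.3]
width: 0.0528
```

>>> arm_command([
  {"linear": [0,0,0.3],"spin": 0},
  {"linear": [0,0,0],"spin": 0},
])

```text
clock: 45.22
position: [0.6231, -0.0175, 0.0597]
eef_rot: [3.134, -0.024, 1.738]
contact_force: [-1.2, -0.1, -3.0]
width: 0.0532
```

>>> arm_command([
  {"linear": [0,0,0],"spin": 0},
  {"linear": [0,0,0],"spin": 0},
  {"linear": [0,0,0],"spin": 0},
  {"linear": [0,0,-1],"spin": 0},
  {"linear": [0,0,-1.5],"spin": 0},
  {"linear": [0,0,-1.5],"spin": 0},
  {"linear": [0,0,-1],"spin": 0},
  {"linear": [0,0,0],"spin": 0},
], jaw=0.85)

```text
clock: 46.22
position: [0.6254, -0.0191, 0.1161]
eef_rot: [3.127, -0.022, 1.739]
contact_force: [-0.4, -0.7, -0.4]
width: 0.0727
```

>>> arm_command([
  {"linear": [0,0,0],"spin": 0},
  {"linear": [0,0,0],"spin": 0},
  {"linear": [0,0,0],"spin": 0},
  {"linear": [0,0,0],"spin": 0},
  {"linear": [0,0,0],"spin": 0},
], jaw=0)

```text
clock: 46.85
position: [0.6241, -0.0189, 0.1138]
eef_rot: [3.131, -0.023, 1.738]
contact_force: [-0.3, -0.0, -0.0]
width: -0.0
```

Run:
```python
from h import *
st();goto(.6198,-.017,.1,99.8)
im=shot('scene','s29');crop(im,270,170,370,290,5,'s29c')
```

```text
t46.85 p [ 0.6241 -0.0189  0.1138] rpy [ 3.131 -0.023  1.738] F [-0.3 -0.  -0. ] w -0.0000 q [-0.14  0.28  1.33  0.03  1.52 -0.3 ]
lin cm [ 0.23 -0.41  1.38] spin -0.2 norm 1.5
```

View pics/s29c.png

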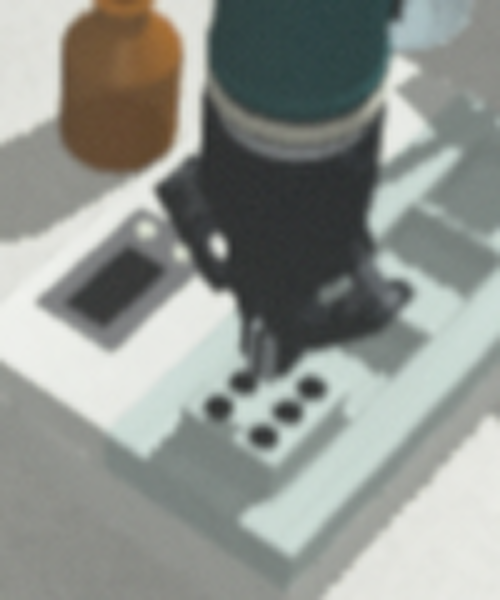

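>>> arm_command([
  {"linear": [0.2,-0.4,0.6],"spin": 0},
  {"linear": [0,0,0.6],"spin": 0},
  {"linear": [0,0,0],"spin": 0},
])

```text
clock: 47.28
position: [0.6192, -0.0171, 0.1005]
eef_rot: [3.132, -0.024, 1.739]
contact_force: [0.1, -0.4, -0.4]
width: -0.0
```

>>> arm_command([
  {"linear": [0,0,0.5],"spin": 0},
  {"linear": [0,0,0.5],"spin": 0},
  {"linear": [0,0,0],"spin": 0},
])

```text
clock: 47.65
position: [0.6193, -0.0168, 0.0897]
eef_rot: [3.132, -0.024, 1.738]
contact_force: [0.6, -0.8, 0.2]
width: 0.0002
```

>>> arm_command([
  {"linear": [0,0,0.5],"spin": 0},
])

```text
clock: 47.78
position: [0.62, -0.0169, 0.0887]
eef_rot: [3.129, -0.023, 1.739]
contact_force: [-9.9, 0.2, 26.0]
width: -0.0002
```

>>> arm_command([
  {"linear": [0,0,0.5],"spin": 0},
])

```text
clock: 47.9
position: [0.6201, -0.0169, 0.0888]
eef_rot: [3.127, -0.022, 1.739]
contact_force: [-10.7, 0.9, 18.6]
width: 0.0002
```

>>> arm_command([
  {"linear": [0,0,-2],"spin": 0},
  {"linear": [0,0,-2],"spin": 0},
  {"linear": [0,0,-2],"spin": 0},
  {"linear": [0,0,-2],"spin": 0},
  {"linear": [0,0,-2],"spin": 0},
  {"linear": [0,0,0],"spin": 0},
  {"linear": [-5,0,0],"spin": 3},
  {"linear": [0,0,0],"spin": 0},
  {"linear": [-5,0,0],"spin": 3},
  {"linear": [0,0,0],"spin": 0},
], jaw=1)

```text
clock: 49.15
position: [0.6333, -0.1183, 0.1876]
eef_rot: [3.13, -0.025, 1.634]
contact_force: [-0.5, 0.8, -0.6]
width: 0.0854
```

Run:
```python
from h import *
np.set_printoptions(precision=4,suppress=True)
st()
S=shot('scene','s30');T=shot('top','t30')
for n,im,b,t in (('top',T,(374,192,399,216),75),('top',T,(355,228,381,252),75),('scene',S,(164,314,204,350),85),('scene',S,(164,266,200,300),85)):
    P=holes(im,n,b,.046,t);print(n,len(P),fit(P,n,.046) if len(P)>3 else '')
crop(S,240,150,400,290,5,'s30c')
crop(T,195,155,305,245,7,'t30c')
```

```text
t49.15 p [ 0.6333 -0.1183  0.1876] rpy [ 3.13  -0.025  1.634] F [-0.5  0.8 -0.6] w 0.0854 q [-0.29  0.3   1.17  0.03  1.67 -0.35]
top 6 (array([ 0.5526, -0.3678]), np.float64(82.9999155397731), array([0.0144, 0.0165]))
top 6 (array([ 0.437 , -0.3052]), np.float64(87.57665142800437), array([0.0143, 0.0166]))
scene 6 (array([ 0.5502, -0.3695]), np.float64(85.04636737721776), array([0.0145, 0.0166]))
scene 6 (array([ 0.4341, -0.3066]), np.float64(89.31724933807953), array([0.0143, 0.0165]))
```

View pics/s30c.png

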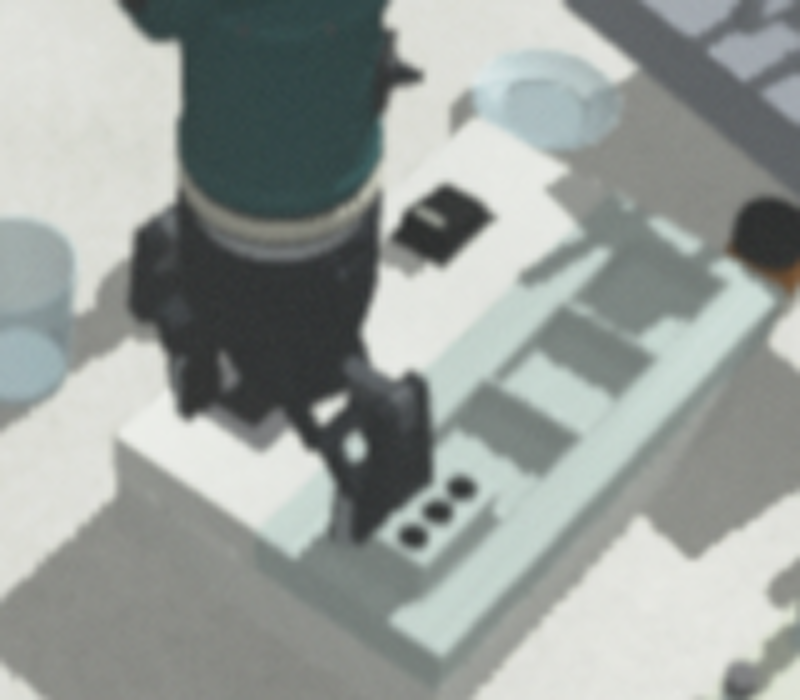

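View pics/t30c.png

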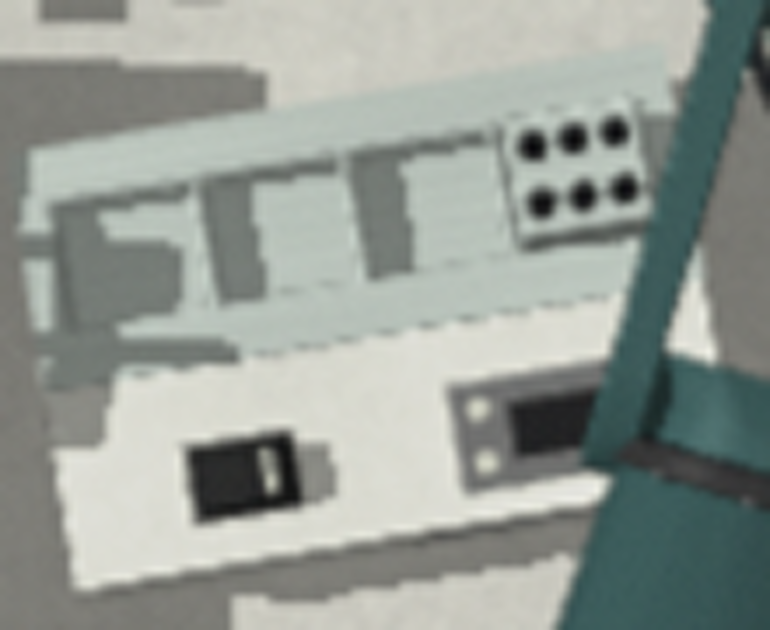

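```bash
cat >> h.py <<'E'
def ang(P,n,z):
    X=plane(n,P,z)[:,:2]
    (c,(w,h),a)=cv2.minAreaRect((X*1000).astype(np.float32))
    if w<h: a+=90
    return a%180,(w,h)
E
python3 - <<'E'
from h import *
np.set_printoptions(precision=4,suppress=True)
S=cv2.imread('pics/s30.png');T=cv2.imread('pics/t30.png')
S2=cv2.imread('pics/s18.png');T2=cv2.imread('pics/t18.png')
for n,im,b,t in (('top',T,(374,192,399,216),75),('top',T2,(374,192,399,216),75),('top',T,(355,228,381,252),75),('scene',S,(164,314,204,350),85),('scene',S2,(164,314,204,350),85),('scene',S,(164,266,200,300),85)):
    P=holes(im,n,b,.046,t);print(n,ang(P,n,.046))
goto(.551,-.3687,.19,88)
E
```

```text
top (86.95939636230469, (37.011024475097656, 27.34882354736328))
top (87.04090118408203, (37.274253845214844, 25.992176055908203))
top (88.46991729736328, (37.2952766418457, 26.15512466430664))
scene (86.64479064941406, (37.21400451660156, 27.197437286376953))
scene (87.0775146484375, (37.11386489868164, 26.30019760131836))
scene (88.97344207763672, (37.00624465942383, 26.42281150817871))
lin cm [-24.73  -9.92  -0.97] spin 5.9 norm 26.7
```

>>> arm_command([
  {"linear": [-4.9,-1.9,0],"spin": 3},
  {"linear": [0,0,0],"spin": 0},
  {"linear": [-4.9,-2,0],"spin": 3.5},
  {"linear": [0,0,0],"spin": 0},
  {"linear": [-5,-1.2,0],"spin": 0},
  {"linear": [0,0,0],"spin": 0},
  {"linear": [-5,-1.2,0],"spin": 0},
  {"linear": [0,0,0],"spin": 0},
  {"linear": [0,0,0],"spin": 0},
])

```text
clock: 50.38
position: [0.5756, -0.2989, 0.1805]
eef_rot: [3.129, -0.038, 1.547]
contact_force: [0.2, 0.8, -0.4]
width: 0.0856
```

Run:
```python
from h import *
st();goto(.551,-.3687,.15,87)
```

```text
t50.38 p [ 0.5756 -0.2989  0.1805] rpy [ 3.129 -0.038  1.547] F [ 0.2  0.8 -0.4] w 0.0856 q [-0.59  0.32  1.15  0.04  1.68 -0.56]
lin cm [-7.15 -2.33  2.74] spin 1.6 norm 8.0
```

>>> arm_command([
  {"linear": [-2,-0.8,0],"spin": 1.6},
  {"linear": [-2,-0.8,0],"spin": 0},
  {"linear": [-2,-0.7,0],"spin": 0},
  {"linear": [-0.6,0,1],"spin": 0},
  {"linear": [0,0,0],"spin": 0},
  {"linear": [0,0,0],"spin": 0},
])

```text
clock: 51.12
position: [0.5489, -0.3655, 0.1665]
eef_rot: [3.13, -0.04, 1.52]
contact_force: [0.2, 0.3, -0.0]
width: 0.0852
```

Run:
```python
from h import *
st();goto(.551,-.3687,.06,87)
S=shot('scene');P=holes(S,'scene',(164,314,204,350),.046,85);print(len(P),plane('scene',P,.046).mean(0))
```

```text
t51.12 p [ 0.5489 -0.3655  0.1665] rpy [ 3.13 -0.04  1.52] F [ 0.2  0.3 -0. ] w 0.0852 q [-0.69  0.35  1.14  0.04  1.66 -0.64]
lin cm [-0.73  0.11 10.63] spin 0.1 norm 10.7
6 [ 0.55002854 -0.36940457  0.046     ]
```

>>> arm_command([
  {"linear": [-0.2,0,1.8],"spin": 0},
  {"linear": [-0.2,0,1.8],"spin": 0},
  {"linear": [-0.1,0,1.8],"spin": 0},
  {"linear": [-0.1,0,1.8],"spin": 0},
  {"linear": [-0.1,0,1.8],"spin": 0},
  {"linear": [0,0,1],"spin": 0},
  {"linear": [0,0,0],"spin": 0},
])

```text
clock: 52.05
position: [0.5492, -0.3662, 0.0563]
eef_rot: [3.134, -0.043, 1.522]
contact_force: [0.2, 0.2, 0.3]
width: 0.0854
```

Run:
```python
from h import *
st();print(seat(np.array([0,0,-.03]),(.551,-.3687,.023)))
im=shot('scene','s31');crop(im,130,240,250,370,5,'s31c')
```

```text
t52.05 p [ 0.5492 -0.3662  0.0563] rpy [ 3.134 -0.043  1.522] F [0.2 0.2 0.3] w 0.0854 q [-0.69  0.41  1.28  0.04  1.47 -0.65]
[-0.39  0.16  6.32]
```

View pics/s31c.png

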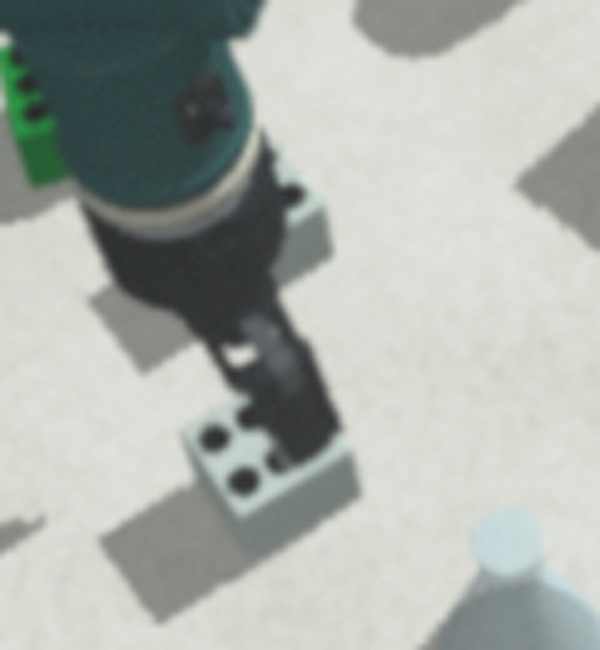

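>>> arm_command([
  {"linear": [-0.2,0.1,1.2],"spin": 0},
  {"linear": [-0.2,0.1,1.2],"spin": 0},
  {"linear": [0,0,1.2],"spin": 0},
  {"linear": [0,0,1.2],"spin": 0},
  {"linear": [0,0,1],"spin": 0},
  {"linear": [0,0,0],"spin": 0},
])

```text
clock: 52.85
position: [0.5529, -0.3689, -0.0038]
eef_rot: [3.131, -0.041, 1.522]
contact_force: [-0.2, 0.3, 0.3]
width: 0.0855
```

Run:
```python
from h import *
st();print(seat(np.array([0,0,-.03]),(.551,-.3687,.023)))
```

```text
t52.85 p [ 0.5529 -0.3689 -0.0038] rpy [ 3.131 -0.041  1.522] F [-0.2  0.3  0.3] w 0.0855 q [-0.69  0.47  1.33  0.04  1.36 -0.65]
[ 0.12 -0.16  0.32]
```

>>> arm_command([
  {"linear": [0.1,-0.1,0.3],"spin": 0},
  {"linear": [0,0,0],"spin": 0},
  {"linear": [0,0,0],"spin": 0},
])

```text
clock: 53.22
position: [0.5526, -0.3682, -0.0058]
eef_rot: [3.129, -0.039, 1.522]
contact_force: [-0.1, 0.3, 0.3]
width: 0.085
```

>>> arm_command([
  {"linear": [0,0,0],"spin": 0},
  {"linear": [0,0,0],"spin": 0},
  {"linear": [0,0,0],"spin": 0},
  {"linear": [0,0,0],"spin": 0},
], jaw=0.2)

```text
clock: 53.72
position: [0.5533, -0.3687, -0.0045]
eef_rot: [3.127, -0.038, 1.522]
contact_force: [1.2, 0.7, 0.3]
width: 0.0532
```

Run:
```python
from h import *
st();s=bot.state();print(rel(s['position'],s['eef_rot'],(.551,-.3687,.023)))
```

```text
t53.73 p [ 0.5533 -0.3687 -0.0045] rpy [ 3.127 -0.038  1.522] F [1.2 0.7 0.3] w 0.0532 q [-0.69  0.47  1.33  0.04  1.35 -0.65]
[ 0.00092361 -0.00193146 -0.02752667]
```

>>> arm_command([
  {"linear": [0,0,-1.5],"spin": 0},
  {"linear": [0,0,-1.5],"spin": 0},
  {"linear": [0,0,-2],"spin": 0},
  {"linear": [0,0,-2],"spin": 0},
  {"linear": [0,0,-2],"spin": 0},
  {"linear": [0,0,-2],"spin": 0},
  {"linear": [0,0,-2],"spin": 0},
  {"linear": [0,0,-2],"spin": 0},
  {"linear": [0,0,-2],"spin": 0},
  {"linear": [0,0,0],"spin": 0},
])

```text
clock: 54.98
position: [0.5489, -0.3746, 0.1757]
eef_rot: [3.129, -0.039, 1.522]
contact_force: [0.0, -1.3, -3.7]
width: 0.0528
```

Run:
```python
from h import *
st();goto(.5967,.1173,.16,99.76)
im=shot('scene','s32');crop(im,100,220,260,370,4,'s32c')
```

```text
t54.98 p [ 0.5489 -0.3746  0.1757] rpy [ 3.129 -0.039  1.522] F [ 0.  -1.3 -3.7] w 0.0528 q [-0.7   0.36  1.11  0.04  1.68 -0.65]
lin cm [49.27  2.32  3.52] spin -12.6 norm 49.4
```

View pics/s32c.png

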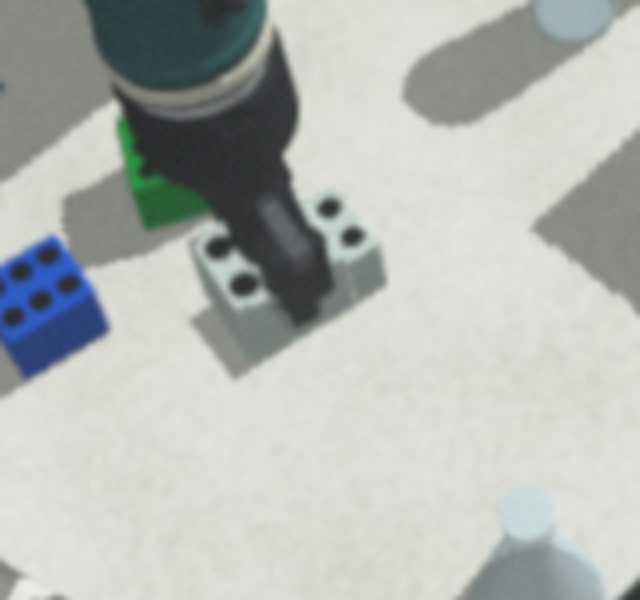

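>>> arm_command([
  {"linear": [5.5,0.3,0],"spin": 0},
  {"linear": [0,0,0],"spin": 0},
  {"linear": [5.5,0.3,0],"spin": 0},
  {"linear": [0,0,0],"spin": 0},
  {"linear": [5.5,0.3,0],"spin": 0},
  {"linear": [0,0,0],"spin": 0},
  {"linear": [5.5,0.3,0],"spin": 0},
  {"linear": [0,0,0],"spin": 0},
  {"linear": [5.5,0.3,0],"spin": 0},
  {"linear": [0,0,0],"spin": 0},
])

```text
clock: 56.28
position: [0.5737, -0.1004, 0.1734]
eef_rot: [-3.135, -0.042, 1.513]
contact_force: [-0.3, -0.9, -2.3]
width: 0.0531
```

Run:
```python
from h import *
st();goto(.5967,.1173,.16,99.76)
```

```text
t56.27 p [ 0.5737 -0.1004  0.1734] rpy [-3.135 -0.042  1.513] F [-0.3 -0.9 -2.3] w 0.0531 q [-0.29  0.18  1.34  0.04  1.64 -0.23]
lin cm [21.79  1.05  2.26] spin -13.1 norm 21.9
```

>>> arm_command([
  {"linear": [5.2,0.3,0],"spin": 0},
  {"linear": [0,0,0],"spin": 0},
  {"linear": [5.2,0.3,0],"spin": 0},
  {"linear": [0,0,0],"spin": 0},
  {"linear": [5.2,0.3,0],"spin": 0},
  {"linear": [0,0,0],"spin": 0},
  {"linear": [3.5,0.2,0],"spin": 0},
  {"linear": [0,0,0],"spin": -6},
  {"linear": [0,0,0],"spin": -6},
  {"linear": [0,0,0],"spin": -1},
])

```text
clock: 57.52
position: [0.5994, 0.0689, 0.1735]
eef_rot: [-3.134, -0.026, 1.725]
contact_force: [0.4, 0.8, -3.1]
width: 0.0534
```

Run:
```python
from h import *
st();goto(.5967,.1173,.16,99.76)
l=np.array([.0009,-.0019,-.0275]);print(cur(l),seat(l,(.5967,.1173,.108)))
```

```text
t57.52 p [0.5994 0.0689 0.1735] rpy [-3.134 -0.026  1.725] F [ 0.4  0.8 -3.1] w 0.0534 q [ 0.01  0.22  1.29  0.02  1.64 -0.15]
lin cm [4.79 0.48 1.47] spin -0.9 norm 5.0
[0.59775854 0.06882834 0.20099529] [4.56 0.72 9.42]
```

>>> arm_command([
  {"linear": [2.2,0.3,0],"spin": -0.9},
  {"linear": [0,0,0],"spin": 0},
  {"linear": [2.2,0.3,0],"spin": 0},
  {"linear": [0,0,0],"spin": 0},
  {"linear": [0,0,2],"spin": 0},
  {"linear": [0,0,2],"spin": 0},
  {"linear": [0,0,2],"spin": 0},
  {"linear": [0,0,1.5],"spin": 0},
  {"linear": [0,0,0],"spin": 0},
])

```text
clock: 58.65
position: [0.5989, 0.1096, 0.0975]
eef_rot: [-3.134, -0.019, 1.732]
contact_force: [-0.1, 0.0, -3.5]
width: 0.053
```

Run:
```python
from h import *
st()
l=np.array([.0009,-.0019,-.0275]);print(cur(l),seat(l,(.5967,.1173,.108)))
im=shot('scene','s33');crop(im,270,130,400,260,5,'s33c')
```

```text
t58.65 p [0.5989 0.1096 0.0975] rpy [-3.134 -0.019  1.732] F [-0.1  0.  -3.5] w 0.0530 q [ 0.08  0.27  1.38  0.02  1.5  -0.09]
[0.59711235 0.10972212 0.12498702] [0.72 0.09 1.71]
```

View pics/s33c.png

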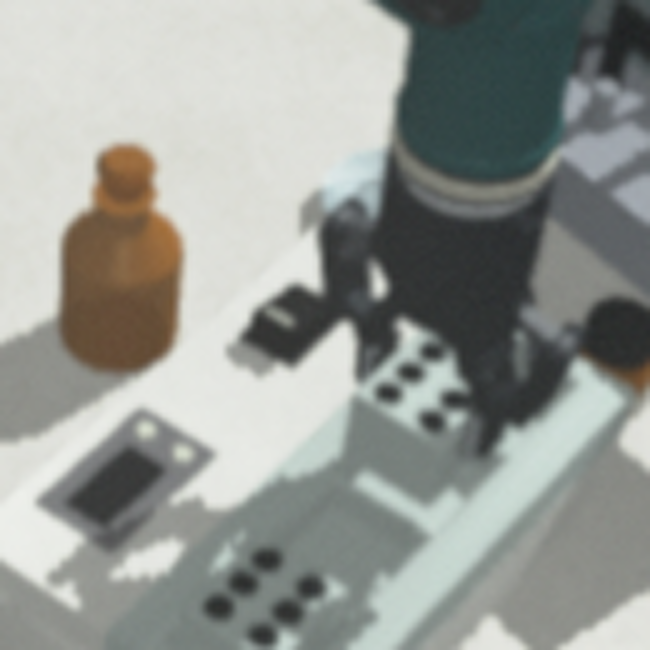

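>>> arm_command([
  {"linear": [0.7,0.1,0],"spin": -0.5},
  {"linear": [0,0,0],"spin": 0},
  {"linear": [0,0,0],"spin": 0},
])

```text
clock: 59.08
position: [0.6013, 0.1174, 0.1018]
eef_rot: [3.141, -0.018, 1.742]
contact_force: [0.7, -0.3, -3.4]
width: 0.0529
```

Run:
```python
from h import *
st()
l=np.array([.0009,-.0019,-.0275]);c=cur(l);print(c,seat(l,(.5967,.1173,.108)))
im=shot('scene','s34')
P=holes(im,'scene',(340,195,366,220),.136,70);print(P)
yaw=np.degrees(bot.state()['eef_rot'][2])-90
a=np.radians(yaw);ux=np.array([np.cos(a),np.sin(a)]);uy=np.array([-ux[1],ux[0]])
print(proj('scene',[[*(c[:2]+ux*x+uy*y),c[2]+.023] for x,y in ((-.013,-.0185),(.013,-.0185),(-.013,0),(-.013,.0185))]))
crop(im,270,130,400,260,5,'s34c')
```

```text
t59.08 p [0.6013 0.1174 0.1018] rpy [ 3.141 -0.018  1.742] F [ 0.7 -0.3 -3.4] w 0.0529 q [ 0.09  0.27  1.38  0.02  1.5  -0.08]
[0.59930445 0.11747688 0.12936031] [-0.01 -0.26  2.14]
[[348.32226562 195.81705729]
 [364.29736372 196.52167113]
 [350.27396514 205.9624183 ]
 [363.75094697 207.14962121]
 [359.30350877 211.5245614 ]]
[[350.39651995 206.77793834]
 [359.33592461 212.04161141]
 [354.74688646 202.53020385]
 [359.02015109 198.35413814]]
```

>>> arm_command([
  {"linear": [0,-0.25,0.7],"spin": 0},
  {"linear": [0,0,0.7],"spin": 0},
  {"linear": [0,0,0.5],"spin": 0},
  {"linear": [0,0,0],"spin": 0},
])

```text
clock: 59.62
position: [0.5981, 0.1172, 0.081]
eef_rot: [-3.141, -0.018, 1.741]
contact_force: [0.4, -0.1, -3.6]
width: 0.053
```

Run:
```python
from h import *
st()
l=np.array([.0009,-.0019,-.0275]);c=cur(l);print(c,seat(l,(.5967,.1173,.088)))
```

```text
t59.62 p [0.5981 0.1172 0.081 ] rpy [-3.141 -0.018  1.741] F [ 0.4 -0.1 -3.6] w 0.0530 q [ 0.09  0.27  1.41  0.02  1.46 -0.08]
[0.59614609 0.11723264 0.10854417] [-0.04  0.06  2.05]
```

>>> arm_command([
  {"linear": [0,0,0.4],"spin": 0},
  {"linear": [0,0,0.4],"spin": 0},
  {"linear": [0,0,0],"spin": 0},
])

```text
clock: 60.0
position: [0.5982, 0.1173, 0.0725]
eef_rot: [-3.141, -0.018, 1.741]
contact_force: [-0.4, 1.1, -3.2]
width: 0.0532
```

>>> arm_command([
  {"linear": [0,0,0.4],"spin": 0},
  {"linear": [0,0,0.4],"spin": 0},
  {"linear": [0,0,0],"spin": 0},
])

```text
clock: 60.38
position: [0.5984, 0.1173, 0.0642]
eef_rot: [3.142, -0.018, 1.741]
contact_force: [0.0, -0.5, -4.3]
width: 0.053
```

>>> arm_command([
  {"linear": [0,0,0.4],"spin": 0},
  {"linear": [0,0,0.3],"spin": 0},
  {"linear": [0,0,0],"spin": 0},
])

```text
clock: 60.75
position: [0.5994, 0.1172, 0.0617]
eef_rot: [3.138, -0.017, 1.742]
contact_force: [0.2, -0.3, -3.7]
width: 0.053
```

Run:
```python
from h import *
st()
l=np.array([.0009,-.0019,-.0275]);c=cur(l);print(c,seat(l,(.5967,.1173,.088)))
im=shot('scene','s35');crop(im,270,130,400,260,5,'s35c')
```

```text
t60.75 p [0.5994 0.1172 0.0617] rpy [ 3.138 -0.017  1.742] F [ 0.2 -0.3 -3.7] w 0.0530 q [ 0.09  0.29  1.43  0.02  1.42 -0.08]
[0.59739027 0.11729584 0.08916878] [ 0.01 -0.07  0.12]
```

View pics/s35c.png

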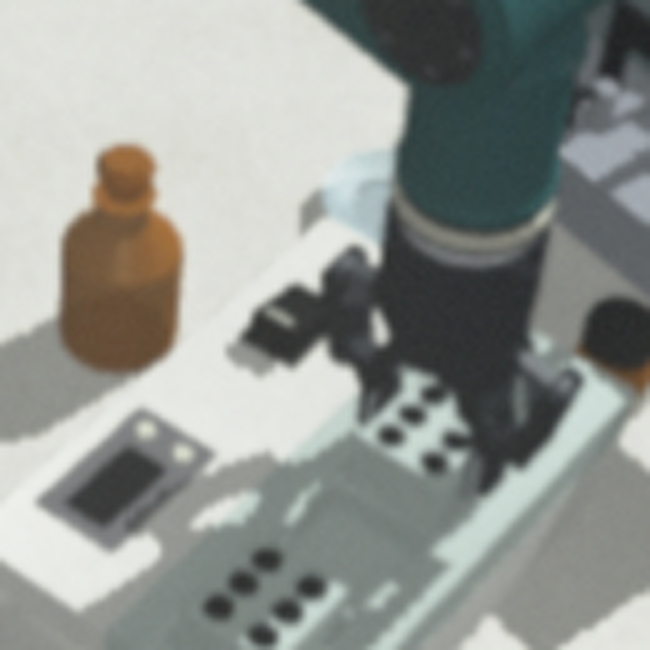

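>>> arm_command([
  {"linear": [0,0,0],"spin": 0},
  {"linear": [0,0,0],"spin": 0},
  {"linear": [0,0,0],"spin": 0},
  {"linear": [0,0,-1],"spin": 0},
  {"linear": [0,0,-1.5],"spin": 0},
  {"linear": [0,0,-1.5],"spin": 0},
  {"linear": [0,0,-1],"spin": 0},
  {"linear": [0,0,0],"spin": 0},
], jaw=0.78)

```text
clock: 61.8
position: [0.6018, 0.1166, 0.1184]
eef_rot: [3.13, -0.017, 1.742]
contact_force: [0.2, 0.4, -0.3]
width: 0.0663
```

>>> arm_command([
  {"linear": [0,0,0],"spin": 0},
  {"linear": [0,0,0],"spin": 0},
  {"linear": [0,0,0],"spin": 0},
  {"linear": [0,0,0],"spin": 0},
  {"linear": [0,0,0],"spin": 0},
], jaw=0)

```text
clock: 62.42
position: [0.6006, 0.1165, 0.1162]
eef_rot: [3.134, -0.017, 1.742]
contact_force: [-0.3, 0.4, -0.4]
width: 0.0002
```

Run:
```python
from h import *
st();goto(.5967,.1173,.1,99.8)
```

```text
t62.42 p [0.6006 0.1165 0.1162] rpy [ 3.134 -0.017  1.742] F [-0.3  0.4 -0.4] w 0.0002 q [ 0.09  0.25  1.37  0.02  1.52 -0.08]
lin cm [ 0.12 -0.38  1.62] spin -0.0 norm 1.7
```

>>> arm_command([
  {"linear": [0.1,-0.4,0.6],"spin": 0},
  {"linear": [0,0,0.8],"spin": 0},
  {"linear": [0,0,0],"spin": 0},
])

```text
clock: 62.8
position: [0.5957, 0.117, 0.1005]
eef_rot: [3.136, -0.017, 1.742]
contact_force: [0.0, 0.1, -0.3]
width: 0.0001
```

>>> arm_command([
  {"linear": [0,0,0.5],"spin": 0},
  {"linear": [0,0,0.5],"spin": 0},
])

```text
clock: 63.05
position: [0.5961, 0.1173, 0.0904]
eef_rot: [3.135, -0.017, 1.742]
contact_force: [-0.0, 0.5, -0.5]
width: -0.0001
```

>>> arm_command([
  {"linear": [0,0,0.5],"spin": 0},
])

```text
clock: 63.18
position: [0.5964, 0.1174, 0.0887]
eef_rot: [3.133, -0.017, 1.742]
contact_force: [-10.2, -1.3, 25.8]
width: 0.0002
```

>>> arm_command([
  {"linear": [0,0,0.5],"spin": 0},
])

```text
clock: 63.3
position: [0.5964, 0.1174, 0.0887]
eef_rot: [3.132, -0.016, 1.742]
contact_force: [-10.8, -1.9, 21.9]
width: 0.0001
```

>>> arm_command([
  {"linear": [0,0,-2],"spin": 0},
  {"linear": [0,0,-2],"spin": 0},
  {"linear": [0,0,-2],"spin": 0},
  {"linear": [0,0,-2],"spin": 0},
  {"linear": [0,0,-2],"spin": 0},
  {"linear": [0,0,0],"spin": 0},
  {"linear": [-5,-1,0],"spin": 3},
  {"linear": [0,0,0],"spin": 0},
  {"linear": [-5,-1,0],"spin": 3},
  {"linear": [0,0,0],"spin": 0},
], jaw=1)

```text
clock: 64.55
position: [0.5895, 0.0133, 0.1851]
eef_rot: [3.137, -0.019, 1.637]
contact_force: [0.0, 0.8, -0.3]
width: 0.0855
```

Run:
```python
from h import *
st()
S=shot('scene','s36');T=shot('top','t36')
for n,im,b,t in (('top',T,(355,228,381,252),75),('scene',S,(164,266,200,300),85)):
    P=holes(im,n,b,.046,t);print(n,len(P),plane(n,P,.046).mean(0),ang(P,n,.046) if len(P)>3 else '')
goto(.4356,-.3059,.19,88.7)
```

```text
t64.55 p [0.5895 0.0133 0.1851] rpy [ 3.137 -0.019  1.637] F [ 0.   0.8 -0.3] w 0.0855 q [-0.09  0.18  1.32  0.02  1.64 -0.15]
top 6 [ 0.43697574 -0.30523873  0.046     ] (88.38886260986328, (37.306312561035156, 26.120309829711914))
scene 6 [ 0.43414198 -0.30663461  0.046     ] (88.92021179199219, (36.967079162597656, 26.501602172851562))
lin cm [-31.03 -17.62  -1.21] spin 5.3 norm 35.7
```

View pics/t36.png

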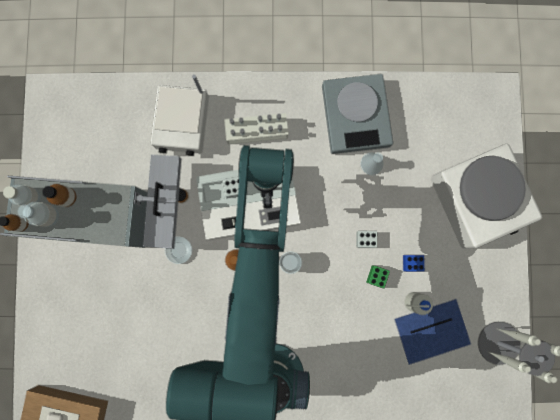

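>>> arm_command([
  {"linear": [-4.6,-2.6,0],"spin": 2.5},
  {"linear": [0,0,0],"spin": 0},
  {"linear": [-4.6,-2.5,0],"spin": 2.5},
  {"linear": [0,0,0],"spin": 0},
  {"linear": [-4.6,-2.3,0],"spin": 0},
  {"linear": [0,0,0],"spin": 0},
  {"linear": [-4.6,-2.3,0],"spin": 0},
  {"linear": [0,0,0],"spin": 0},
  {"linear": [-4.6,-2.3,0],"spin": 0},
  {"linear": [0,0,0],"spin": 0},
], jaw=0.85)

```text
clock: 65.9
position: [0.4808, -0.2014, 0.1768]
eef_rot: [3.132, -0.033, 1.581]
contact_force: [-0.4, 0.7, -0.0]
width: 0.0731
```

>>> arm_command([
  {"linear": [0,0,0],"spin": 0},
])

```text
clock: 66.03
position: [0.482, -0.1995, 0.1769]
eef_rot: [3.131, -0.035, 1.583]
contact_force: [-0.5, 0.1, 0.8]
width: 0.0725
```

Run:
```python
from h import *
st();goto(.4356,-.3059,.12,88.7)
```

```text
t66.03 p [ 0.482  -0.1995  0.1769] rpy [ 3.131 -0.035  1.583] F [-0.5  0.1  0.8] w 0.0725 q [-0.52  0.04  1.49  0.04  1.63 -0.54]
lin cm [-10.77  -4.83   5.27] spin 2.0 norm 12.9
```

>>> arm_command([
  {"linear": [-2.2,-1,0],"spin": 2},
  {"linear": [-2.2,-1,0],"spin": 0},
  {"linear": [-2.2,-1,0],"spin": 0},
  {"linear": [-2,-1,0],"spin": 0},
  {"linear": [-1,-0.3,0.5],"spin": 0},
  {"linear": [0,0,0],"spin": 0},
  {"linear": [0,0,0],"spin": 0},
])

```text
clock: 66.9
position: [0.4458, -0.2856, 0.1676]
eef_rot: [3.127, -0.041, 1.566]
contact_force: [-0.9, 0.4, -0.3]
width: 0.0726
```

Run:
```python
from h import *
st();goto(.4356,-.3059,.1,88.7)
S=shot('scene','s37');P=holes(S,'scene',(164,266,200,300),.046,85);print(len(P),plane('scene',P,.046).mean(0))
crop(S,100,200,240,330,5,'s37c')
print(plane('top',[(378,276)],.046))
```

```text
t66.90 p [ 0.4458 -0.2856  0.1676] rpy [ 3.127 -0.041  1.566] F [-0.9  0.4 -0.3] w 0.0726 q [-0.7   0.06  1.48  0.04  1.61 -0.7 ]
lin cm [-2.31 -1.11  6.66] spin 1.0 norm 7.1
6 [ 0.43415324 -0.30665816  0.046     ]
[[ 0.31879218 -0.33731725  0.046     ]]
```

View pics/s37c.png

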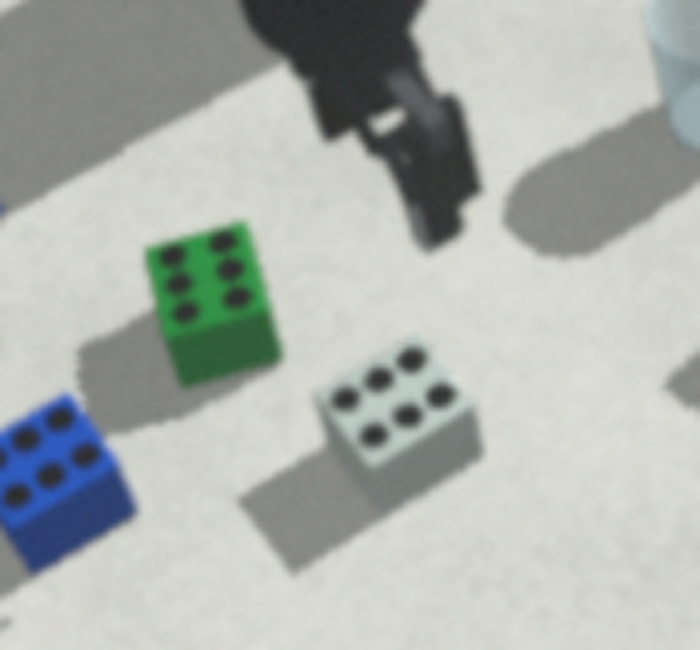

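>>> arm_command([
  {"linear": [-1,-0.5,1],"spin": 1},
  {"linear": [-0.8,-0.4,1.5],"spin": 0},
  {"linear": [0,0,1.5],"spin": 0},
  {"linear": [0,0,1.5],"spin": 0},
  {"linear": [0,0,1.5],"spin": 0},
  {"linear": [0,0,1],"spin": 0},
  {"linear": [0,0,0],"spin": 0},
  {"linear": [0,0,0],"spin": 0},
])

```text
clock: 67.95
position: [0.4368, -0.2994, 0.0795]
eef_rot: [3.13, -0.043, 1.549]
contact_force: [0.6, 0.4, 0.5]
width: 0.0726
```

Run:
```python
from h import *
st();print(seat(np.array([0,0,-.03]),(.4356,-.3059,.023)))
```

```text
t67.95 p [ 0.4368 -0.2994  0.0795] rpy [ 3.13  -0.043  1.549] F [0.6 0.4 0.5] w 0.0726 q [-0.73  0.12  1.6   0.04  1.44 -0.72]
[-0.9  -0.17  8.61]
```

>>> arm_command([
  {"linear": [-0.4,-0.1,0.5],"spin": 0},
  {"linear": [-0.4,0,1.2],"spin": 0},
  {"linear": [0,0,1.2],"spin": 0},
  {"linear": [0,0,1.2],"spin": 0},
  {"linear": [0,0,1.0],"spin": 0},
  {"linear": [0,0,0],"spin": 0},
  {"linear": [0,0,0],"spin": 0},
])

```text
clock: 68.82
position: [0.4365, -0.306, 0.025]
eef_rot: [3.129, -0.043, 1.549]
contact_force: [-0.0, -0.6, 0.3]
width: 0.0731
```

Run:
```python
from h import *
st();print(seat(np.array([0,0,-.03]),(.4356,-.3059,.023)))
S=shot('scene','s38');crop(S,120,210,240,330,5,'s38c')
```

```text
t68.83 p [ 0.4365 -0.306   0.025 ] rpy [ 3.129 -0.043  1.549] F [-0.  -0.6  0.3] w 0.0731 q [-0.74  0.17  1.65  0.04  1.34 -0.73]
[-0.  -0.1  3.2]
```

View pics/s38c.png

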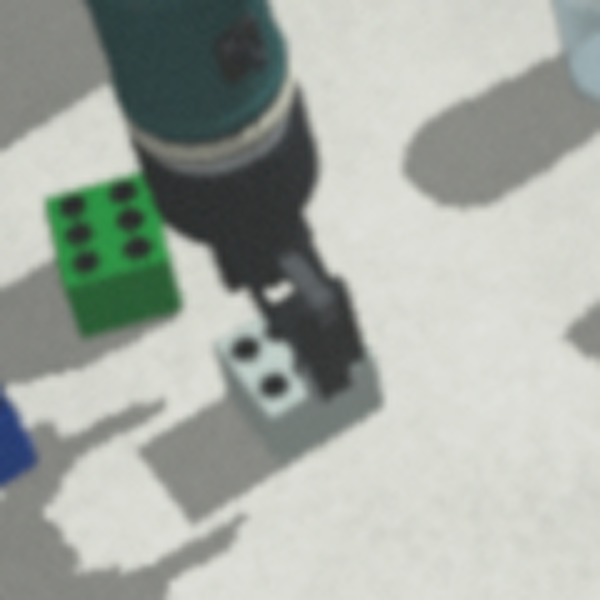

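>>> arm_command([
  {"linear": [0,-0.1,1.1],"spin": 0},
  {"linear": [0,0,1.1],"spin": 0},
  {"linear": [0,0,0.9],"spin": 0},
  {"linear": [0,0,0],"spin": 0},
  {"linear": [0,0,0],"spin": 0},
])

```text
clock: 69.5
position: [0.4361, -0.3046, -0.0078]
eef_rot: [3.129, -0.042, 1.549]
contact_force: [-1.1, -0.6, -0.1]
width: 0.0728
```

>>> arm_command([
  {"linear": [0,0,0],"spin": 0},
  {"linear": [0,0,0],"spin": 0},
  {"linear": [0,0,0],"spin": 0},
  {"linear": [0,0,0],"spin": 0},
], jaw=0.2)

```text
clock: 70.0
position: [0.437, -0.3052, -0.0069]
eef_rot: [3.126, -0.041, 1.549]
contact_force: [0.8, 0.7, -0.9]
width: 0.0533
```

Run:
```python
from h import *
st();s=bot.state();print(rel(s['position'],s['eef_rot'],(.4356,-.3059,.023)))
```

```text
t70.00 p [ 0.437  -0.3052 -0.0069] rpy [ 3.126 -0.041  1.549] F [ 0.8  0.7 -0.9] w 0.0533 q [-0.74  0.2   1.69  0.04  1.27 -0.73]
[ 0.00051296 -0.00091186 -0.02991255]
```

>>> arm_command([
  {"linear": [0,0,-1.5],"spin": 0},
  {"linear": [0,0,-1.5],"spin": 0},
  {"linear": [0,0,-2],"spin": 0},
  {"linear": [0,0,-2],"spin": 0},
  {"linear": [0,0,-2],"spin": 0},
  {"linear": [0,0,-2],"spin": 0},
  {"linear": [0,0,-2],"spin": 0},
  {"linear": [0,0,-2],"spin": 0},
  {"linear": [0,0,-2],"spin": 0},
  {"linear": [0,0,0],"spin": 0},
])

```text
clock: 71.25
position: [0.4328, -0.3121, 0.1759]
eef_rot: [3.125, -0.038, 1.549]
contact_force: [-0.8, 0.1, -3.2]
width: 0.0528
```

Run:
```python
from h import *
st();goto(.6082,.0503,.17,99.76)
im=shot('scene','s39');crop(im,100,170,260,320,4,'s39c')
```

```text
t71.25 p [ 0.4328 -0.3121  0.1759] rpy [ 3.125 -0.038  1.549] F [-0.8  0.1 -3.2] w 0.0528 q [-0.76  0.07  1.46  0.04  1.63 -0.73]
lin cm [36.57 16.69  2.27] spin -11.0 norm 40.3
```

View pics/s39c.png

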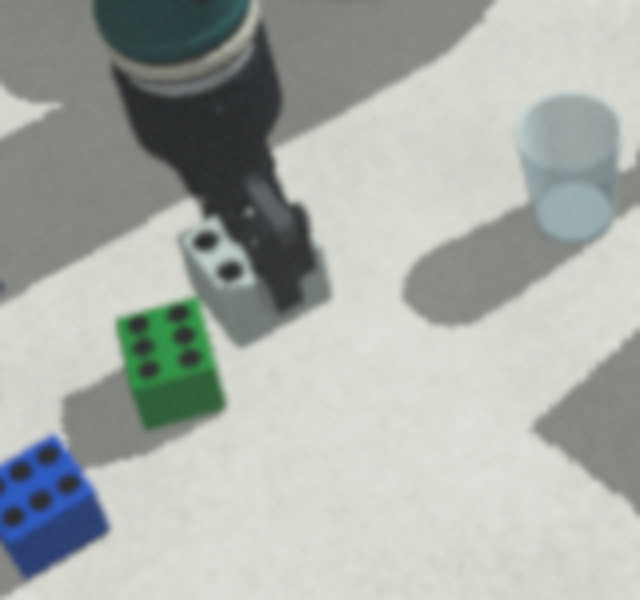

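>>> arm_command([
  {"linear": [5,2.3,0],"spin": 0},
  {"linear": [0,0,0],"spin": 0},
  {"linear": [5,2.3,0],"spin": 0},
  {"linear": [0,0,0],"spin": 0},
  {"linear": [5,2.3,0],"spin": 0},
  {"linear": [0,0,0],"spin": 0},
  {"linear": [5,2.3,0],"spin": 0},
  {"linear": [0,0,0],"spin": 0},
  {"linear": [5,2.3,0],"spin": 0},
  {"linear": [0,0,0],"spin": 0},
])

```text
clock: 72.55
position: [0.5497, -0.0683, 0.175]
eef_rot: [-3.138, -0.038, 1.536]
contact_force: [-0.3, -0.2, -4.1]
width: 0.0529
```

Run:
```python
from h import *
st();goto(.6082,.0503,.17,99.76)
```

```text
t72.55 p [ 0.5497 -0.0683  0.175 ] rpy [-3.138 -0.038  1.536] F [-0.3 -0.2 -4.1] w 0.0529 q [-0.25  0.11  1.41  0.04  1.63 -0.21]
lin cm [12.03  5.44  0.93] spin -11.8 norm 13.2
```

>>> arm_command([
  {"linear": [4.5,2,0],"spin": 0},
  {"linear": [0,0,0],"spin": 0},
  {"linear": [4.5,2,0],"spin": 0},
  {"linear": [0,0,0],"spin": 0},
  {"linear": [0,0,0],"spin": -6},
  {"linear": [0,0,0],"spin": -6},
  {"linear": [0,0,0],"spin": 0},
  {"linear": [0,0,0],"spin": 0},
])

```text
clock: 73.55
position: [0.5889, 0.0008, 0.1728]
eef_rot: [-3.131, -0.025, 1.731]
contact_force: [-0.9, -0.2, -2.4]
width: 0.0533
```

Run:
```python
from h import *
st();goto(.6082,.0503,.17,99.76)
l=np.array([.0005,-.0014,-.0299]);print(cur(l),seat(l,(.6082,.0503,.13)))
```

```text
t73.55 p [0.5889 0.0008 0.1728] rpy [-3.131 -0.025  1.731] F [-0.9 -0.2 -2.4] w 0.0533 q [-0.11  0.19  1.32  0.02  1.64 -0.27]
lin cm [4.57 2.7  0.36] spin -0.6 norm 5.3
[5.87837151e-01 3.66489562e-04 2.02668453e-01] [4.42 2.88 7.35]
```

>>> arm_command([
  {"linear": [1.5,1,0],"spin": -0.6},
  {"linear": [1.5,1,0],"spin": 0},
  {"linear": [1.4,0.9,0],"spin": 0},
  {"linear": [0,0,0],"spin": 0},
  {"linear": [0,0,1.5],"spin": 0},
  {"linear": [0,0,1.5],"spin": 0},
  {"linear": [0,0,1.5],"spin": 0},
  {"linear": [0,0,1.5],"spin": 0},
  {"linear": [0,0,1],"spin": 0},
  {"linear": [0,0,0],"spin": 0},
])

```text
clock: 74.8
position: [0.6087, 0.0534, 0.0958]
eef_rot: [-3.126, -0.025, 1.74]
contact_force: [0.1, 0.8, -3.5]
width: 0.0533
```

Run:
```python
from h import *
st()
l=np.array([.0005,-.0014,-.0299]);print(cur(l),seat(l,(.6082,.0503,.115)))
```

```text
t74.80 p [0.6087 0.0534 0.0958] rpy [-3.126 -0.025  1.74 ] F [ 0.1  0.8 -3.5] w 0.0533 q [-0.02  0.28  1.37  0.02  1.51 -0.19]
[0.60782388 0.05299655 0.12576111] [-0.3   0.01  1.07]
```

>>> arm_command([
  {"linear": [-0.3,0,0],"spin": 0},
  {"linear": [0,0,0],"spin": 0},
  {"linear": [0,0,0],"spin": 0},
])

```text
clock: 75.18
position: [0.6106, 0.05, 0.0977]
eef_rot: [-3.13, -0.025, 1.74]
contact_force: [0.4, -0.4, -2.5]
width: 0.053
```

Run:
```python
from h import *
st()
l=np.array([.0005,-.0014,-.0299]);c=cur(l);print(c,seat(l,(.6082,.0503,.11)))
im=shot('scene','s40');crop(im,270,150,400,280,5,'s40c')
P=holes(im,'scene',(322,210,350,240),.136,70);print(P)
yaw=np.degrees(bot.state()['eef_rot'][2])-90
a=np.radians(yaw);ux=np.array([np.cos(a),np.sin(a)]);uy=np.array([-ux[1],ux[0]])
print(proj('scene',[[*(c[:2]+ux*x+uy*y),c[2]+.023] for x,y in ((-.013,-.0185),(.013,-.0185),(-.013,0),(-.013,.0185))]))
```

```text
t75.17 p [0.6106 0.05   0.0977] rpy [-3.13  -0.025  1.74 ] F [ 0.4 -0.4 -2.5] w 0.0530 q [-0.02  0.28  1.37  0.02  1.51 -0.19]
[0.60957475 0.04963529 0.12764896] [ 0.05 -0.1   1.77]
[[330.56248069 211.78274637]
 [337.32790927 218.24013807]
 [332.62651123 222.62564767]
 [341.68661972 228.78286385]]
[[333.00678313 223.34051571]
 [342.06271376 228.92569516]
 [337.66574059 218.83064517]
 [342.24266617 214.39619032]]
```

View pics/s40c.png

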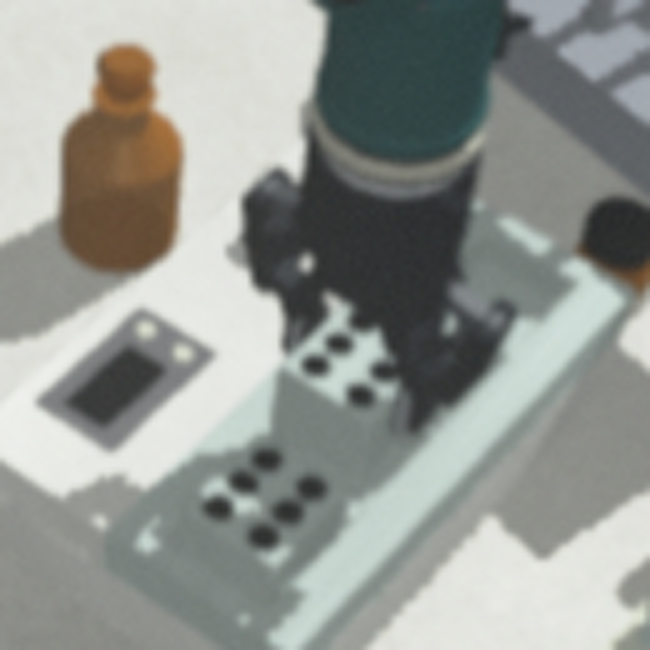

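Prediction matches within half a pixel. Lower it in.

>>> arm_command([
  {"linear": [0,-0.1,0.6],"spin": 0},
  {"linear": [0,0,0.6],"spin": 0},
  {"linear": [0,0,0.5],"spin": 0},
  {"linear": [0,0,0],"spin": 0},
])

```text
clock: 75.72
position: [0.6091, 0.0504, 0.0795]
eef_rot: [-3.13, -0.025, 1.74]
contact_force: [-1.0, -0.7, -2.6]
width: 0.0526
```

Run:
```python
from h import *
st()
l=np.array([.0005,-.0014,-.0299]);c=cur(l);print(c,seat(l,(.6082,.0503,.088)))
```

```text
t75.72 p [0.6091 0.0504 0.0795] rpy [-3.13  -0.025  1.74 ] F [-1.  -0.7 -2.6] w 0.0526 q [-0.02  0.29  1.39  0.02  1.47 -0.19]
[0.60809265 0.04999486 0.1094237 ] [-0.02  0.04  2.14]
```

>>> arm_command([
  {"linear": [0,0,0.4],"spin": 0},
  {"linear": [0,0,0.4],"spin": 0},
  {"linear": [0,0,0],"spin": 0},
])

```text
clock: 76.1
position: [0.609, 0.0506, 0.0709]
eef_rot: [-3.13, -0.025, 1.74]
contact_force: [-0.5, 0.6, -2.9]
width: 0.0531
```

>>> arm_command([
  {"linear": [0,0,0.4],"spin": 0},
  {"linear": [0,0,0.4],"spin": 0},
  {"linear": [0,0,0],"spin": 0},
])

```text
clock: 76.47
position: [0.609, 0.0508, 0.0625]
eef_rot: [-3.13, -0.025, 1.74]
contact_force: [-0.3, 0.2, -2.0]
width: 0.0531
```

>>> arm_command([
  {"linear": [0,0,0.4],"spin": 0},
  {"linear": [0,0,0.3],"spin": 0},
  {"linear": [0,0,0],"spin": 0},
])

```text
clock: 76.85
position: [0.6101, 0.0508, 0.0603]
eef_rot: [-3.135, -0.024, 1.74]
contact_force: [-0.3, -0.4, -2.0]
width: 0.0532
```

Bottomed. Release, close, press.

>>> arm_command([
  {"linear": [0,0,0],"spin": 0},
  {"linear": [0,0,0],"spin": 0},
  {"linear": [0,0,0],"spin": 0},
  {"linear": [0,0,-1],"spin": 0},
  {"linear": [0,0,-1.5],"spin": 0},
  {"linear": [0,0,-1.5],"spin": 0},
  {"linear": [0,0,-1],"spin": 0},
  {"linear": [0,0,0],"spin": 0},
], jaw=0.78)

```text
clock: 77.85
position: [0.6129, 0.0497, 0.1167]
eef_rot: [-3.141, -0.022, 1.74]
contact_force: [0.4, -0.7, 0.6]
width: 0.0669
```

>>> arm_command([
  {"linear": [0,0,0],"spin": 0},
  {"linear": [0,0,0],"spin": 0},
  {"linear": [0,0,0],"spin": 0},
  {"linear": [0,0,0],"spin": 0},
  {"linear": [0,0,0],"spin": 0},
], jaw=0)

```text
clock: 78.47
position: [0.6116, 0.0497, 0.1146]
eef_rot: [-3.137, -0.023, 1.74]
contact_force: [-0.0, -0.1, 0.2]
width: -0.0
```

Run:
```python
from h import *
st();goto(.6082,.0503,.1,99.8)
```

```text
t78.47 p [0.6116 0.0497 0.1146] rpy [-3.137 -0.023  1.74 ] F [-0.  -0.1  0.2] w -0.0000 q [-0.02  0.27  1.35  0.02  1.53 -0.19]
lin cm [ 0.09 -0.32  1.46] spin -0.1 norm 1.5
```

>>> arm_command([
  {"linear": [0.1,-0.3,0.6],"spin": 0},
  {"linear": [0,0,0.8],"spin": 0},
  {"linear": [0,0,0],"spin": 0},
])

```text
clock: 78.85
position: [0.6077, 0.0506, 0.099]
eef_rot: [-3.136, -0.023, 1.74]
contact_force: [0.4, 0.6, 0.2]
width: 0.0001
```

>>> arm_command([
  {"linear": [0,0,0.5],"spin": 0},
  {"linear": [0,0,0.5],"spin": 0},
])

```text
clock: 79.1
position: [0.6079, 0.0508, 0.0888]
eef_rot: [-3.137, -0.023, 1.74]
contact_force: [-0.4, 0.5, 10.0]
width: -0.0001
```

>>> arm_command([
  {"linear": [0,0,0.5],"spin": 0},
])

```text
clock: 79.22
position: [0.6082, 0.0508, 0.0887]
eef_rot: [-3.139, -0.022, 1.74]
contact_force: [-11.8, -0.4, 29.8]
width: 0.0001
```

>>> arm_command([
  {"linear": [0,0,0.5],"spin": 0},
])

```text
clock: 79.35
position: [0.6082, 0.0508, 0.0888]
eef_rot: [-3.141, -0.022, 1.741]
contact_force: [-8.8, -1.0, 17.7]
width: 0.0001
```

>>> arm_command([
  {"linear": [0,0,-2],"spin": 0},
  {"linear": [0,0,-2],"spin": 0},
  {"linear": [0,0,-2],"spin": 0},
  {"linear": [0,0,0],"spin": 0},
])

```text
clock: 79.85
position: [0.6087, 0.0495, 0.1514]
eef_rot: [3.14, -0.021, 1.741]
contact_force: [0.2, 0.9, 0.9]
width: -0.0004
```

Run:
```python
from h import *
st()
im=shot('scene','s41');crop(im,250,150,410,290,5,'s41c')
im=shot('top','t41');crop(im,195,155,305,245,7,'t41c')
```

```text
t79.85 p [0.6087 0.0495 0.1514] rpy [ 3.14  -0.021  1.741] F [0.2 0.9 0.9] w -0.0004 q [-0.02  0.24  1.31  0.02  1.59 -0.19]
```

View pics/s41c.png

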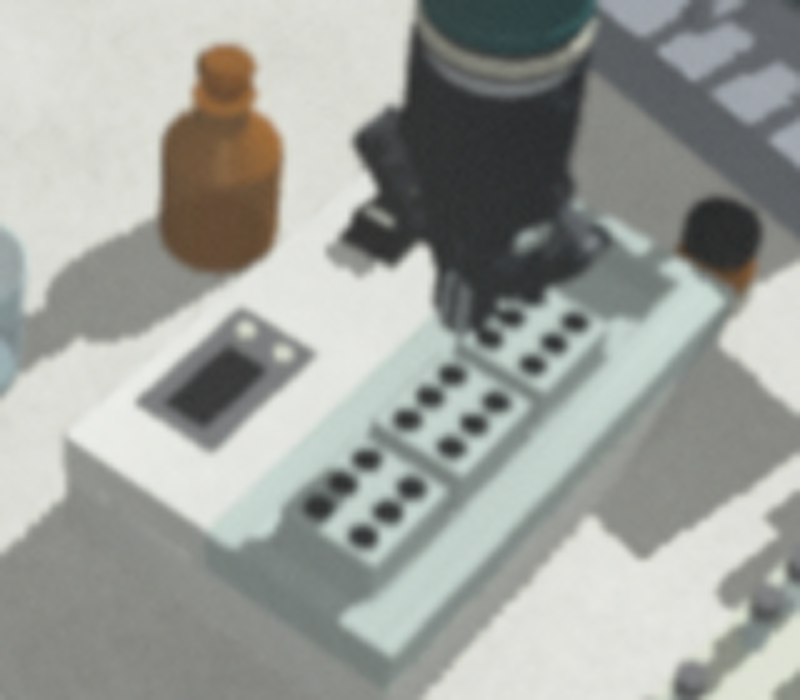

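View pics/t41.png

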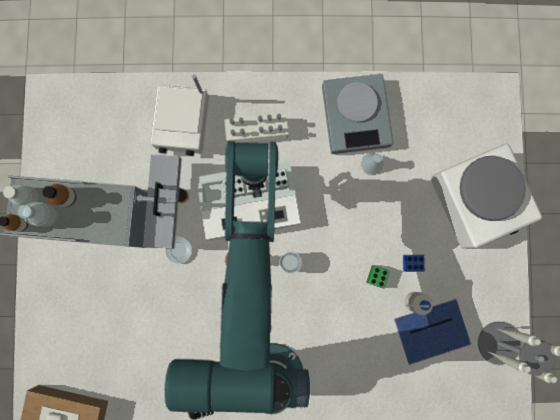

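Run:
```python
from h import *
np.set_printoptions(precision=4,suppress=True)
c=lambda p:[((a+.5)/7-.5+195,(b+.5)/7-.5+155) for a,b in p]
R=plane('top',c([(296,470)]),.104)[0];L=plane('top',c([(193,483)]),.090)[0]
print(R,L,(R+L)/2,np.linalg.norm(R-L))
print('display left',plane('top',c([(455,435)]),.085))
S=cv2.imread('pics/s30.png');crop(S,310,180,350,215,16,'s30r')
```

```text
[0.4879 0.1076 0.104 ] [0.483  0.1546 0.09  ] [0.4855 0.1311 0.097 ] 0.049252115908649946
display left [[0.5048 0.0381 0.085 ]]
```

View pics/s30r.png

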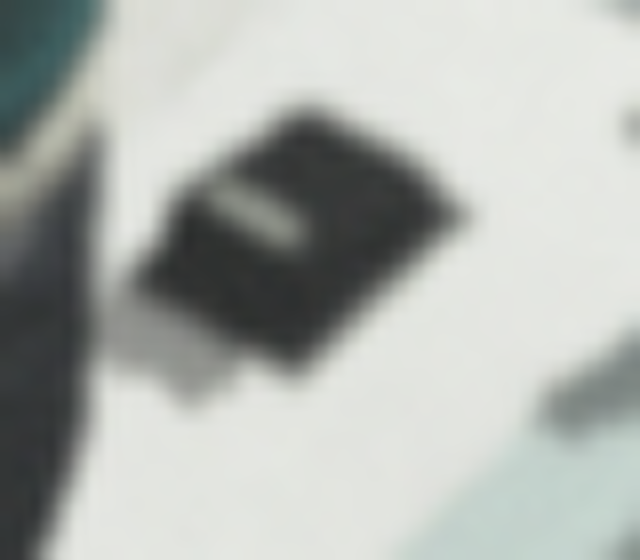

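Run:
```python
from h import *
np.set_printoptions(precision=4,suppress=True)
print('mark',plane('top',[((268.5)/7-.5+195,(437.5)/7-.5+160)],.103),plane('scene',[(258.5/16-.5+310,212.5/16-.5+180)],.103))
st();goto(.49,.08,.1,99.8)
```

```text
mark [[0.4871 0.1201 0.103 ]] [[0.4853 0.1194 0.103 ]]
t79.95 p [0.6073 0.0495 0.1487] rpy [-3.138 -0.022  1.741] F [ 0.2 -0.1 -0.7] w -0.0000 q [-0.02  0.24  1.31  0.02  1.59 -0.19]
lin cm [  4.88 -11.03   5.01] spin -0.1 norm 13.1
```

>>> arm_command([
  {"linear": [1,-2.2,0],"spin": 0},
  {"linear": [1,-2.2,0],"spin": 0},
  {"linear": [1,-2.2,0],"spin": 0},
  {"linear": [1,-2.2,0],"spin": 0},
  {"linear": [0.8,-2.2,0],"spin": 0},
  {"linear": [0,0,0],"spin": 0},
  {"linear": [0,0,1.5],"spin": 0},
  {"linear": [0,0,1.5],"spin": 0},
  {"linear": [0,0,1.5],"spin": 0},
  {"linear": [0,0,0],"spin": 0},
])

```text
clock: 81.2
position: [0.481, 0.0793, 0.0877]
eef_rot: [-3.116, -0.025, 1.739]
contact_force: [0.4, -0.1, 0.3]
width: 0.0001
```

Run:
```python
from h import *
st();goto(.49,.08,.065,99.8)
im=shot('scene','s42');crop(im,280,130,400,250,5,'s42c')
```

```text
t81.20 p [0.481  0.0793 0.0877] rpy [-3.116 -0.025  1.739] F [ 0.4 -0.1  0.3] w 0.0001 q [ 0.03  0.03  1.68  0.02  1.47 -0.14]
lin cm [-0.14  0.95  2.24] spin -0.2 norm 2.4
```

View pics/s42c.png

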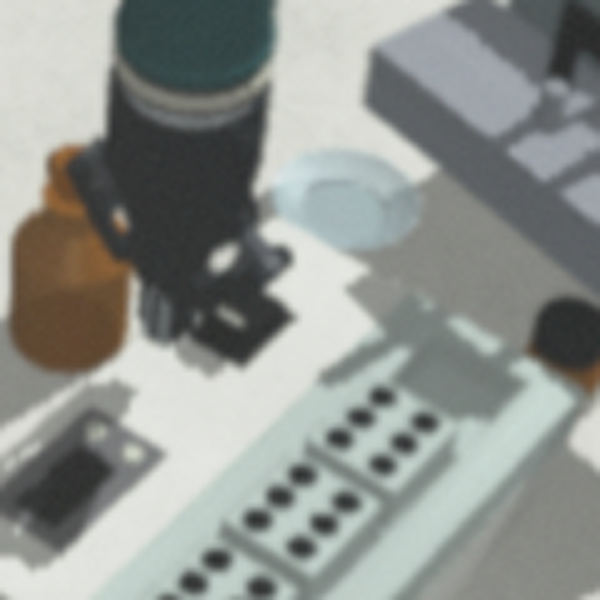

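>>> arm_command([
  {"linear": [0,1.1,0],"spin": 0},
  {"linear": [0,0,0],"spin": 0},
  {"linear": [0,0,1],"spin": 0},
  {"linear": [0,0,0.5],"spin": 0},
  {"linear": [0,0,0],"spin": 0},
])

```text
clock: 81.88
position: [0.4945, 0.0816, 0.0739]
eef_rot: [-3.121, -0.025, 1.739]
contact_force: [0.7, -0.4, 0.4]
width: -0.0003
```

>>> arm_command([
  {"linear": [0,0,0.4],"spin": 0},
  {"linear": [0,0,0],"spin": 0},
])

```text
clock: 82.12
position: [0.4943, 0.0817, 0.0697]
eef_rot: [-3.121, -0.025, 1.739]
contact_force: [0.0, -0.1, 0.5]
width: 0.0001
```

>>> arm_command([
  {"linear": [0,0,0.4],"spin": 0},
])

```text
clock: 82.25
position: [0.4946, 0.0818, 0.0661]
eef_rot: [-3.122, -0.024, 1.739]
contact_force: [-0.1, -0.2, 0.2]
width: -0.0001
```

>>> arm_command([
  {"linear": [0,0,0.4],"spin": 0},
])

```text
clock: 82.38
position: [0.4946, 0.0818, 0.0628]
eef_rot: [-3.122, -0.024, 1.739]
contact_force: [-7.2, -0.2, 16.9]
width: -0.0002
```

>>> arm_command([
  {"linear": [0,0,-1.5],"spin": 0},
  {"linear": [0,0,-1.5],"spin": 0},
  {"linear": [0,0,-1],"spin": 0},
  {"linear": [0,0,0],"spin": 0},
])

```text
clock: 82.88
position: [0.4964, 0.081, 0.1062]
eef_rot: [-3.125, -0.024, 1.739]
contact_force: [-0.0, -0.3, -0.1]
width: 0.0003
```

Run:
```python
from h import *
st();goto(.4885,.1145,.095,99.8)
```

```text
t82.88 p [0.4964 0.081  0.1062] rpy [-3.125 -0.024  1.739] F [-0.  -0.3 -0.1] w 0.0003 q [ 0.03  0.04  1.63  0.02  1.49 -0.14]
lin cm [ 3.41 -0.19  1.2 ] spin -0.2 norm 3.6
```

>>> arm_command([
  {"linear": [1.2,-0.1,0],"spin": 0},
  {"linear": [1.1,0,0],"spin": 0},
  {"linear": [1,0,0],"spin": 0},
  {"linear": [0,0,0],"spin": 0},
  {"linear": [0,0,0.6],"spin": 0},
  {"linear": [0,0,0],"spin": 0},
])

```text
clock: 83.62
position: [0.4877, 0.1164, 0.0987]
eef_rot: [-3.121, -0.025, 1.74]
contact_force: [0.9, 0.1, -0.2]
width: -0.0003
```

Run:
```python
from h import *
st();goto(.4885,.1145,.085,99.8)
im=shot('scene','s43');crop(im,280,130,380,230,6,'s43c')
```

```text
t83.62 p [0.4877 0.1164 0.0987] rpy [-3.121 -0.025  1.74 ] F [ 0.9  0.1 -0.2] w -0.0003 q [ 0.11  0.04  1.64  0.02  1.48 -0.07]
lin cm [-0.24  0.07  1.36] spin -0.1 norm 1.4
```

View pics/s43c.png

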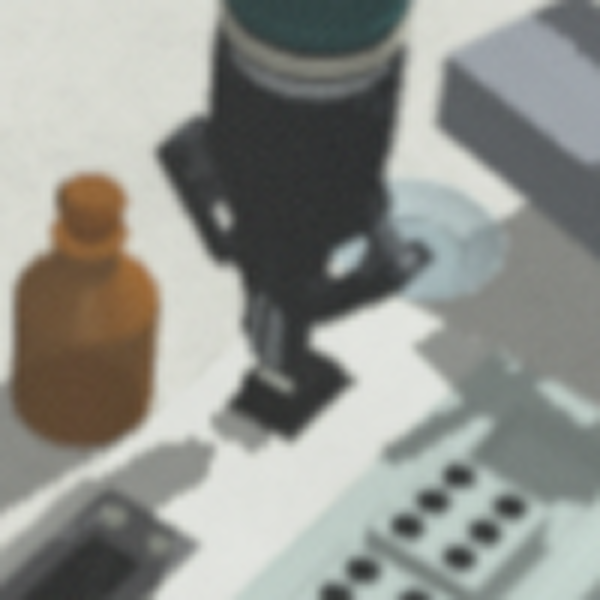

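Centred over the mark end. Press down.

>>> arm_command([
  {"linear": [-0.2,0,0.6],"spin": 0},
  {"linear": [0,0,0.6],"spin": 0},
  {"linear": [0,0,0],"spin": 0},
])

```text
clock: 84.05
position: [0.4881, 0.1139, 0.086]
eef_rot: [-3.121, -0.024, 1.739]
contact_force: [-0.1, 0.3, 0.7]
width: 0.0001
```

>>> arm_command([
  {"linear": [0,0,0.4],"spin": 0},
  {"linear": [0,0,0],"spin": 0},
])

```text
clock: 84.3
position: [0.4884, 0.1139, 0.082]
eef_rot: [-3.122, -0.024, 1.739]
contact_force: [-0.6, 0.0, -0.5]
width: -0.0001
```

>>> arm_command([
  {"linear": [0,0,0.4],"spin": 0},
])

```text
clock: 84.42
position: [0.4889, 0.1133, 0.079]
eef_rot: [-3.124, -0.022, 1.739]
contact_force: [-1.2, -3.6, 5.5]
width: 0.0001
```

>>> arm_command([
  {"linear": [0,0,0.4],"spin": 0},
])

```text
clock: 84.55
position: [0.4891, 0.1125, 0.0758]
eef_rot: [-3.124, -0.021, 1.739]
contact_force: [-2.7, -3.7, 7.4]
width: -0.0001
```

>>> arm_command([
  {"linear": [0,0,0.4],"spin": 0},
])

```text
clock: 84.68
position: [0.4893, 0.1123, 0.0747]
eef_rot: [-3.125, -0.02, 1.739]
contact_force: [-7.8, -1.8, 23.2]
width: 0.0003
```

>>> arm_command([
  {"linear": [0,0,0.2],"spin": 0},
  {"linear": [0,0,-1.5],"spin": 0},
  {"linear": [0,0,-2],"spin": 0},
  {"linear": [0,0,-3],"spin": 0},
  {"linear": [0,0,-3],"spin": 0},
  {"linear": [0,0,-3],"spin": 0},
  {"linear": [-4,1,0],"spin": 0},
  {"linear": [0,0,0],"spin": 0},
  {"linear": [-4,1,0],"spin": 0},
  {"linear": [0,0,0],"spin": 0},
])

```text
clock: 85.92
position: [0.526, 0.0371, 0.2033]
eef_rot: [-3.129, -0.026, 1.743]
contact_force: [-0.5, 0.7, -1.2]
width: 0.0002
```

>>> arm_command([
  {"linear": [-5,0,0],"spin": 0},
  {"linear": [0,0,0],"spin": 0},
  {"linear": [-5,0,0],"spin": 0},
  {"linear": [0,0,0],"spin": 0},
  {"linear": [-5,0,0],"spin": 0},
  {"linear": [0,0,0],"spin": 0},
  {"linear": [0,0,0],"spin": 0},
])

```text
clock: 86.8
position: [0.5521, -0.1004, 0.1989]
eef_rot: [-3.131, -0.038, 1.755]
contact_force: [0.2, 0.3, -0.5]
width: -0.0001
```

Run:
```python
from h import *
st()
im=shot('scene','s44');crop(im,310,170,360,220,12,'s44c');crop(im,320,70,480,210,5,'s44d')
im=shot('top','t44');crop(im,120,150,310,260,4.2,'t44c')
```

```text
t86.80 p [ 0.5521 -0.1004  0.1989] rpy [-3.131 -0.038  1.755] F [ 0.2  0.3 -0.5] w -0.0001 q [-0.3   0.13  1.34  0.03  1.69 -0.48]
```

View pics/s44c.png

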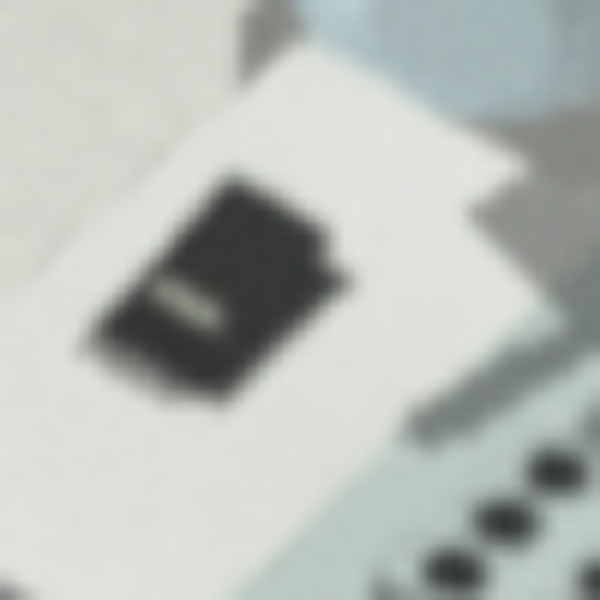

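View pics/s44d.png

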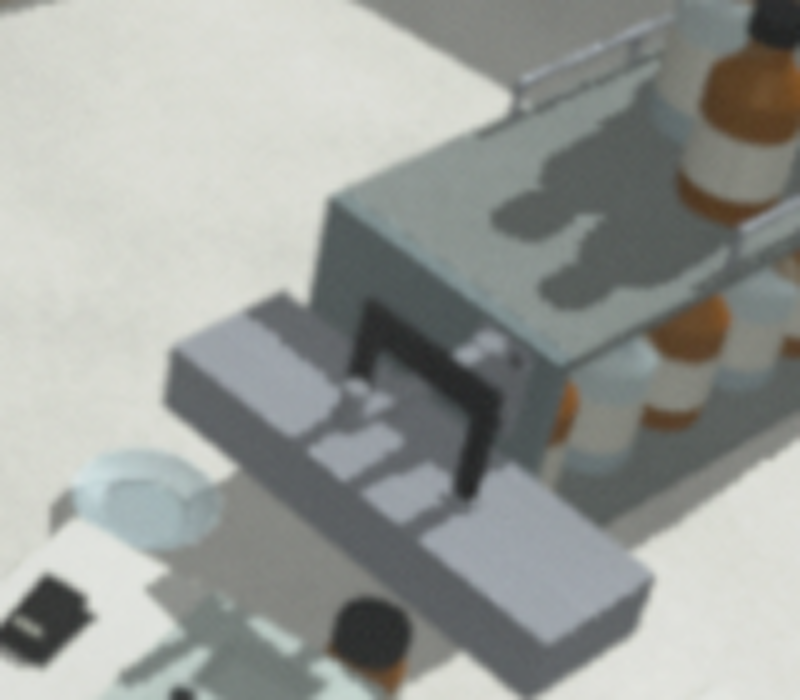

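View pics/t44c.png

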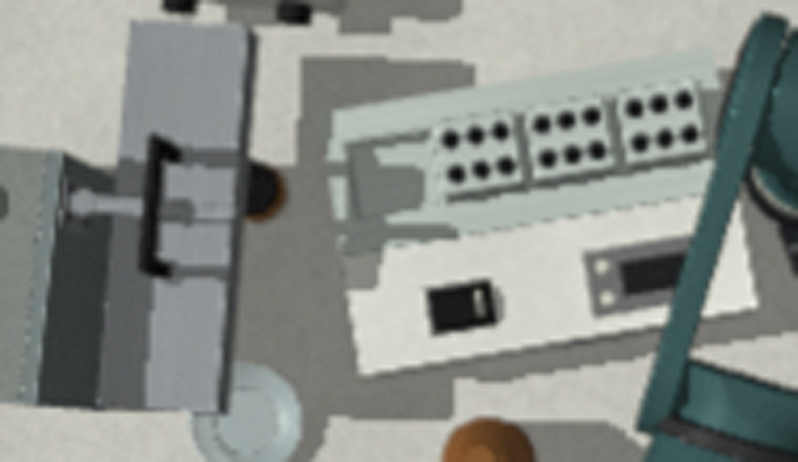

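View pics/s44.png

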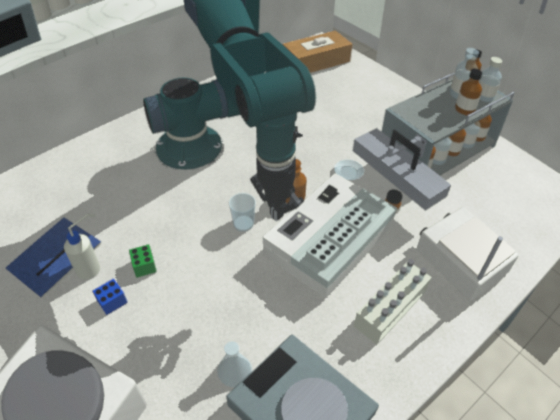

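Run:
```python
from h import *
im=cv2.imread('pics/t44.png');crop(im,125,180,185,220,12,'t44h')
```

```text
(no output)
```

View pics/t44h.png

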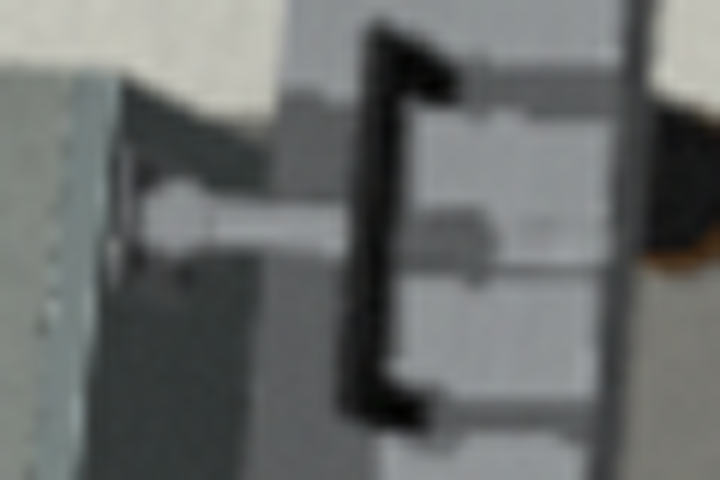

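Run:
```python
from h import *
st();print(bot.sign_off())
```

```text
t86.90 p [ 0.552  -0.1006  0.1988] rpy [-3.131 -0.037  1.755] F [0.1 0.6 0. ] w 0.0000 q [-0.3   0.13  1.34  0.03  1.69 -0.48]
the job is handed in; nothing more can be done
None
```

The job is done and handed in at 86.9 s of the 210 s allowed. I did every step in the order asked:

- **Hook:** swung out until it met its end stop.
- **Cover:** lifted off the heater and hung on the hook by its handle.
- **Blocks:** the three aluminium blocks present are in wells, leaving the well nearest the rack empty. No fourth aluminium block was visible. The blue and green look-alikes were not touched.
- **Rocker switch:** pressed last, down to its stop.

**Last checks:**
- The pictures show the cover hanging level, well clear of the gripper. The hook has not moved since it was opened, to within about a pixel.
- All three blocks stopped the fingertips at the same height under 26–30 N. Touching the bare deck as a reference put their tops at 111 mm, which is fully home.
- The rocker sank about 6 mm and its other end now stands up.
- All the glassware is standing.

**What disagreed or went wrong:**
- The real fingertips end about 22 mm short of the reported TCP. My first close on the hook post missed because of this, and I corrected for it afterwards.
- One block was knocked aside during the run, so I measured it again before picking it up.
- The two cameras disagreed by about 2–3 mm on the block positions, so I used the average.

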